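# Stow the band mandrels and lock the rack

### The arm

A 7-joint arm with a two-finger parallel gripper is mounted at the origin on the work surface. World frame = base frame: x ahead of the robot, y to its left, z up, the work surface at z = 0. Lengths are in mm, angles in rad, forces in N, time in s.
With the tool pointing down it reaches from about 425 to 975 mm from the base axis. Payload 16.7 kg.
Tool frame: the origin (TCP) lies at the very end of the fingers, on their centre line; the grasp point (between the pads) lies 19 mm behind it; z points along the fingers, y is the direction in which the jaws open and shut (so a half turn about z gives the same grasp; the last joint's range is limited). The gripper opens to 85 mm and grips with 20 to 120 N. Pads are 22 mm wide; open, the fingers measure 114 mm over their backs; the gripper's body (76 mm by 85 mm) begins 54 mm behind the grasp point. The pads swing forward as they close: fully open they stand 13 mm farther back than shut.
Start: joints at [-1.466, 0.426, 0.074, 1.606, -0.034, 1.111, -0.067], TCP at [170.14, 653.166, 193.002] pointing down, gripper open.
Joint ranges: [-2.85, 2.85], [-0.5, 2.14], [-1.23, 1.37], [0.21, 2.46], [-1.02, 4.16], [0.16, 2.05], [-2.73, 2.73]. Speed limits (rad/s): [1.89, 1.89, 2.39, 2.39, 3.01, 3.01, 3.01].

### API

Orientations are given as a unit quaternion [w, x, y, z].
In Python, from workcell import sense, snapshot, finish_job gives the robot as it stands.
- The arm moves only by the tool step_arm, never from a script. Its argument "rows" is a list of rows, each a list of 5 numbers: the shift along the tool's x, y, z in m, then the turn about the tool's z in units of 6 degrees (1.0 is 6 degrees), then the finger opening in m, from 0 to 0.0854. A call has exactly 5 rows; each row is the pose to reach, as a shift and turn from the pose commanded when the call began, along the tool's axes at that moment; what a row does not reach only later rows make up. A row lasts 1/8 s, in which the tool goes at most 62.5 mm and 10.7 degrees, less where a joint would pass 70% of its speed; a pose out of reach is approached as far as the arm can. A call with a gripper value outside its range is refused whole. The fingers move at their own pace and stop on an object; "squeeze" is the grip in N (left out, the last holds). Time passes only in rows, so rows that repeat a pose let the fingers close, or fill a call up. It gives the time, the measured TCP pose, the force and the opening at its end, in the units of the state.
- sense(): the state, without advancing time (a new reading comes with each control period).
- snapshot(name): name is "scene" or "top"; returns a dict with "frame" (480x640x3 uint8, blue, green, red), "mtx" (3x3 intrinsics, pixels), "D" ([k1, k2, p1, p2, k3] as OpenCV has them; the pictures are not rectified), "pose" (4x4, takes a point from camera to world coordinates). Camera axes: x right, y up, looking along -z (the intrinsics and any distortion apply to the point x, -y, -z); pixel columns grow to the right and rows downward; lengths in mm; the calibration is good to about 2 mm. A picture is of the moment at which its call begins. There is no depth.
- finish_job(): hands the job in, once; it reports no verdict.
The state is a dict: "time_s": time; "joint_pos": joint angles; "joint_velocities": joint speeds; "tau": joint torques, N m; "position": TCP position; "ee_rot": TCP orientation; "ft_force": force on the tool from outside, world axes, zero at the start; "moment": the same for the moment, N m; "width": opening from 0.0 (shut) to 1.0 (fully open).
Only numpy, scipy, OpenCV 4.12 (cv2) and the standard library are available. Lean on these libraries where they do the work, as an engineer would, in place of code of your own. Each camera call takes 0.05 s, during which the arm holds its last target.

### The job

Put the band mandrels away for the night: stand every brass mandrel that is lying on the bench upright on its foot on the rack's deck, behind the hasp bar's line and between the posts, and see that each stays standing. Only when all of them stand, swing the hasp bar fully shut over its staple and then drop the retaining pin, shank down, through the staple's loop until its collar rests on the loop. Leave the blue splint, the band seater and the pin dish where they are.

Things in the scene. Friction and masses are not known exactly. Their poses are not given: they have to be found in the camera images.
- mandrel1: Brass mandrel, 100 mm, 160 g (may be absent: 3 or 4 alike). Foot 36 x 36 mm square plate, 10 mm thick; stem 16 x 16 mm square, 10 to 78 mm up; head 24 x 24 mm, rounded, 78 to 100 mm. Origin: centre of the foot's underside; z along the stem to the head, x, y across the faces. Mass centre 45 mm up. Starts lying on the bench on foot and head (stem axis 16 mm above it at mid-stem), head roughly towards the robot.
- mandrel2: Brass mandrel, 100 mm, 160 g (may be absent: 3 or 4 alike). Foot 36 x 36 mm square plate, 10 mm thick; stem 16 x 16 mm square, 10 to 78 mm up; head 24 x 24 mm, rounded, 78 to 100 mm. Origin: centre of the foot's underside; z along the stem to the head, x, y across the faces. Mass centre 45 mm up. Starts lying on the bench on foot and head (stem axis 16 mm above it at mid-stem), head roughly towards the robot.
- mandrel3: Brass mandrel, 100 mm, 160 g (may be absent: 3 or 4 alike). Foot 36 x 36 mm square plate, 10 mm thick; stem 16 x 16 mm square, 10 to 78 mm up; head 24 x 24 mm, rounded, 78 to 100 mm. Origin: centre of the foot's underside; z along the stem to the head, x, y across the faces. Mass centre 45 mm up. Starts lying on the bench on foot and head (stem axis 16 mm above it at mid-stem), head roughly towards the robot.
- mandrel4: Brass mandrel, 100 mm, 160 g (may be absent: 3 or 4 alike). Foot 36 x 36 mm square plate, 10 mm thick; stem 16 x 16 mm square, 10 to 78 mm up; head 24 x 24 mm, rounded, 78 to 100 mm. Origin: centre of the foot's underside; z along the stem to the head, x, y across the faces. Mass centre 45 mm up. Starts lying on the bench on foot and head (stem axis 16 mm above it at mid-stem), head roughly towards the robot.
- deck (a point): Centre of the fixed aluminium rack's deck, 12 mm above the bench; x to the rack's back, y to its hinge side (left from the robot), z up. Flat from x -75 to +59, y +-150 mm; two back rails, top 60 mm above the deck. Two front posts at x -60 mm, tops 73 mm above the deck: hinge post (20 mm square) at y +128, staple post (20 x 26 mm) at y -125.
- eye (a point): Middle of the opening of the staple, a flat level steel loop standing out of the staple post's front (towards the robot), at its upper face, 69 mm above the bench; axes as the deck's. 8 mm thick; with the hasp shut the opening seen from above is 18 mm (y) by 24 mm (x, hasp face to loop end). Only bench below. The pin's collar rests on its upper face.
- hasp (a joint): Angle of the hasp, a steel bar 286 mm long, 6 mm thick, 50 to 80 mm above the bench, on a vertical hinge: 0 = shut (along the deck's -y, stopped at the staple post, end slot over the staple); grows as the free end swings towards the robot, then round to the left; 1.57 = along the deck's -x. Light friction (0.06 N m), stays where left; limit 2.7. Starts at 1.9 to 2.5.
- hasp_hinge (a point): Point on the hasp's vertical hinge axis, 65 mm above the bench.
- hasp_knob (a point): Centre of the top of the hasp's knob: an upright round steel peg, diameter 16 mm, on the bar's upper edge, 80 to 108 mm above the bench, 150 mm from the hinge axis.
- pin: Steel retaining pin, 80 g: round shank, diameter 10, 50 mm long, under a round collar of diameter 30, 6 mm thick; on it a 16 x 16 mm square grip, 6 to 50 mm above the origin. Origin: centre of the collar's underside; z from shank to grip, x, y across the grip's faces. Starts upright in the hole of its rest, collar on the rest's top, 60 mm above the bench.
- pin_rest: Dark steel block 65 x 65 x 60 mm, fixed, with a hole 15 mm wide, 56 mm deep in its top that holds the pin at the start. Origin: centre of its underside.
- splint: Bystander: tinted blue transfer splint, a horseshoe about 60 mm wide, 18 mm high, lying on the bench. Origin: about its centre, underside.
- seater: Bystander: chrome band seater with a cream handle, 165 mm long, 16 mm high, lying along its x. Origin: near its middle, underside.
- dish: Bystander: round aluminium pin dish, diameter 110 mm, 20 mm high. Origin: centre of the underside.
Not all that is in view belongs to the job. What is shaped like the mandrel1 but pink is not meant. Leave any black look-alike of the pin alone.

How it is judged:
By the outcome, as a careful person would: the job done as asked, in the order asked, and still so for the second after the job is handed in, with the robot touching nothing.
Of mandrel1, mandrel2, mandrel3, mandrel4 only 3 to 4 are there at a start; the rules pass over those that are not, and their reading is None.
At some moment in a run one of mandrel1, mandrel2, mandrel3, mandrel4 may be knocked a few centimetres aside while the robot is not near it.
Once in a run the grip may slacken for a moment while it holds something.
It also fails if it takes over 210 s, if anything falls off the work surface, if the arm or the gripper's body presses on something with over 40 N, if the wrist force passes 120 N, or if a joint passes its speed limit or range.

## Working session

There is one attempt and no reset: what is moved stays moved. The work goes in short steps, Python scripts to look and compute and a tool call to move; the robot and the scene stay as the last step left them, time stands still between calls to the robot, and variables do not carry over. Pictures are saved under pics/ and viewed, and the job is handed in when it is done.

Besides the shell and the picture viewer there is one more tool, called after ">>>" as name([rows], argument=value, ...), one row to a line, values as JSON. step_arm: Moves the arm, as the interface text tells. Its arguments: {"type":"object","properties":{"rows":{"type":"array"},"squeeze":{"type":"number"}},"required":["rows"]}

```bash
ls -la; mkdir -p pics; python3 - <<'E'
from workcell import sense, snapshot
import cv2, numpy as np
s=sense(); print(s)
for n in ["scene","top"]:
    d=snapshot(n); cv2.imwrite(f"pics/{n}0.png",d["frame"]); print(n,d["mtx"],d["D"],np.round(d["pose"],3))
E
```

```text
total 12
drwxr-xr-x  3 agent agent 4096 Dec  7 14:18 .
drwxr-xr-x 23 root  root  4096 Dec  7 14:18 ..
drwxr-xr-x  2 agent agent 4096 Dec  7 14:18 pics
{'time_s': 0.0, 'joint_pos': array([-1.4654734 ,  0.42671655,  0.07381006,  1.60659815, -0.03413148,
        1.11078007, -0.06707953]), 'joint_velocities': array([ 0.00101077,  0.00158968, -0.00093208, -0.00016012, -0.00085408,
        0.00012329, -0.00028357]), 'tau': array([ 7.22101231e-04, -9.49865913e+01,  3.76074180e+00, -4.63470268e+01,
        1.93171139e-02,  1.07061124e-02, -3.99639737e-05]), 'position': array([170.03242005, 652.77377608, 192.32360091]), 'ee_rot': array([-5.62152866e-05,  1.27060911e-01,  9.91894721e-01, -6.19803402e-04]), 'ft_force': array([-0.52477779, -0.56148283, -0.06382024]), 'moment': array([-0.05218781,  0.00207352,  0.03550515]), 'width': 0.9991580259017998}
scene [[598.10884041   0.         309.40502161]
 [  0.         598.10884041 242.83173679]
 [  0.           0.           1.        ]] [-0.06346165  0.          0.          0.          0.        ] [[ 6.160000e-01 -4.560000e-01  6.420000e-01  1.373113e+03]
 [ 7.880000e-01  3.370000e-01 -5.160000e-01 -6.942670e+02]
 [ 1.900000e-02  8.240000e-01  5.670000e-01  8.426390e+02]
 [ 0.000000e+00  0.000000e+00  0.000000e+00  1.000000e+00]]
top [[501.35249914   0.         327.42985417]
 [  0.         501.35249914 242.18963197]
 [  0.           0.           1.        ]] [-0.1098524  0.         0.         0.         0.       ] [[-8.00000e-03  9.90000e-01 -1.42000e-01  3.90506e+02]
 [-1.00000e+00 -1.00000e-02 -1.30000e-02 -5.98060e+01]
 [-1.40000e-02  1.42000e-01  9.90000e-01  1.09135e+03]
 [ 0.00000e+00  0.00000e+00  0.00000e+00  1.00000e+00]]
```

View pics/scene0.png

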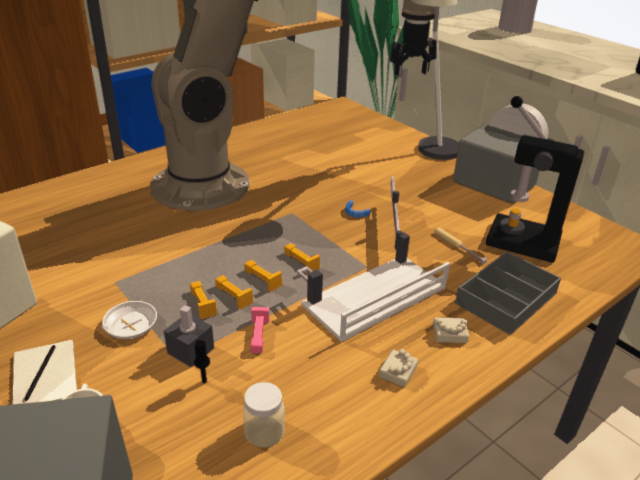

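View pics/top0.png

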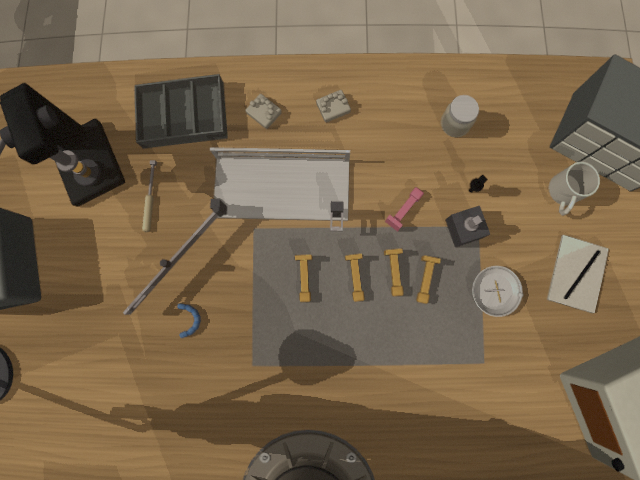

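Four brass mandrels lie in the top view at about (305,278), (355,277), (396,272) and (428,279). The pink look-alike is at (405,208). The steel pin stands in the block at (470,225), and the black look-alike is at (478,185). I'll enlarge to check.

```bash
cat > h.py <<'E'
import numpy as np, cv2
from workcell import sense, snapshot
def ray(d,px):
    px=np.array(px,float).reshape(-1,1,2)
    n=cv2.undistortPoints(px,d["mtx"],np.array(d["D"])).reshape(-1,2)
    v=np.c_[n[:,0],-n[:,1],-np.ones(len(n))]
    P=np.array(d["pose"]); v=v@P[:3,:3].T
    return P[:3,3], v/np.linalg.norm(v,axis=1)[:,None]
def onplane(d,px,z):
    o,v=ray(d,px); t=(z-o[2])/v[:,2]; return o+v*t[:,None]
def tri(d1,p1,d2,p2):
    o1,v1=ray(d1,p1);o2,v2=ray(d2,p2);out=[]
    for a,b in zip(v1,v2):
        A=np.c_[a,-b]; t=np.linalg.lstsq(A,o2-o1,rcond=None)[0]
        q1=o1+a*t[0];q2=o2+b*t[1]; out.append(np.r_[(q1+q2)/2,np.linalg.norm(q1-q2)])
    return np.array(out)
def proj(d,pts):
    P=np.linalg.inv(np.array(d["pose"])); p=np.atleast_2d(pts)@P[:3,:3].T+P[:3,3]
    p=p*[1,-1,-1]
    return cv2.projectPoints(p,np.zeros(3),np.zeros(3),d["mtx"],np.array(d["D"]))[0].reshape(-1,2)
def brass(d):
    h=cv2.cvtColor(d["frame"],cv2.COLOR_BGR2HSV)
    return cv2.inRange(h,(14,150,110),(28,255,255))
def crop(d,x0,y0,x1,y1,k,name):
    c=cv2.resize(d["frame"][y0:y1,x0:x1],None,fx=k,fy=k,interpolation=cv2.INTER_CUBIC); cv2.imwrite("pics/"+name,c)
E
python3 - <<'E'
from h import *
s=snapshot("scene");t=snapshot("top")
crop(t,280,170,510,320,3.4,"t1.png"); crop(s,160,230,340,370,4.4,"s1.png")
crop(t,110,140,360,325,3.2,"t2.png"); crop(s,280,160,460,340,3.3,"s2.png")
E
```

```text
(no output)
```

View pics/t1.png

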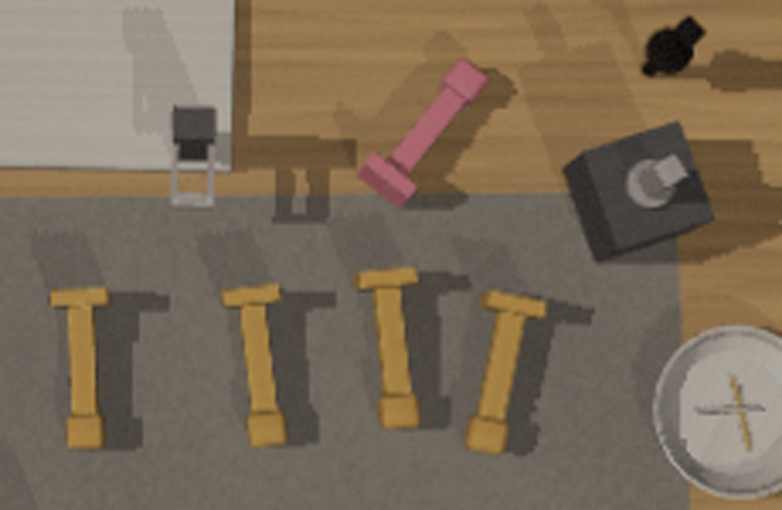

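View pics/s1.png

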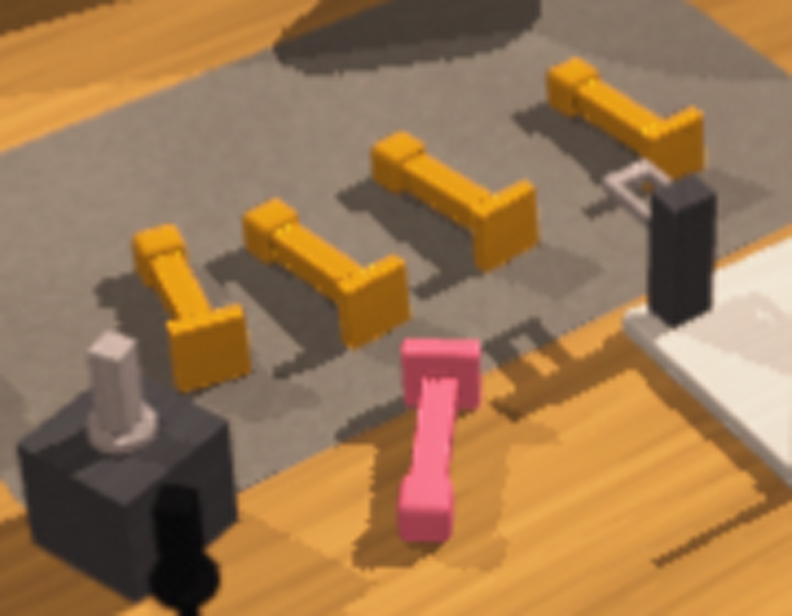

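View pics/t2.png

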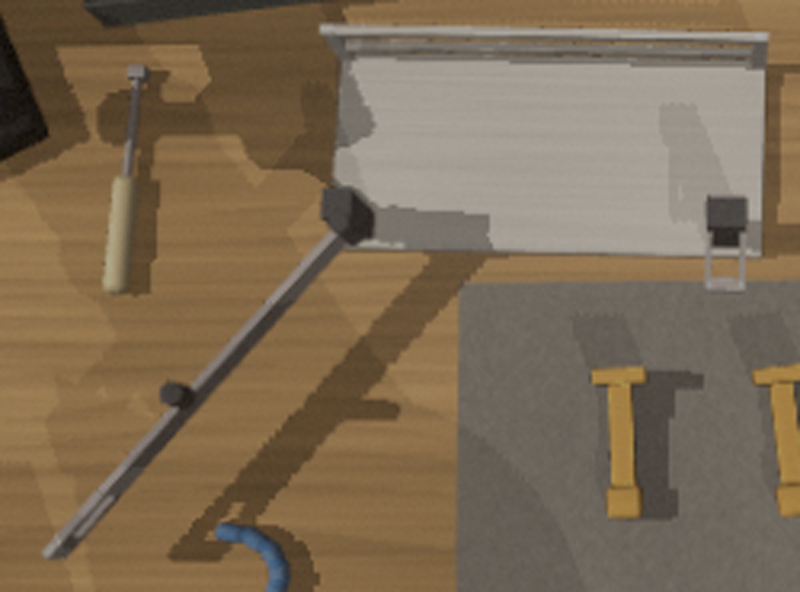

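View pics/s2.png

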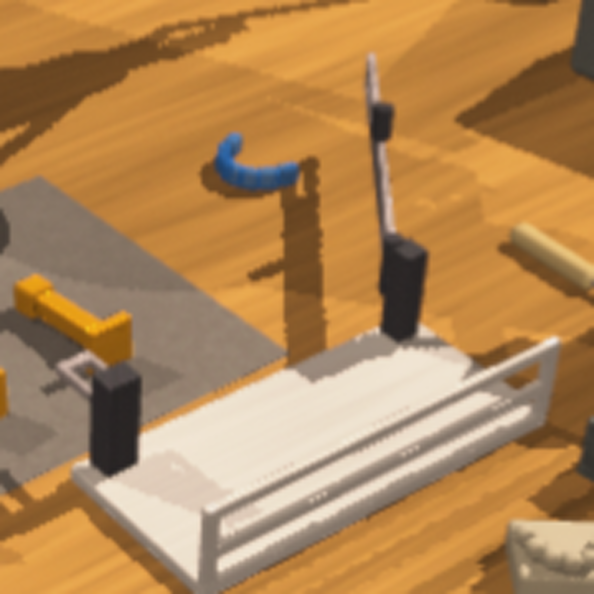

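```bash
cat > m.py <<'E'
from h import *
def mandrels(t,z=22):
    m=brass(t); cs=[c for c in cv2.findContours(m,cv2.RETR_EXTERNAL,cv2.CHAIN_APPROX_NONE)[0] if cv2.contourArea(c)>150]
    out=[]
    for c in cs:
        mm=np.zeros_like(m);cv2.drawContours(mm,[c],-1,255,-1)
        ys,xs=np.nonzero(mm)
        q=onplane(t,np.c_[xs,ys],z)[:,:2]; mu=q.mean(0); u=np.linalg.svd(q-mu,full_matrices=False)[2][0]
        a=(q-mu)@u; b=(q-mu)@np.array([-u[1],u[0]])
        # foot end = wider
        wide=lambda lo,hi:np.ptp(b[(a>=lo)&(a<=hi)])
        w1=wide(a.max()-12,a.max());w0=wide(a.min(),a.min()+12)
        if w1<w0: u=-u;a=-a;b=-b
        out.append((xs.mean(),ys.mean(),mu,np.degrees(np.arctan2(u[1],u[0])),a.min(),a.max(),wide(a.min(),a.min()+15) if w1>=w0 else w1,cv2.contourArea(c),mu+u*(a.min()+11)))
    return out
if __name__=="__main__":
    t=snapshot("top")
    for o in sorted(mandrels(t),key=lambda o:o[0]): print([np.round(x,1) for x in o])
E
python3 m.py; python3 - <<'E'
from h import *
s=snapshot("scene");t=snapshot("top")
T=lambda c:np.array(c,float)/3.4+[280,170]-0.35
S=lambda c:np.array(c,float)/4.4+[160,230]-0.38
T2=lambda c:np.array(c,float)/3.2+[110,140]-.35
S2=lambda c:np.array(c,float)/3.3+[280,160]-.35
print("head tops",np.round(tri(t,T([(86,424),(268,428),(401,408),(489,430)]),s,S([(577,78),(401,149),(273,217),(160,241)])),1))
print("pin grip top",np.round(tri(t,T([(670,170)]),s,S([(113,347)])),1))
print("pin collar",np.round(tri(t,T([(650,185)]),s,S([(122,430)])),1))
print("rest top corners TL? ",np.round(tri(t,T([(568,172),(680,124),(711,213)]),s,S([(130,500),(28,445),(112,385)])),1))
print("staple tips",np.round(tri(t,T([(174,203),(212,203)]),s,S([(655,163),(608,184)])),1))
print("staple post top",np.round(tri(t,T([(194,122)]),s,S([(682,193)])),1))
print("hinge post top",np.round(tri(t,T2([(348,212)]),s,S2([(405,248)])),1))
print("knob top",np.round(tri(t,T2([(174,393)]),s,S2([(382,106)])),1))
print("bar tip",np.round(tri(t,T2([(50,550)]),s,S2([(371,58)])),1))
print("deck front right corner",np.round(tri(t,T2([(761,255)]),s,S2([(78,467)])),1))
print("deck front/back top z12",np.round(onplane(t,T2([(761,255),(352,247),(765,40),(325,30)]),12),1))
E
```

```text
[np.float64(303.9), np.float64(283.0), array([456.6,   4.6]), np.float64(-177.5), np.float64(-56.3), np.float64(36.7), np.float64(14.4), np.float64(153.0), array([501.9,   6.6])]
[np.float64(356.0), np.float64(279.5), array([ 463.2, -106.6]), np.float64(-174.7), np.float64(-53.1), np.float64(43.6), np.float64(18.2), np.float64(171.5), array([ 505.1, -102.7])]
[np.float64(394.8), np.float64(272.2), array([ 477.9, -189.8]), np.float64(4.8), np.float64(-47.5), np.float64(48.8), np.float64(21.9), np.float64(238.5), array([ 441.5, -192.9])]
[np.float64(426.4), np.float64(278.8), array([ 463. , -257.3]), np.float64(-13.1), np.float64(-49.8), np.float64(48.3), np.float64(22.6), np.float64(264.5), array([ 425.2, -248.5])]
head tops [[ 4.327e+02  2.900e+00  2.310e+01  1.200e+00]
 [ 4.296e+02 -1.101e+02  2.320e+01  2.700e+00]
 [ 4.409e+02 -1.938e+02  2.430e+01  1.700e+00]
 [ 4.261e+02 -2.490e+02  2.560e+01  3.000e-01]]
pin grip top [[ 574.5 -346.3  109.5    1.1]]
pin collar [[ 574.  -347.1   62.3    1.1]]
rest top corners TL?  [[ 581.1 -327.    14.7   43.1]
 [ 597.9 -378.4   88.    38.7]
 [ 560.6 -361.1   88.1   35.2]]
staple tips [[565.8 -51.5  69.5   6.3]
 [564.6 -76.5  67.5   1.7]]
staple post top [[610.6 -66.6  85.9   0. ]]
hinge post top [[615.4 181.   85.7   8.1]]
knob top [[494.  280.2 110.5   1.5]]
bar tip [[396.3 369.1  80.7   1.1]]
deck front right corner [[597.1 -88.1  12.4   5.4]]
deck front/back top z12 [[595.6 -90.3  12. ]
 [604.4 191.6  12. ]
 [748.8 -95.3  12. ]
 [761.2 215.5  12. ]]
```

```bash
sed -i 's/(14,150,110),(28,255,255)/(15,125,95),(28,255,255)/' h.py
cat >> h.py <<'E'
def state():
    s=sense(); w,x,y,z=s["ee_rot"]
    X=np.array([1-2*(y*y+z*z),2*(x*y+w*z)]); H=np.degrees(np.arctan2(X[1],X[0]))
    return s["position"],H,s
def go(x,y,z,Hd=None):
    """print tool-frame shift (m) and turn units to reach target"""
    p,H,s=state(); d=(np.array([x,y,z])-p)/1000; h=np.radians(H)
    tx=d[0]*np.cos(h)+d[1]*np.sin(h); ty=d[0]*np.sin(h)-d[1]*np.cos(h)
    turn=0
    if Hd is not None: turn=-((Hd-H+90)%180-90)/6
    print("pos",np.round(p,1),"H",round(H,1),"q7",round(s["joint_pos"][6],2),"-> shift",np.round([tx,ty,-d[2]],4),"turn",round(turn,2),"F",np.round(s["ft_force"],1),"w",round(s["width"]*85.4,1),"t",round(s["time_s"],2))
E
python3 - <<'E'
from h import *; import m
t=snapshot("top")
for o in sorted(m.mandrels(t),key=lambda o:o[0]): print([np.round(x,1).tolist() for x in o])
cv2.imwrite("pics/mask.png",brass(t)[150:350,250:520])
go(433,3,150,-2)
E
```

```text
[9.7, 168.3, [726.6, 698.2], -168.0, -36.2, 40.8, 37.0, 157.5, [751.2, 703.4]]
[60.8, 472.7, [46.2, 534.2], -83.1, -55.9, 61.0, 21.9, 193.5, [40.8, 578.8]]
[67.1, 255.6, [519.7, 535.9], -148.5, -125.8, 117.4, 24.4, 4361.0, [617.5, 595.9]]
[73.0, 333.4, [347.6, 513.5], 93.5, -164.6, 176.7, 29.8, 2394.0, [357.0, 360.2]]
[99.3, 410.0, [184.7, 449.4], 73.6, -222.0, 226.5, 23.2, 1815.0, [125.2, 246.9]]
[167.7, 347.1, [321.1, 296.9], 80.9, -88.5, 66.2, 19.3, 556.5, [308.8, 220.3]]
[181.4, 162.6, [727.8, 280.1], -146.0, -66.1, 66.1, 27.7, 528.5, [773.5, 311.0]]
[303.8, 276.8, [470.0, 4.8], 2.1, -52.1, 47.6, 19.5, 350.0, [429.0, 3.3]]
[355.7, 276.5, [469.7, -105.9], 6.1, -51.3, 48.0, 22.1, 360.5, [429.6, -110.2]]
[394.9, 271.0, [480.5, -190.1], 4.5, -52.1, 47.5, 22.1, 390.5, [439.5, -193.3]]
[426.7, 278.2, [464.3, -257.8], -13.9, -52.3, 48.2, 24.7, 399.5, [424.2, -247.9]]
[489.8, 125.4, [807.4, -415.6], -69.5, -71.2, 55.4, 8.3, 702.0, [786.3, -359.2]]
[497.4, 228.7, [570.2, -417.2], -24.3, -54.2, 39.2, 13.7, 661.5, [530.8, -399.5]]
[502.0, 190.9, [655.0, -432.9], 91.0, -64.6, 52.0, 2.4, 285.0, [655.9, -486.5]]
[532.5, 72.9, [938.5, -527.7], -101.4, -59.4, 48.1, 38.1, 529.0, [948.0, -480.2]]
[541.8, 156.0, [735.5, -530.6], -143.9, -42.5, 46.4, 43.4, 212.5, [761.0, -512.0]]
[546.5, 108.3, [850.2, -552.5], 97.6, -55.4, 49.6, 23.4, 272.5, [856.1, -596.5]]
[572.0, 443.5, [107.6, -561.8], -109.0, -65.2, 43.7, 7.9, 207.5, [125.2, -510.5]]
[572.0, 65.7, [959.4, -627.1], 89.0, -61.0, 68.5, 29.0, 413.5, [958.5, -677.1]]
[595.7, 331.2, [343.9, -626.3], -69.7, -127.1, 104.1, 35.3, 1369.0, [303.7, -517.5]]
[598.1, 198.7, [637.0, -655.0], -57.2, -87.0, 58.9, 17.7, 713.0, [595.9, -591.1]]
pos [170.1 653.1 192.9] H 165.4 q7 -0.07 -> shift [-0.4183 -0.5628  0.0429] turn -2.1 F [0.5 0.1 1. ] w 85.4 t 0.4
```

View pics/mask.png

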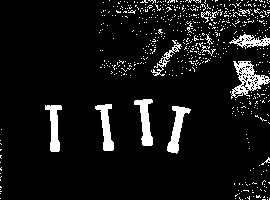

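>>> step_arm([
  [-0.036, -0.048, 0, -0.4, 0.06],
  [-0.072, -0.097, 0, -0.8, 0.06],
  [-0.108, -0.145, 0, -1.2, 0.06],
  [-0.144, -0.194, 0, -1.6, 0.06],
  [-0.18, -0.242, 0, -2.1, 0.06],
], squeeze=20)

```text
time_s: 1.02
position: [283.9, 371.7, 193.2]
ee_rot: [0.0, 0.017, 1.0, 0.0]
ft_force: [0.9, 0.1, 1.3]
width: 0.703
```

```bash
python3 -c "
from h import *
go(432,3,120,2.1)"
```

```text
pos [283.9 371.7 193.2] H 178.1 q7 0.5 -> shift [-0.1604 -0.3636  0.0732] turn -0.67 F [0.9 0.1 1.3] w 60.0 t 1.02
```

>>> step_arm([
  [-0.022, -0.05, 0, -0.1, 0.045],
  [-0.044, -0.1, 0, -0.2, 0.045],
  [-0.066, -0.15, 0.01, -0.3, 0.045],
  [-0.088, -0.2, 0.02, -0.5, 0.045],
  [-0.11, -0.25, 0.03, -0.67, 0.045],
])

```text
time_s: 1.65
position: [385.0, 118.3, 163.1]
ee_rot: [0.0, -0.018, 1.0, 0.0]
ft_force: [1.5, 0.1, -0.5]
width: 0.526
```

```bash
python3 -c "
from h import *
go(432,3,60,2.1)"
```

```text
pos [385.  118.3 163.1] H -177.9 q7 1.15 -> shift [-0.0428 -0.117   0.1031] turn -0.01 F [ 1.5  0.1 -0.5] w 44.9 t 1.65
```

>>> step_arm([
  [-0.014, -0.04, 0.01, 0, 0.042],
  [-0.028, -0.08, 0.03, 0, 0.042],
  [-0.043, -0.117, 0.06, 0, 0.042],
  [-0.043, -0.117, 0.08, 0, 0.042],
  [-0.043, -0.117, 0.1, 0, 0.042],
])

```text
time_s: 2.28
position: [431.7, 3.9, 62.4]
ee_rot: [0.0, -0.017, 1.0, -0.0]
ft_force: [-0.0, 0.5, 0.2]
width: 0.493
```

```bash
python3 -c "
from h import *
s=snapshot('scene');t=snapshot('top')
crop(s,200,180,380,300,4,'a_s.png');crop(t,240,200,400,320,4,'a_t.png')
go(432,3,4,2.1)"
```

```text
pos [430.6   4.1  61.8] H -178.0 q7 1.66 -> shift [-0.0014 -0.0011  0.0578] turn -0.02 F [0.1 0.3 0.7] w 41.9 t 2.38
```

View pics/a_s.png

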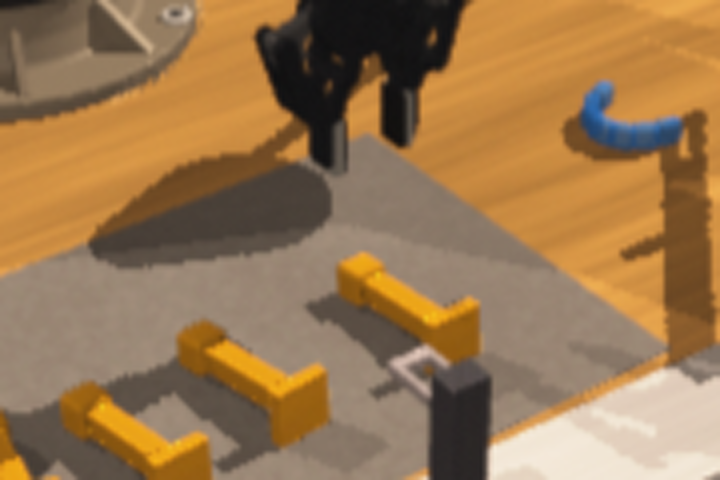

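>>> step_arm([
  [-0.001, -0.001, 0.02, 0, 0.042],
  [-0.001, -0.001, 0.04, 0, 0.042],
  [-0.001, -0.001, 0.05, 0, 0.042],
  [-0.001, -0.001, 0.057, 0, 0.042],
  [-0.001, -0.001, 0.057, 0, 0.042],
])

```text
time_s: 3.0
position: [432.7, 3.5, 6.2]
ee_rot: [-0.0, -0.018, 1.0, 0.0]
ft_force: [-0.1, -0.7, -0.5]
width: 0.491
```

```bash
python3 -c "
from h import *
s=snapshot('scene');t=snapshot('top')
crop(s,200,180,380,300,4,'b_s.png');crop(t,240,200,400,320,4,'b_t.png')
go(432,3,4,2.1)"
```

```text
pos [432.9   3.6   6.5] H -178.0 q7 1.78 -> shift [ 0.0009 -0.0005  0.0025] turn -0.01 F [-0.1 -0.3  0.2] w 41.7 t 3.1
```

View pics/b_s.png

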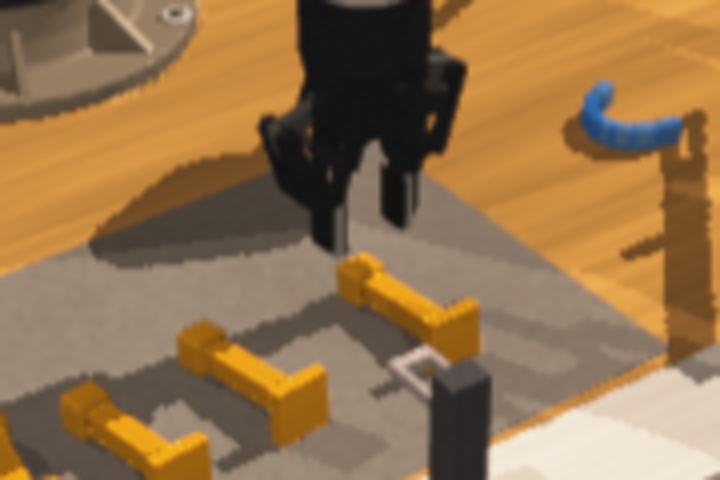

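View pics/b_t.png

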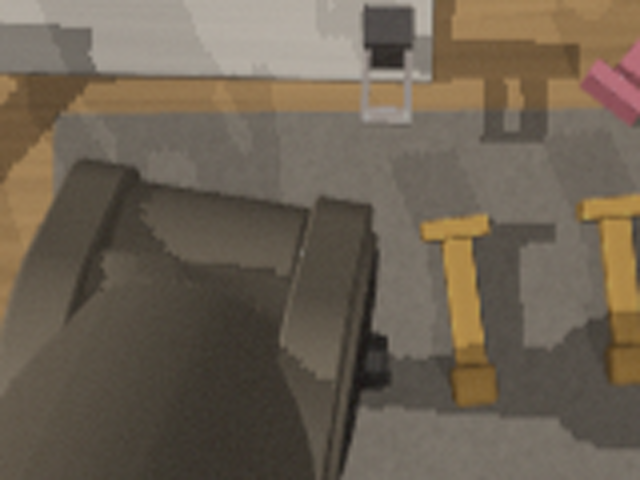

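```bash
python3 -c "
from h import *
s=snapshot('scene');t=snapshot('top')
for p in [(433,3.5,6.5),(433,3.5,24),(433,25,6.5),(433,-18,6.5),(433,3.5,30)]: print(p,proj(s,p),(proj(s,p)-[200,180])*4)
crop(s,250,190,330,270,9,'c_s.png')
"
```

```text
(433, 3.5, 6.5) [[290.79499696 252.99895432]] [[363.17998783 291.99581728]]
(433, 3.5, 24) [[290.80322386 247.03328848]] [[363.21289546 268.13315392]]
(433, 25, 6.5) [[297.92860605 249.93121363]] [[391.71442418 279.7248545 ]]
(433, -18, 6.5) [[283.55180247 256.11377376]] [[334.20720989 304.45509503]]
(433, 3.5, 30) [[290.80612567 244.96873734]] [[363.22450269 259.87494936]]
```

View pics/c_s.png

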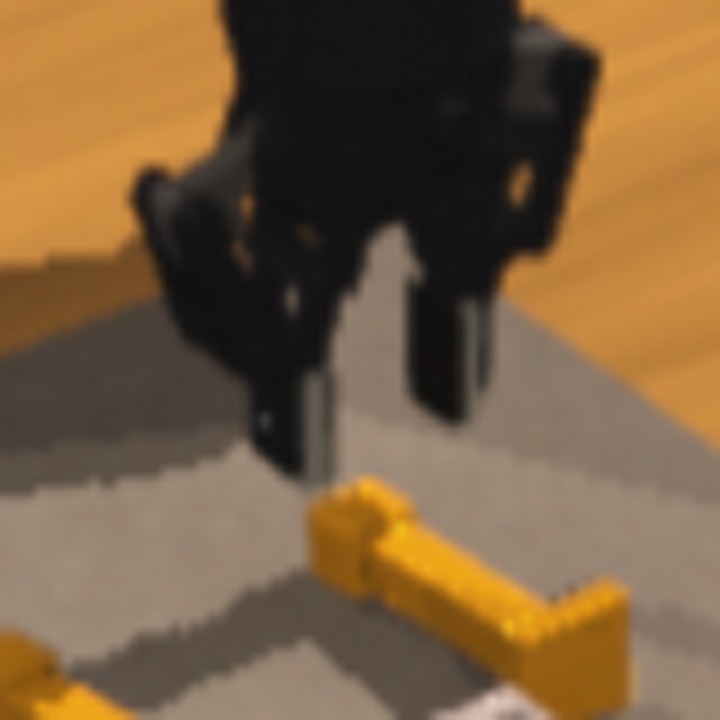

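```bash
python3 -c "
from h import *
s=snapshot('scene')
print(onplane(s,[(292,240)],6.5), proj(s,(170,653,193)))
d=dict(s); d['frame']=cv2.imread('pics/scene0.png'); crop(d,380,0,460,100,7,'d_s.png')
"
```

```text
[[390.20555673  38.92744713   6.5       ]] [[409.33588132  91.25862865]]
```

View pics/d_s.png

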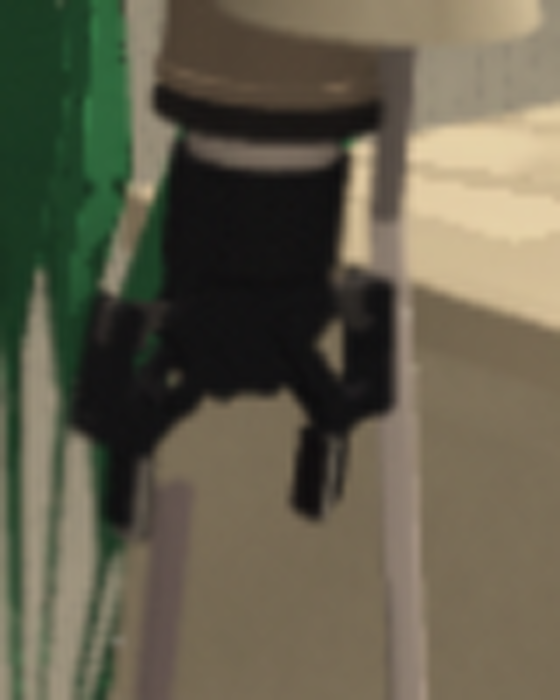

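```bash
python3 -c "
from h import *
s=snapshot('scene')
print(onplane(s,[(411.5,75)],206),onplane(s,[(292,240)],12))
o,v=ray(s,[(411.5,75)]); 
for L in (206,220,230,240,250): print(L,onplane(s,[(411.5,75)],L))
for L in (12,30,40,50,60): print(L,onplane(s,[(292,240)],L))
"
```

```text
[[ 93.01967371 740.7944255  206.        ]] [[396.67097345  34.10460708  12.        ]]
206 [[ 93.01967371 740.7944255  206.        ]]
220 [[121.16952193 709.23676307 220.        ]]
230 [[141.27655637 686.69557562 230.        ]]
240 [[161.38359081 664.15438817 240.        ]]
250 [[181.49062526 641.61320072 250.        ]]
12 [[396.67097345  34.10460708  12.        ]]
30 [[417.83051908  18.32076693  30.        ]]
40 [[429.5858222    9.55196685  40.        ]]
50 [[441.34112532   0.78316677  50.        ]]
60 [[453.09642845  -7.98563331  60.        ]]
```

>>> step_arm([
  [0, 0, 0.001, 0, 0.042],
  [0, 0, 0.002, 0, 0.042],
  [0, 0, 0.003, 0, 0.042],
  [0, 0, 0.003, 0, 0.042],
  [0, 0, 0.003, 0, 0.042],
])

```text
time_s: 3.92
position: [432.6, 3.5, 3.0]
ee_rot: [-0.0, -0.018, 1.0, -0.0]
ft_force: [-0.1, -0.7, -0.5]
width: 0.49
```

>>> step_arm([
  [0, 0, 0.001, 0, 0.042],
  [0, 0, 0.002, 0, 0.042],
  [0, 0, 0.003, 0, 0.042],
  [0, 0, 0.004, 0, 0.042],
  [0, 0, 0.005, 0, 0.042],
])

```text
time_s: 4.55
position: [432.6, 3.5, -2.1]
ee_rot: [-0.0, -0.018, 1.0, -0.0]
ft_force: [0.4, 0.1, -0.5]
width: 0.494
```

```bash
python3 -c "
from h import *
s=snapshot('scene')
crop(s,250,190,330,270,9,'e_s.png');go(432,3,4)
"
```

```text
pos [432.6   3.5  -2.1] H -178.0 q7 1.79 -> shift [ 0.0006 -0.0005 -0.0061] turn 0 F [-0.1 -0.4 -0.9] w 42.1 t 4.6
```

View pics/e_s.png

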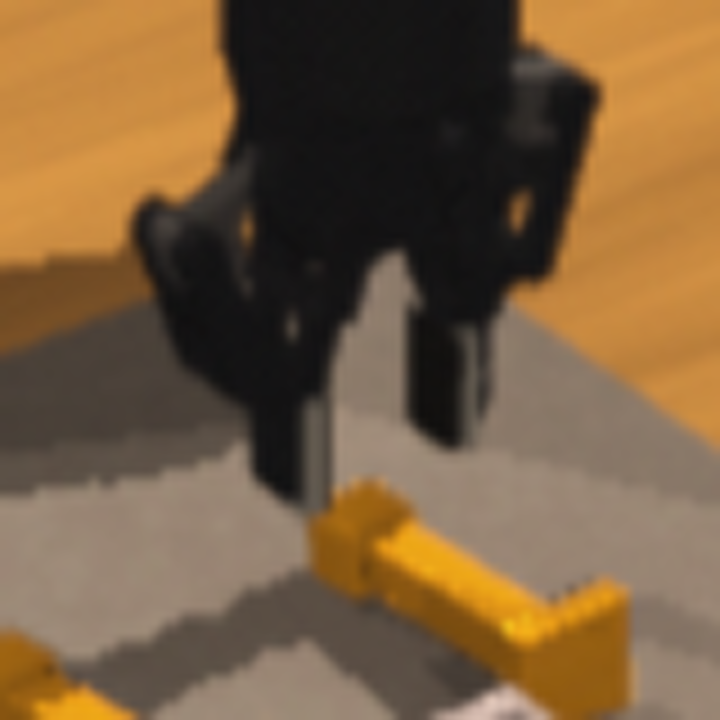

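>>> step_arm([
  [0, 0, 0.003, 0, 0.042],
  [0, 0, 0.006, 0, 0.042],
  [0, 0, 0.009, 0, 0.042],
  [0, 0, 0.012, 0, 0.042],
  [0, 0, 0.015, 0, 0.042],
])

```text
time_s: 5.22
position: [432.6, 3.5, -17.2]
ee_rot: [-0.0, -0.018, 1.0, -0.0]
ft_force: [0.3, -1.2, -0.2]
width: 0.492
```

```bash
python3 -c "
from h import *
s=snapshot('scene')
crop(s,250,190,330,270,9,'f_s.png');go(432,3,4)
"
```

```text
pos [432.4   3.5 -17.5] H -178.0 q7 1.82 -> shift [ 0.0005 -0.0005 -0.0215] turn 0 F [-1.8  0.6 -0.8] w 41.8 t 5.28
```

View pics/f_s.png

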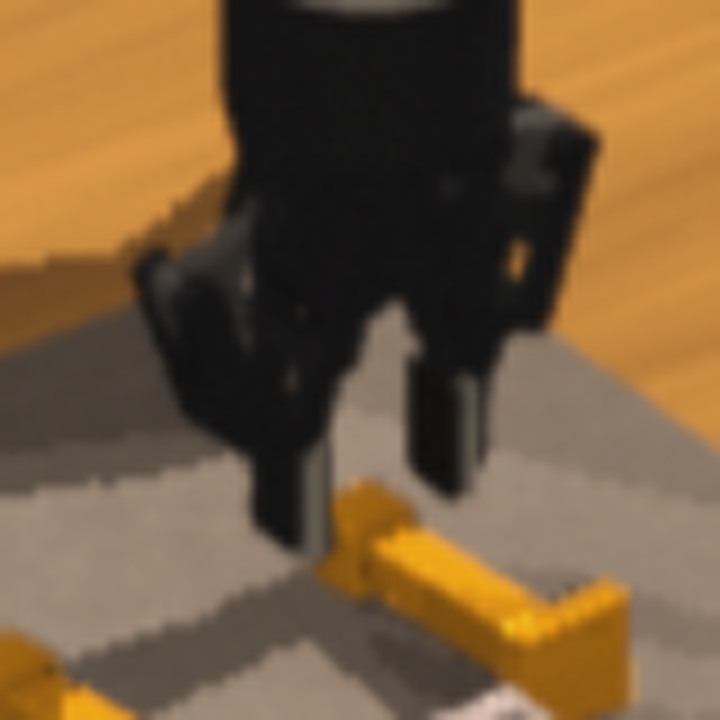

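```bash
python3 -c "
from h import *
s=snapshot('scene')
for p in [(444,3.5,19.5),(444,24.5,19.5),(444,-17.5,19.5),(433,3.5,19.5)]: print(p,proj(s,p))
for z in (16,20,24): print(z,onplane(s,[(301.1,245.5),(286.4,251.1)],z).round(1))
"
```

```text
(444, 3.5, 19.5) [[293.55387112 250.71318587]]
(444, 24.5, 19.5) [[300.57252398 247.70311921]]
(444, -17.5, 19.5) [[286.42865217 253.76893223]]
(433, 3.5, 19.5) [[290.80107493 248.57524566]]
16 [[433.4  34.2  16. ]
 [431.2  -8.2  16. ]]
20 [[438.   30.7  20. ]
 [435.7 -11.5  20. ]]
24 [[442.5  27.2  24. ]
 [440.3 -14.9  24. ]]
```

>>> step_arm([
  [0, 0, 0.004, 0, 0.042],
  [0, 0, 0.008, 0, 0.042],
  [0, 0, 0.012, 0, 0.042],
  [0, 0, 0.015, 0, 0.042],
  [0, 0, 0.018, 0, 0.042],
])

```text
time_s: 5.95
position: [432.6, 3.5, -35.2]
ee_rot: [-0.0, -0.018, 1.0, -0.0]
ft_force: [0.4, -0.3, 0.3]
width: 0.491
```

```bash
python3 -c "
from h import *
s=snapshot('scene')
crop(s,250,190,330,270,9,'g_s.png');go(432,3,4)
"
```

```text
pos [432.5   3.5 -35.4] H -178.0 q7 1.85 -> shift [ 0.0005 -0.0005 -0.0394] turn 0 F [-0.5  0.2 -0.2] w 41.6 t 6.0
```

View pics/g_s.png

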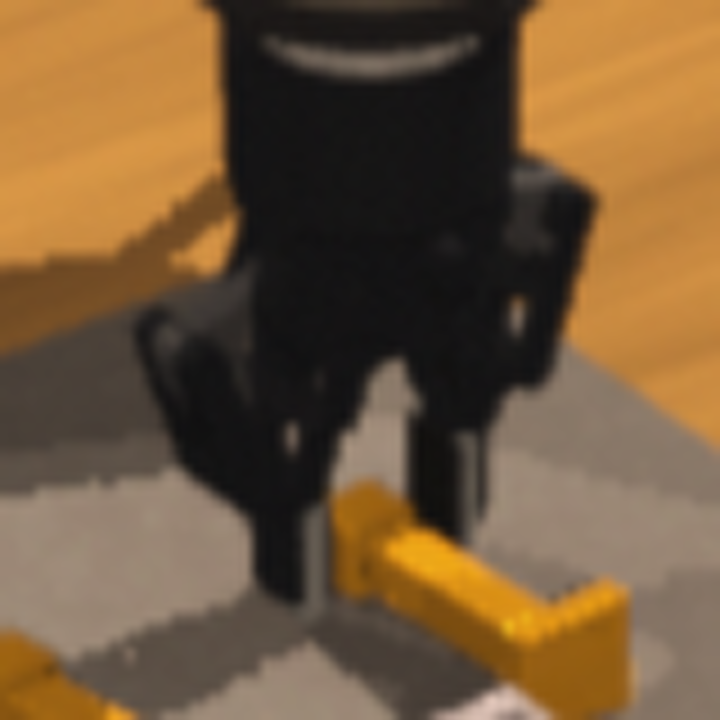

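>>> step_arm([
  [0, 0, 0.001, 0, 0.03],
  [0, 0, 0.001, 0, 0.018],
  [0, 0, 0.001, 0, 0.018],
  [0, 0, 0.001, 0, 0.018],
  [0, 0, 0.001, 0, 0.018],
], squeeze=20)

```text
time_s: 6.62
position: [432.7, 3.6, -36.0]
ee_rot: [0.0, -0.018, 1.0, -0.0]
ft_force: [-0.3, 0.2, 0.2]
width: 0.274
```

```bash
python3 -c "
from h import *
s=snapshot('scene')
crop(s,250,190,330,270,9,'h_s.png');go(432,3,4)
"
```

```text
pos [432.6   3.6 -36. ] H -178.0 q7 1.85 -> shift [ 0.0007 -0.0005 -0.04  ] turn 0 F [-0.4  0.1  0.4] w 24.1 t 6.67
```

View pics/h_s.png

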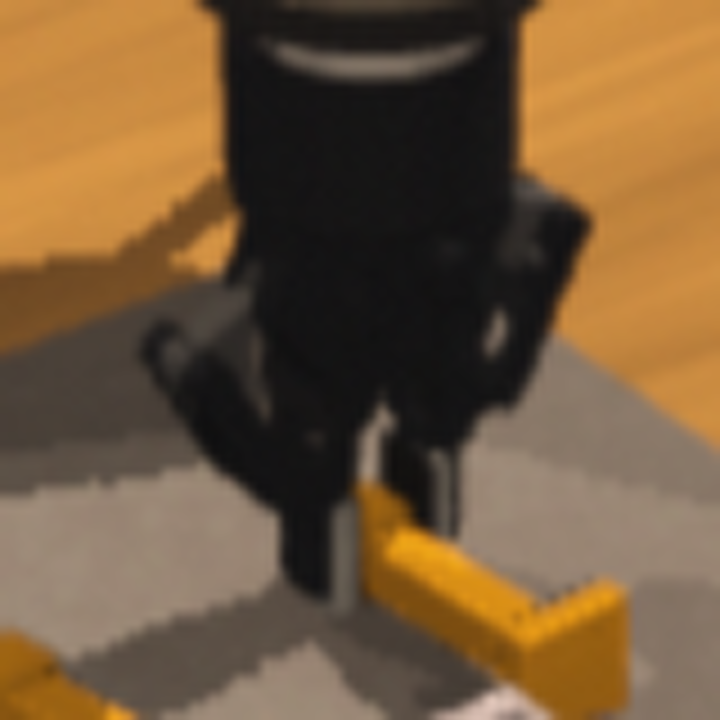

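>>> step_arm([
  [0, 0, -0.01, 0, 0.018],
  [0, 0, -0.025, 0, 0.018],
  [0, 0, -0.04, 0, 0.018],
  [0, 0, -0.055, 0, 0.018],
  [0, 0, -0.07, 0, 0.018],
])

```text
time_s: 7.3
position: [432.7, 3.6, 35.3]
ee_rot: [0.0, -0.018, 1.0, 0.0]
ft_force: [0.3, 0.3, -1.5]
width: 0.275
```

```bash
python3 -c "
from h import *
s=snapshot('scene')
crop(s,230,150,350,270,6,'i_s.png');go(432,3,4)
"
```

```text
pos [433.6   3.6  36.6] H -178.0 q7 1.72 -> shift [ 0.0016 -0.0006  0.0326] turn 0 F [ 2.4 -1.2  0.9] w 23.9 t 7.35
```

View pics/i_s.png

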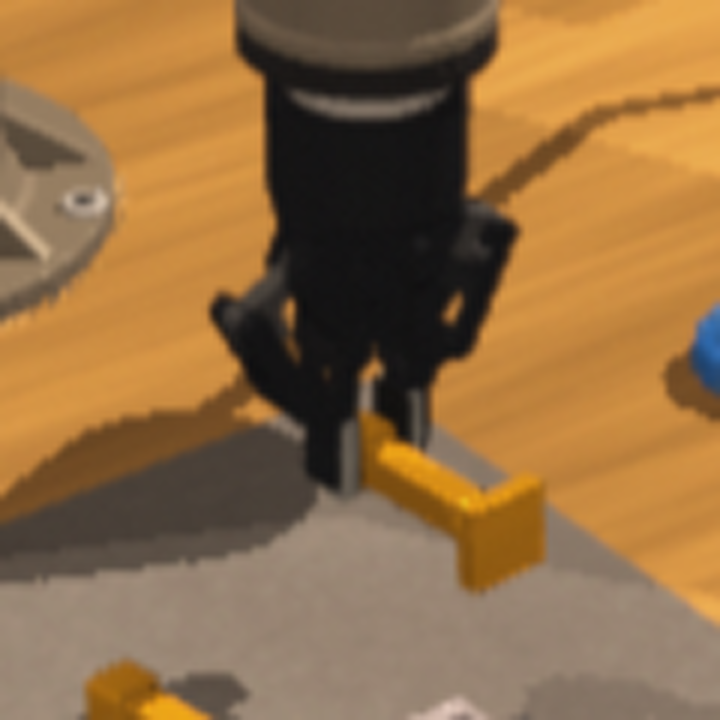

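>>> step_arm([
  [0, 0, -0.004, 0, 0.018],
  [0, 0, -0.008, 0, 0.018],
  [0, 0, -0.01, 0, 0.018],
  [0, 0, -0.01, 0, 0.018],
  [0, 0, -0.01, 0, 0.018],
], squeeze=5)

```text
time_s: 7.98
position: [432.5, 3.5, 43.8]
ee_rot: [-0.0, -0.018, 1.0, -0.0]
ft_force: [-0.9, -0.0, -1.7]
width: 0.274
```

```bash
python3 -c "
from h import *
s=snapshot('scene')
crop(s,230,150,350,270,6,'j_s.png');go(432,3,4)
"
```

```text
pos [432.5   3.5  43.8] H -178.0 q7 1.71 -> shift [ 0.0005 -0.0005  0.0398] turn 0 F [-0.1 -0.  -1.9] w 23.9 t 8.03
```

View pics/j_s.png

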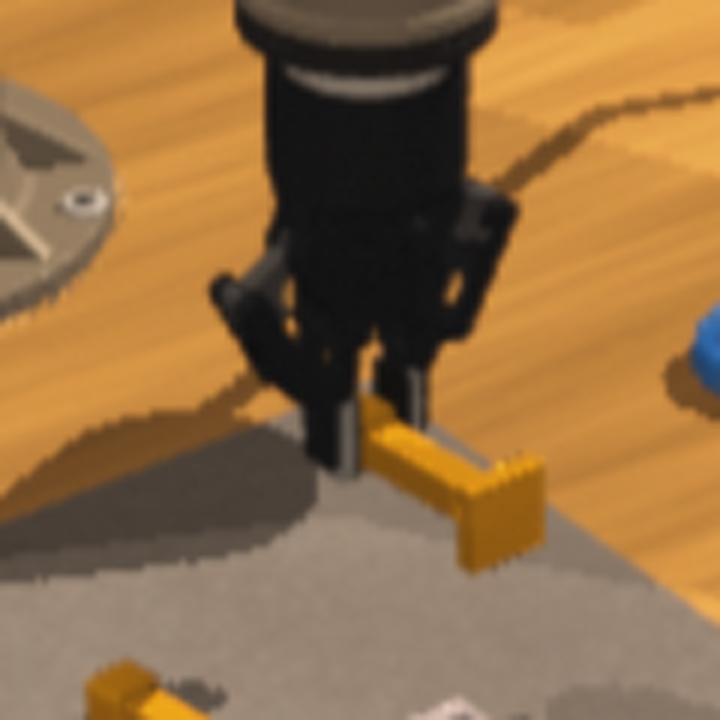

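>>> step_arm([
  [0, 0, 0, 0, 0.0225],
  [0, 0, 0, 0, 0.023],
  [0, 0, 0, 0, 0.0233],
  [0, 0, 0, 0, 0.0235],
  [0, 0, 0, 0, 0.0235],
], squeeze=20)

```text
time_s: 8.65
position: [432.7, 3.5, 44.0]
ee_rot: [0.0, -0.018, 1.0, -0.0]
ft_force: [-0.0, 0.3, -0.7]
width: 0.277
```

```bash
python3 -c "
from h import *
s=snapshot('scene')
crop(s,230,150,350,270,6,'k_s.png');go(432,3,4);print(sense()['moment'])
"
```

```text
pos [432.6   3.5  44. ] H -178.0 q7 1.71 -> shift [ 0.0007 -0.0005  0.04  ] turn 0 F [-0.1  0.1 -2.2] w 23.6 t 8.7
[0.0175755  0.02868903 0.06430041]
```

View pics/k_s.png

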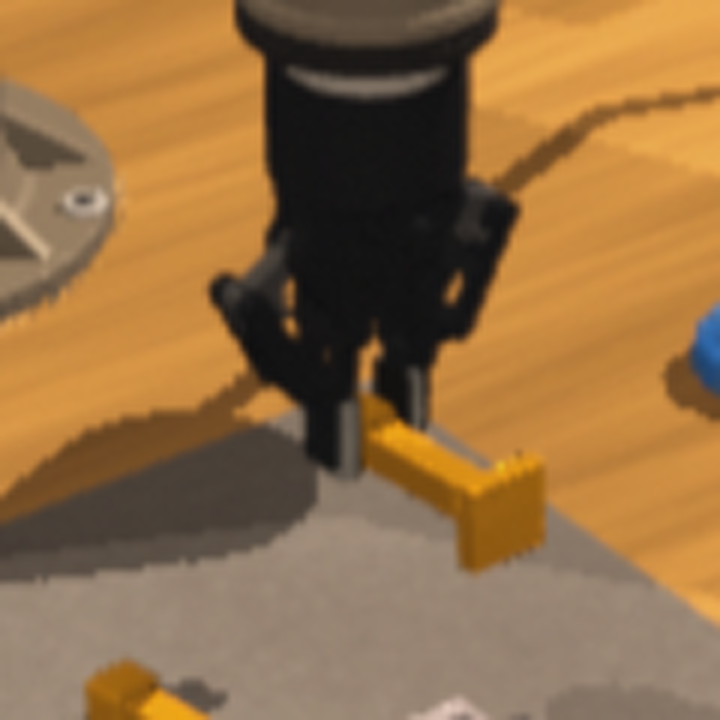

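>>> step_arm([
  [0, 0, 0, 0, 0.0236],
  [0, 0, 0, 0, 0.0237],
  [0, 0, 0, 0, 0.0238],
  [0, 0, 0, 0, 0.0239],
  [0, 0, 0, 0, 0.0239],
])

```text
time_s: 9.32
position: [432.7, 3.5, 44.0]
ee_rot: [-0.0, -0.018, 1.0, -0.0]
ft_force: [0.6, 0.3, -1.5]
width: 0.28
```

```bash
python3 -c "
from h import *
s=snapshot('scene')
crop(s,230,150,350,270,6,'l_s.png');go(432,3,4);print(sense()['moment'])
"
```

```text
pos [432.6   3.5  44. ] H -178.0 q7 1.71 -> shift [ 0.0007 -0.0005  0.04  ] turn 0 F [-0.9  0.4 -2.3] w 23.8 t 9.38
[-0.06023368  0.01290617  0.01582503]
```

View pics/l_s.png

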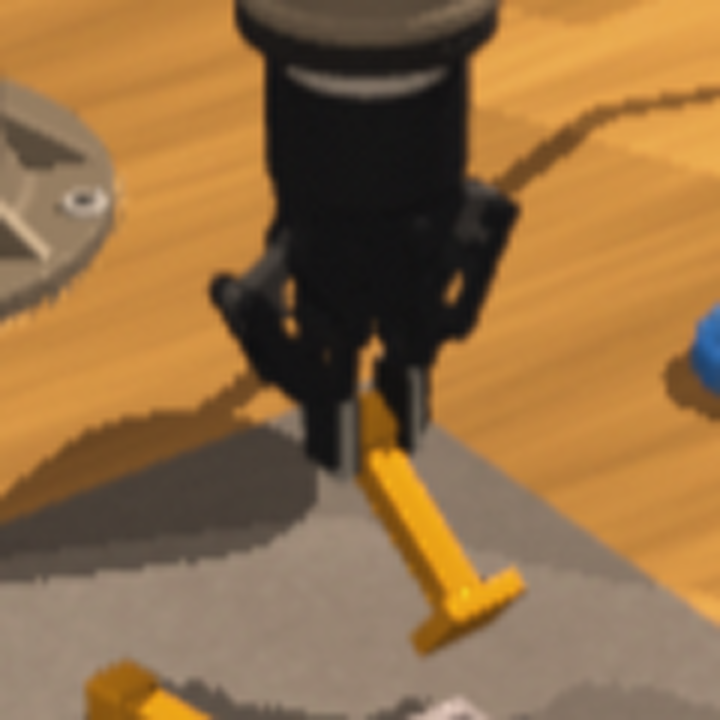

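The mandrel swings down under its own weight when the opening is eased to about 23.9 mm. I'll let it hang fully and then re-grip.

>>> step_arm([
  [0, 0, 0, 0, 0.0239],
  [0, 0, 0, 0, 0.0239],
  [0, 0, 0, 0, 0.0239],
  [0, 0, 0, 0, 0.0239],
  [0, 0, 0, 0, 0.0239],
])

```text
time_s: 10.0
position: [432.6, 3.5, 44.0]
ee_rot: [-0.0, -0.018, 1.0, -0.0]
ft_force: [-0.7, 0.6, -0.9]
width: 0.278
```

```bash
python3 -c "
from h import *
s=snapshot('scene')
crop(s,230,150,350,270,6,'m_s.png');go(432,3,4)
"
```

```text
pos [432.6   3.5  44. ] H -178.0 q7 1.71 -> shift [ 0.0007 -0.0005  0.04  ] turn 0 F [ 0.  -0.3 -1.3] w 24.1 t 10.05
```

View pics/m_s.png

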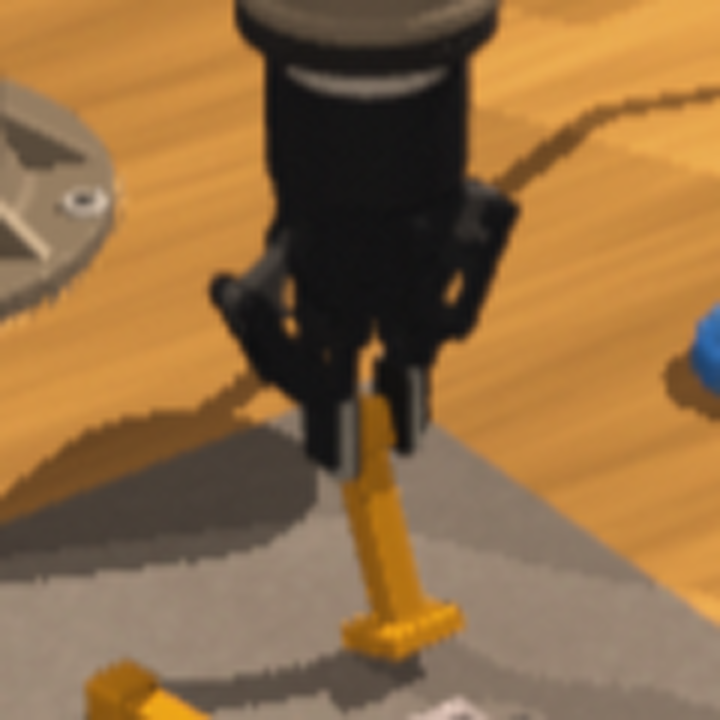

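>>> step_arm([
  [0, 0, -0.004, 0, 0.0239],
  [0, 0, -0.006, 0, 0.0239],
  [0, 0, -0.006, 0, 0.0239],
  [0, 0, -0.006, 0, 0.0239],
  [0, 0, -0.006, 0, 0.0239],
])

```text
time_s: 10.68
position: [432.6, 3.5, 50.0]
ee_rot: [-0.0, -0.018, 1.0, -0.0]
ft_force: [0.4, 0.4, -0.5]
width: 0.282
```

```bash
python3 -c "
from h import *
s=snapshot('scene')
crop(s,230,150,350,270,6,'n_s.png');go(660,150,160,0)
"
```

```text
pos [432.6   3.5  50. ] H -178.0 q7 1.69 -> shift [-0.2324  0.1384 -0.11  ] turn 0.34 F [-0.1 -0.1 -1.2] w 24.2 t 10.72
```

View pics/n_s.png

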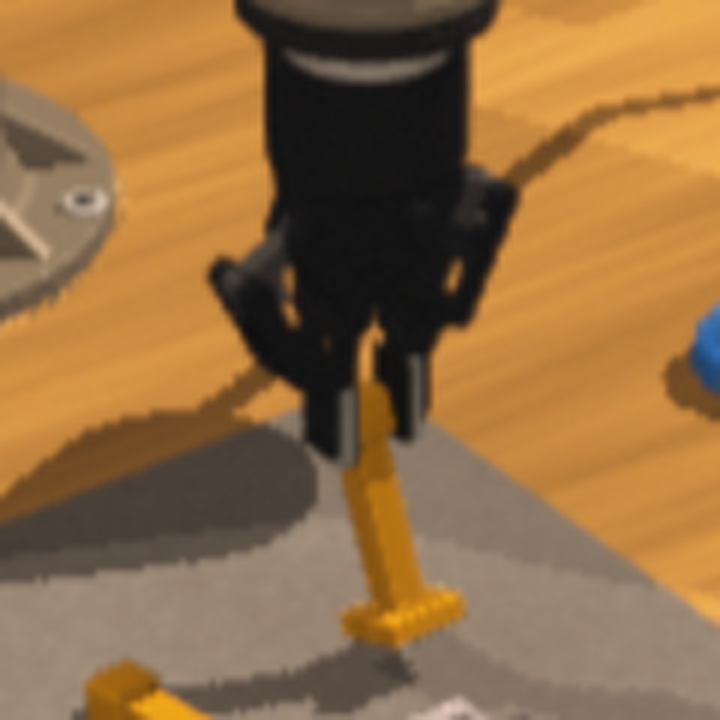

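>>> step_arm([
  [0, 0, 0, 0, 0.018],
  [0, 0, 0, 0, 0.018],
  [0, 0, -0.02, 0, 0.018],
  [-0.01, 0.005, -0.04, 0, 0.018],
  [-0.03, 0.015, -0.06, 0, 0.018],
], squeeze=25)

```text
time_s: 11.35
position: [461.9, 19.5, 110.7]
ee_rot: [-0.0, -0.017, 1.0, 0.0]
ft_force: [0.1, -0.0, -1.1]
width: 0.273
```

>>> step_arm([
  [-0.03, 0.017, 0, 0.1, 0.018],
  [-0.07, 0.04, 0, 0.2, 0.018],
  [-0.11, 0.063, 0, 0.3, 0.018],
  [-0.14, 0.08, 0, 0.4, 0.018],
  [-0.16, 0.1, 0, 0.5, 0.018],
])

```text
time_s: 11.98
position: [619.6, 125.6, 109.5]
ee_rot: [-0.0, 0.009, 1.0, -0.0]
ft_force: [-0.8, -0.9, -1.8]
width: 0.277
```

```bash
python3 -c "
from h import *
s=snapshot('scene');t=snapshot('top')
cv2.imwrite('pics/o_s.png',s['frame']);cv2.imwrite('pics/o_t.png',t['frame']);go(675,137,110,-1.2)
"
```

```text
pos [619.8 127.8 109.3] H 179.2 q7 1.52 -> shift [-0.0551  0.01   -0.0007] turn 0.06 F [-0.3  1.3 -2. ] w 23.2 t 12.07
```

View pics/o_s.png

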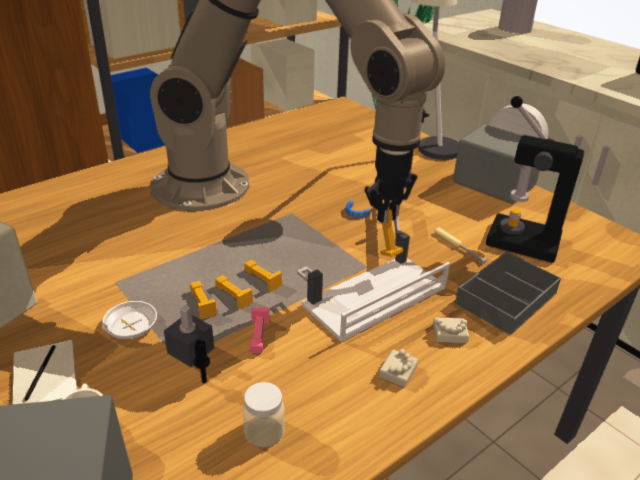

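View pics/o_t.png

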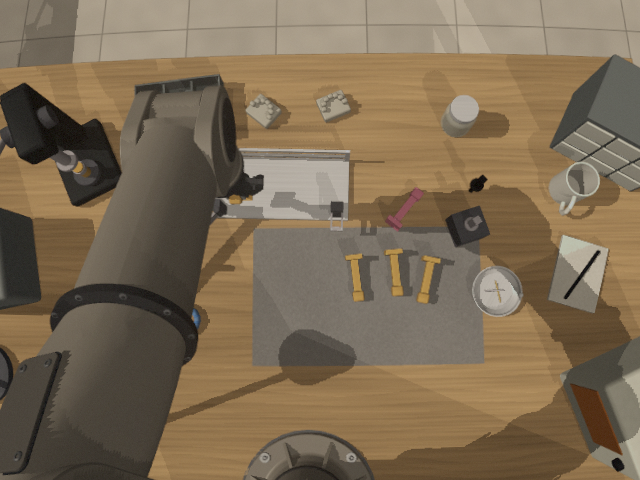

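```bash
python3 -c "
from h import *
s=snapshot('scene');t=snapshot('top')
crop(s,340,150,440,270,6,'p_s.png');crop(t,190,140,290,240,7,'p_t.png');
for z in (75,110,150): print(proj(s,(620,128,z)),proj(t,(620,128,z)))
"
```

```text
[[384.92771909 247.91316281]] [[243.21256677 203.30574223]]
[[386.35407091 234.97376116]] [[240.10660244 199.51622253]]
[[388.03121931 219.70564511]] [[236.29027563 194.85809286]]
```

View pics/p_s.png

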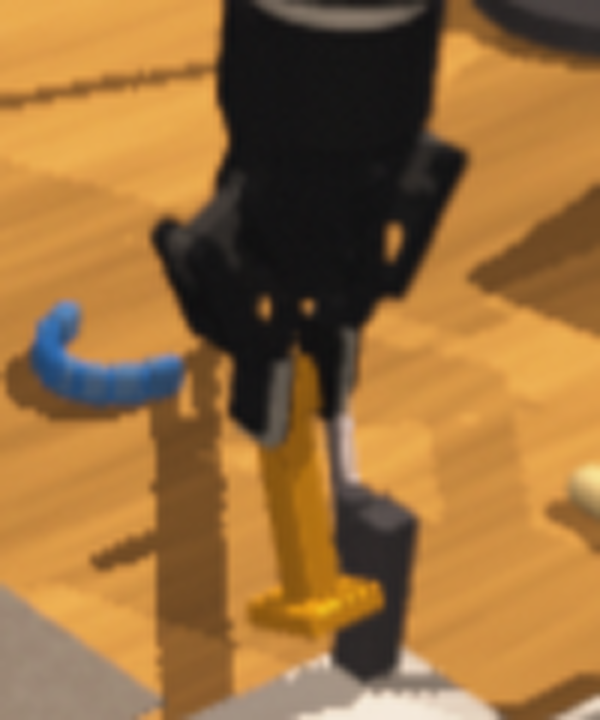

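View pics/p_t.png

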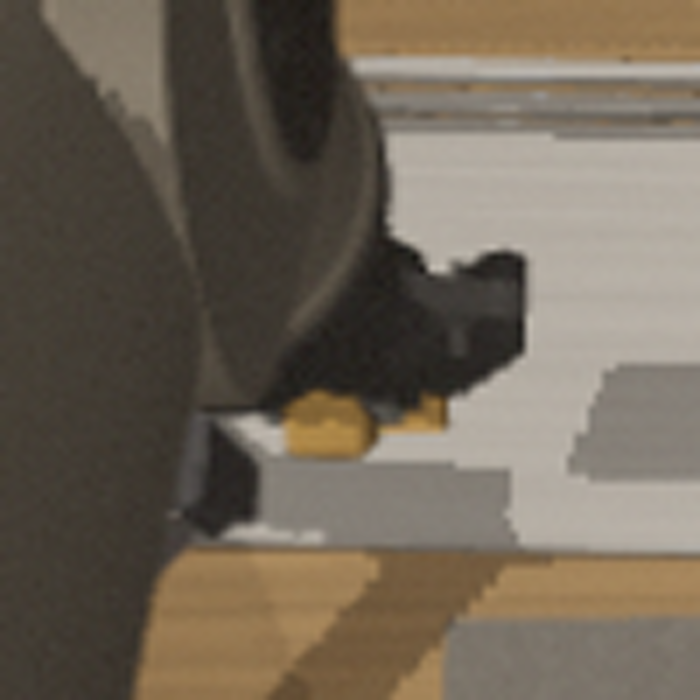

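>>> step_arm([
  [-0.02, 0.005, 0, 0, 0.018],
  [-0.045, 0.01, 0.005, 0, 0.018],
  [-0.055, 0.01, 0.02, 0, 0.018],
  [-0.055, 0.01, 0.035, 0, 0.018],
  [-0.055, 0.01, 0.045, 0, 0.018],
])

```text
time_s: 12.8
position: [672.2, 133.6, 63.5]
ee_rot: [-0.001, 0.009, 1.0, -0.0]
ft_force: [-0.3, -0.0, -1.0]
width: 0.274
```

```bash
python3 -c "
from h import *
s=snapshot('scene');t=snapshot('top')
crop(s,340,150,480,290,5,'q_s.png');crop(t,190,140,290,240,7,'q_t.png');go(675,137,53,-1.2)
"
```

```text
pos [672.1 133.9  63.5] H 179.0 q7 1.56 -> shift [-0.0028  0.0032  0.0105] turn 0.03 F [ 0.2 -0.4 -2.1] w 23.2 t 12.9
```

View pics/q_s.png

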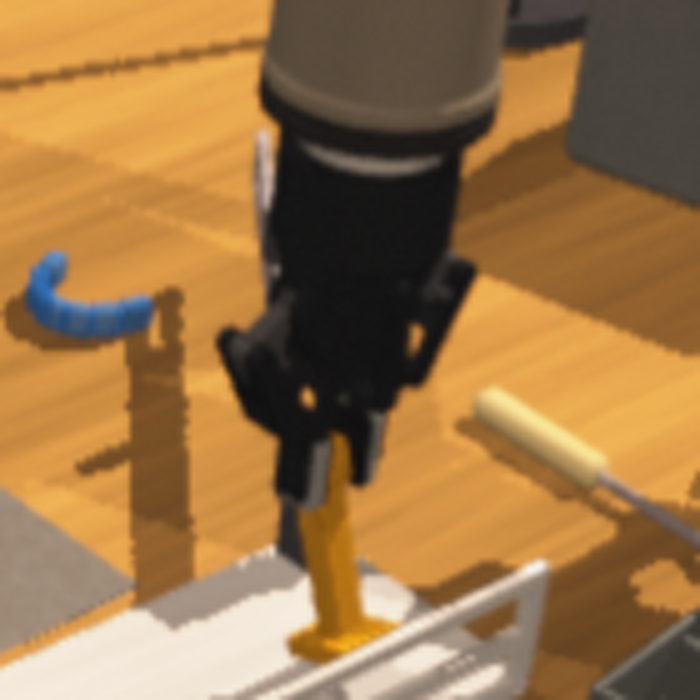

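>>> step_arm([
  [-0.002, 0.002, 0.003, 0, 0.0235],
  [-0.002, 0.002, 0.006, 0, 0.0237],
  [-0.002, 0.002, 0.008, 0, 0.0238],
  [-0.002, 0.002, 0.009, 0, 0.0239],
  [-0.002, 0.002, 0.01, 0, 0.0239],
], squeeze=20)

```text
time_s: 13.52
position: [675.7, 136.1, 55.0]
ee_rot: [0.0, 0.009, 1.0, 0.0]
ft_force: [-0.1, -0.2, -1.7]
width: 0.284
```

```bash
python3 -c "
from h import *
s=snapshot('scene');t=snapshot('top')
crop(s,380,190,480,290,7,'r_s.png');go(675,137,53,-1.2)
"
```

```text
pos [675.6 136.1  54.9] H 179.0 q7 1.56 -> shift [0.0006 0.0008 0.0019] turn 0.04 F [ 0.5  0.5 -1.5] w 24.1 t 13.62
```

View pics/r_s.png

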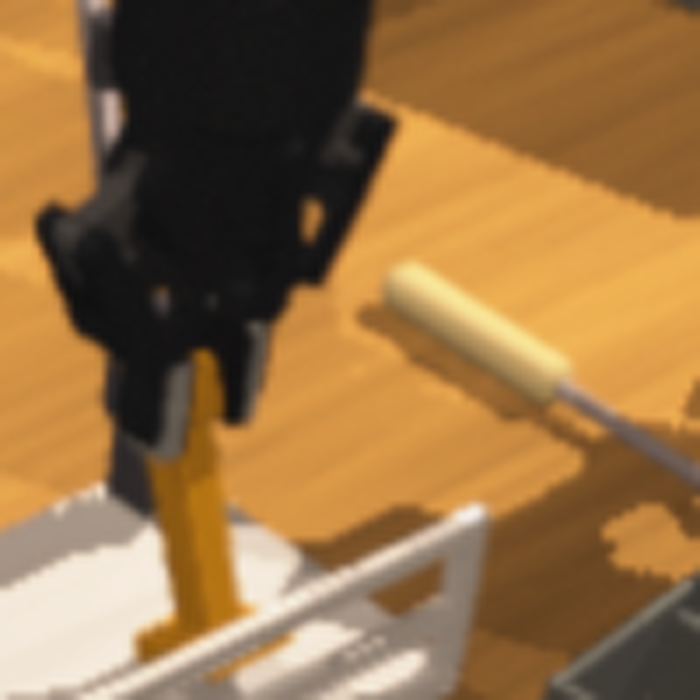

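>>> step_arm([
  [0, 0, 0.001, 0, 0.0239],
  [0, 0, 0.002, 0, 0.0239],
  [0, 0, 0.003, 0, 0.0239],
  [0, 0, 0.004, 0, 0.0239],
  [0, 0, 0.005, 0, 0.0239],
])

```text
time_s: 14.25
position: [676.3, 136.2, 50.7]
ee_rot: [0.001, 0.009, 1.0, 0.0]
ft_force: [-0.4, -0.2, 7.4]
width: 0.281
```

```bash
python3 -c "
from h import *
s=snapshot('scene');t=snapshot('top')
crop(s,380,190,480,290,7,'s_s.png');go(675,137,53,-1.2)
"
```

```text
pos [676.3 136.2  50.7] H 179.0 q7 1.56 -> shift [ 0.0013  0.0008 -0.0023] turn 0.04 F [-0.1  0.4  5.6] w 24.2 t 14.35
```

View pics/s_s.png

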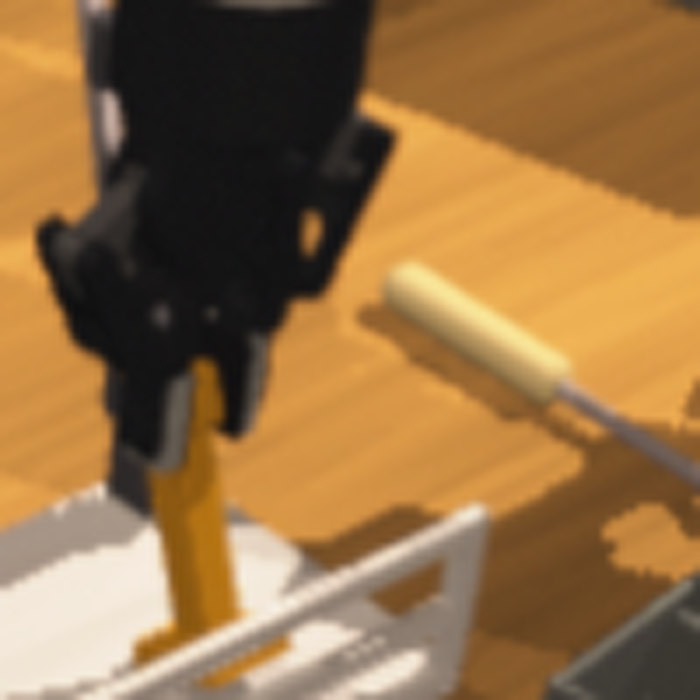

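>>> step_arm([
  [0, 0, -0.006, 0, 0.018],
  [0.01, 0, -0.006, 0, 0.018],
  [0.024, 0, -0.006, 0, 0.018],
  [0.024, 0, -0.003, 0, 0.0239],
  [0.024, 0, -0.001, 0, 0.0239],
])

```text
time_s: 14.98
position: [651.5, 136.8, 50.8]
ee_rot: [-0.0, 0.008, 1.0, 0.0]
ft_force: [0.3, 1.0, 0.2]
width: 0.279
```

>>> step_arm([
  [-0.004, 0, 0, 0, 0.0239],
  [-0.009, 0, 0, 0, 0.0239],
  [-0.014, 0, 0, 0, 0.0239],
  [-0.019, 0, 0.001, 0, 0.0239],
  [-0.023, 0, 0.002, 0, 0.0239],
])

```text
time_s: 15.6
position: [675.5, 136.2, 49.3]
ee_rot: [0.0, 0.009, 1.0, 0.0]
ft_force: [0.4, 1.0, 4.8]
width: 0.277
```

```bash
python3 -c "
from h import *
s=snapshot('scene');t=snapshot('top')
crop(s,380,190,480,290,7,'t_s.png');go(675,137,53,-1.2)
a=proj(s,(676,136,12));b=proj(s,(676,136,112));print((a-[380,190])*7,(b-[380,190])*7)
"
```

```text
pos [675.5 136.2  49.2] H 179.0 q7 1.56 -> shift [ 0.0005  0.0008 -0.0038] turn 0.03 F [0.5 0.4 4.8] w 24.0 t 15.7
[[155.42098469 637.18839374]] [[190.12075878 382.17063504]]
```

View pics/t_s.png

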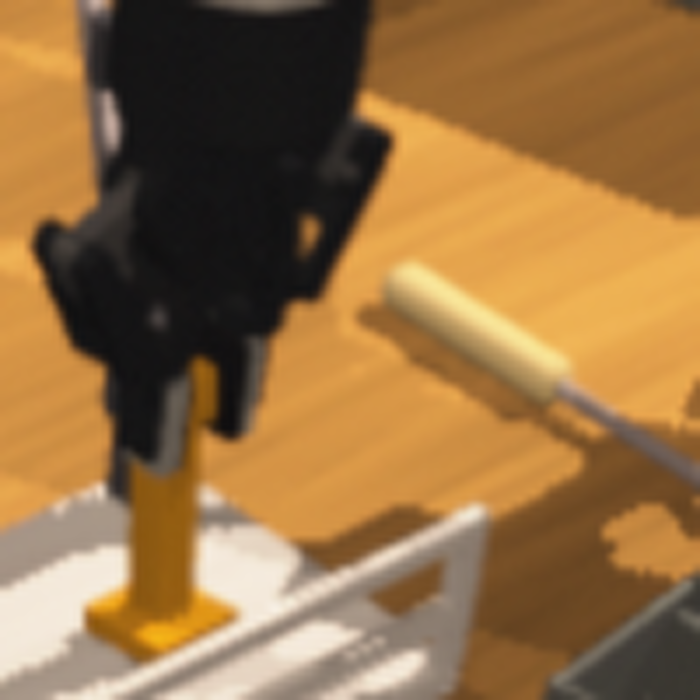

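>>> step_arm([
  [0, 0, -0.001, 0, 0.0245],
  [0, 0, -0.001, 0, 0.026],
  [0, 0, -0.001, 0, 0.03],
  [0, 0, -0.001, 0, 0.036],
  [0, 0, -0.001, 0, 0.036],
])

```text
time_s: 16.32
position: [674.6, 136.2, 50.0]
ee_rot: [-0.0, 0.009, 1.0, -0.0]
ft_force: [-0.4, -0.3, -0.6]
width: 0.42
```

>>> step_arm([
  [0, 0, -0.01, 0, 0.036],
  [0, 0, -0.03, 0, 0.036],
  [0, 0, -0.06, 0, 0.042],
  [0, 0, -0.09, 0, 0.042],
  [0, 0, -0.11, 0, 0.042],
])

```text
time_s: 16.95
position: [675.4, 136.2, 162.9]
ee_rot: [0.001, 0.009, 1.0, 0.0]
ft_force: [1.0, -0.7, -0.4]
width: 0.494
```

```bash
sed -i 's/^    m=brass(t); /    m=brass(t); m[:150]=0; m[:,:245]=0; m[:,520:]=0; m[330:]=0; /' m.py; python3 -c "
from h import *;import m
s=snapshot('scene');t=snapshot('top')
cv2.imwrite('pics/u_s.png',s['frame']);go(430,-110,40,6.1)
for o in sorted(m.mandrels(t),key=lambda o:o[0]): print([np.round(x,1).tolist() for x in o])
"
```

```text
pos [676.  136.3 163.1] H 179.0 q7 1.51 -> shift [ 0.2417 -0.2505  0.1231] turn -1.18 F [0.  0.4 0.3] w 41.5 t 17.05
[355.7, 276.5, [469.5, -105.9], 6.2, -51.2, 48.1, 22.1, 360.5, [429.6, -110.2]]
[394.9, 271.1, [480.3, -190.1], 4.4, -51.9, 47.7, 22.1, 387.0, [439.5, -193.3]]
[426.7, 278.2, [464.3, -257.8], -14.1, -51.8, 48.7, 24.7, 391.0, [424.7, -247.9]]
[477.4, 192.6, [651.4, -377.6], -103.6, -137.2, 104.5, 15.6, 2455.0, [681.2, -254.9]]
```

View pics/u_s.png

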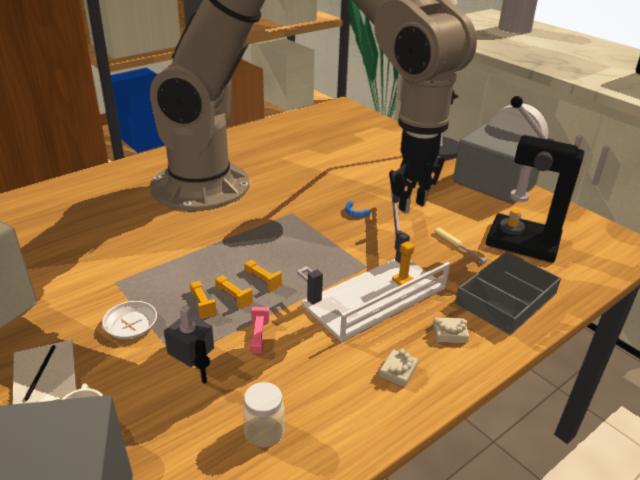

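>>> step_arm([
  [0.04, -0.04, 0, -0.3, 0.042],
  [0.08, -0.08, 0.01, -0.6, 0.042],
  [0.12, -0.125, 0.02, -0.9, 0.042],
  [0.16, -0.165, 0.03, -1.2, 0.042],
  [0.2, -0.205, 0.05, -1.2, 0.042],
])

```text
time_s: 17.68
position: [469.8, -66.4, 109.7]
ee_rot: [0.0, -0.055, 0.999, 0.0]
ft_force: [1.2, -0.8, -0.3]
width: 0.493
```

```bash
python3 -c "
from h import *
go(430,-110,-10,6.1)"
```

```text
pos [469.8 -66.4 109.7] H -173.7 q7 1.87 -> shift [ 0.0443 -0.039   0.1197] turn 0.03 F [ 1.2 -0.8 -0.3] w 42.1 t 17.68
```

>>> step_arm([
  [0.022, -0.02, 0.03, 0, 0.042],
  [0.044, -0.039, 0.06, 0, 0.042],
  [0.044, -0.039, 0.09, 0, 0.042],
  [0.044, -0.039, 0.11, 0, 0.042],
  [0.044, -0.039, 0.12, 0, 0.042],
])

```text
time_s: 18.3
position: [430.8, -109.0, -11.1]
ee_rot: [-0.001, -0.054, 0.999, -0.0]
ft_force: [0.1, -0.5, -0.0]
width: 0.491
```

```bash
python3 -c "
from h import *
s=snapshot('scene')
crop(s,210,200,310,300,7,'v_s.png');go(430,-110,-36,6.1)"
```

```text
pos [ 430.7 -108.9  -11.5] H -173.8 q7 2.17 -> shift [ 0.0008 -0.001   0.0245] turn 0.02 F [-1.9  1.  -1.3] w 41.8 t 18.35
```

View pics/v_s.png

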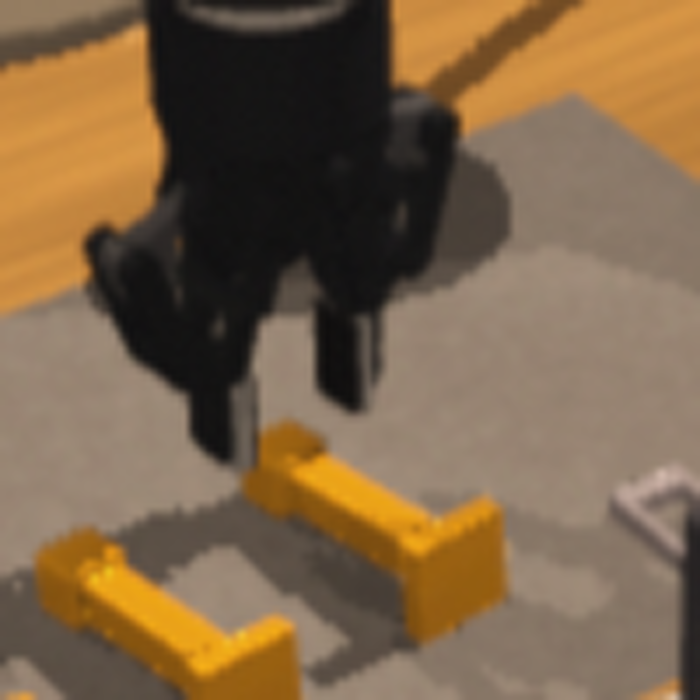

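>>> step_arm([
  [0.001, -0.001, 0.008, 0, 0.042],
  [0.001, -0.001, 0.016, 0, 0.042],
  [0.001, -0.001, 0.025, 0, 0.042],
  [0.001, -0.001, 0.025, 0, 0.03],
  [0.001, -0.001, 0.025, 0, 0.018],
])

```text
time_s: 18.98
position: [430.7, -110.0, -34.9]
ee_rot: [-0.0, -0.054, 0.999, 0.0]
ft_force: [-0.7, -0.3, -1.4]
width: 0.281
```

>>> step_arm([
  [0, 0, 0, 0, 0.018],
  [0, 0, 0, 0, 0.018],
  [0, 0, 0, 0, 0.018],
  [0, 0, -0.01, 0, 0.018],
  [0, 0, -0.03, 0, 0.018],
])

```text
time_s: 19.6
position: [430.2, -110.1, -4.5]
ee_rot: [-0.001, -0.054, 0.999, -0.0]
ft_force: [-0.3, 0.2, -1.7]
width: 0.272
```

>>> step_arm([
  [0, 0, -0.025, 0, 0.018],
  [0, 0, -0.045, 0, 0.018],
  [0, 0, -0.058, 0, 0.0225],
  [0, 0, -0.06, 0, 0.0235],
  [0, 0, -0.06, 0, 0.0237],
])

```text
time_s: 20.23
position: [430.6, -109.8, 54.8]
ee_rot: [-0.0, -0.054, 0.999, 0.0]
ft_force: [1.0, 0.8, -3.3]
width: 0.276
```

```bash
python3 -c "
from h import *
s=snapshot('scene')
crop(s,210,170,330,290,6,'w_s.png');go(430,-110,-36,6.1)"
```

```text
pos [ 430.4 -109.9   54.6] H -173.8 q7 2.06 -> shift [ 0.0004 -0.      0.0906] turn 0.02 F [-0.4 -0.6 -2.3] w 23.7 t 20.27
```

View pics/w_s.png

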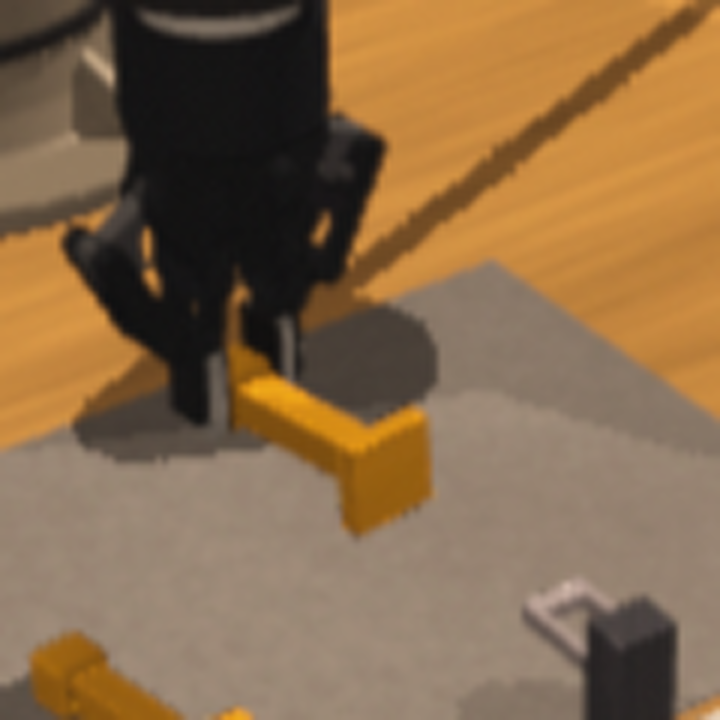

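Held. Easing the grip so the mandrel swings down.

>>> step_arm([
  [0, 0, 0, 0, 0.0238],
  [0, 0, 0, 0, 0.0239],
  [0, 0, 0, 0, 0.0239],
  [0, 0, 0, 0, 0.0239],
  [0, 0, 0, 0, 0.0239],
])

```text
time_s: 20.9
position: [430.8, -110.0, 55.0]
ee_rot: [-0.0, -0.054, 0.999, -0.0]
ft_force: [-0.9, -0.5, -2.2]
width: 0.279
```

>>> step_arm([
  [0, 0, 0, 0, 0.0239],
  [0, 0, 0, 0, 0.0239],
  [0, 0, 0, 0, 0.0239],
  [0, 0, 0, 0, 0.0239],
  [0, 0, 0, 0, 0.0239],
])

```text
time_s: 21.52
position: [430.8, -110.0, 55.0]
ee_rot: [-0.0, -0.054, 0.999, -0.0]
ft_force: [-0.1, 0.7, -2.0]
width: 0.278
```

```bash
python3 -c "
from h import *
s=snapshot('scene')
crop(s,210,170,330,290,6,'x_s.png');go(649,82,112,-1.2)"
```

```text
pos [ 430.8 -110.    55. ] H -173.8 q7 2.06 -> shift [-0.2377  0.1672 -0.057 ] turn 1.24 F [-0.2  0.4 -2.2] w 23.9 t 21.57
```

View pics/x_s.png

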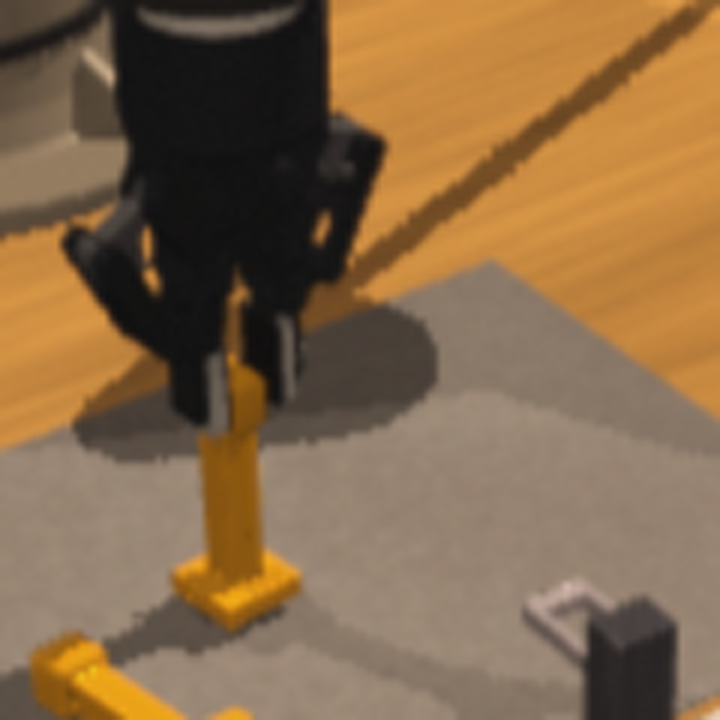

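>>> step_arm([
  [0, 0, 0, 0, 0.018],
  [0, 0, -0.01, 0, 0.018],
  [0, 0, -0.03, 0, 0.018],
  [-0.01, 0.01, -0.05, 0, 0.018],
  [-0.03, 0.03, -0.058, 0.2, 0.018],
], squeeze=25)

```text
time_s: 22.2
position: [457.9, -77.2, 114.8]
ee_rot: [0.001, -0.043, 0.999, 0.0]
ft_force: [0.8, 0.7, -2.2]
width: 0.275
```

>>> step_arm([
  [-0.04, 0.03, 0, 0.2, 0.018],
  [-0.08, 0.06, 0, 0.4, 0.018],
  [-0.12, 0.085, 0, 0.6, 0.018],
  [-0.16, 0.11, 0, 0.8, 0.018],
  [-0.19, 0.13, 0, 1.0, 0.018],
])

```text
time_s: 22.82
position: [636.6, 70.7, 113.6]
ee_rot: [0.0, 0.008, 1.0, -0.0]
ft_force: [0.1, -1.0, -0.9]
width: 0.272
```

```bash
python3 -c "
from h import *
go(660,82,65,-1.2)"
```

```text
pos [636.6  70.7 113.6] H 179.0 q7 1.63 -> shift [-0.0232  0.0117  0.0486] turn 0.04 F [ 0.1 -1.  -0.9] w 23.3 t 22.82
```

>>> step_arm([
  [-0.012, 0.006, 0.01, 0, 0.018],
  [-0.023, 0.012, 0.02, 0, 0.018],
  [-0.023, 0.012, 0.035, 0, 0.018],
  [-0.023, 0.012, 0.045, 0, 0.018],
  [-0.023, 0.012, 0.05, 0, 0.018],
])

```text
time_s: 23.45
position: [657.7, 80.1, 62.3]
ee_rot: [-0.001, 0.009, 1.0, -0.0]
ft_force: [1.1, -0.0, -0.9]
width: 0.27
```

```bash
python3 -c "
from h import *
s=snapshot('scene')
crop(s,350,190,450,310,6,'y_s.png');go(660,82,55,-1.2)"
```

```text
pos [657.7  80.3  62. ] H 179.0 q7 1.65 -> shift [-0.0023  0.0018  0.007 ] turn 0.03 F [ 0.3 -0.1 -2.8] w 23.0 t 23.5
```

View pics/y_s.png

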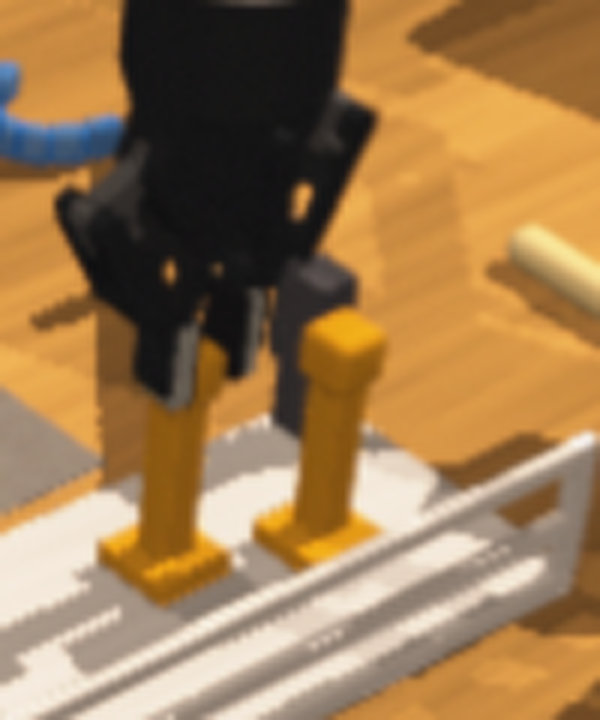

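>>> step_arm([
  [0, 0, 0.004, 0, 0.0235],
  [0, 0, 0.007, 0, 0.0238],
  [0, 0, 0.009, 0, 0.0239],
  [0, 0, 0.01, 0, 0.0239],
  [0, 0, 0.011, 0, 0.0239],
], squeeze=20)

```text
time_s: 24.12
position: [659.6, 80.5, 53.3]
ee_rot: [0.001, 0.009, 1.0, 0.0]
ft_force: [0.2, -1.9, 6.7]
width: 0.284
```

```bash
python3 -c "
from h import *
s=snapshot('scene')
crop(s,350,190,450,310,6,'z_s.png');go(660,82,55,-1.2)
a=proj(s,(658,80,12));b=proj(s,(658,80,112));print((a-[350,190])*6,(b-[350,190])*6)"
```

```text
pos [659.5  80.5  53.2] H 179.0 q7 1.65 -> shift [-0.0004  0.0015 -0.0018] turn 0.03 F [ 0.4 -0.9  5.1] w 23.9 t 24.18
[[171.99237992 578.00835068]] [[195.89790966 357.73643428]]
```

View pics/z_s.png

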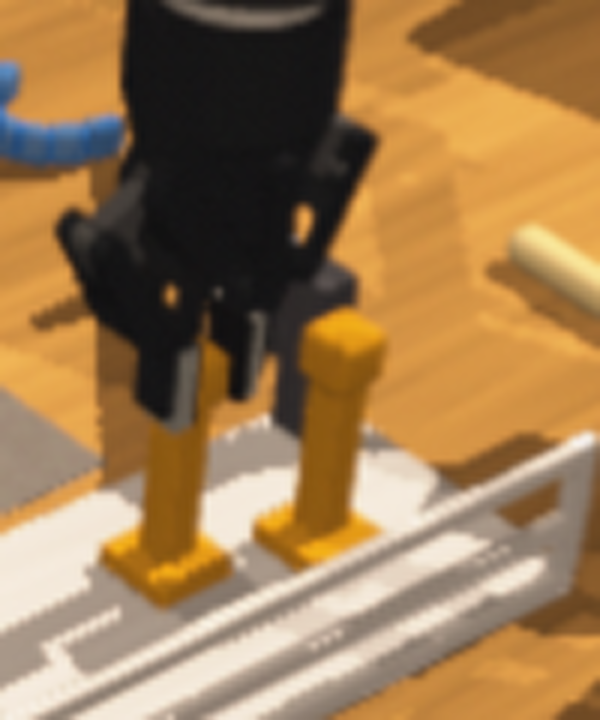

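>>> step_arm([
  [0, 0, 0, 0, 0.0243],
  [0, 0, 0, 0, 0.025],
  [0, 0, 0, 0, 0.029],
  [0, 0, 0, 0, 0.036],
  [0, 0, 0, 0, 0.036],
])

```text
time_s: 24.8
position: [658.5, 80.8, 52.0]
ee_rot: [-0.0, 0.009, 1.0, -0.0]
ft_force: [-0.3, -0.6, 0.4]
width: 0.419
```

>>> step_arm([
  [0, 0, -0.01, 0, 0.036],
  [0, 0, -0.03, 0, 0.036],
  [0, 0, -0.06, 0, 0.042],
  [0, 0, -0.09, 0, 0.042],
  [0, 0, -0.11, 0, 0.042],
])

```text
time_s: 25.42
position: [659.1, 80.7, 164.8]
ee_rot: [0.001, 0.009, 1.0, 0.0]
ft_force: [0.4, -0.3, -0.4]
width: 0.489
```

```bash
python3 -c "
from h import *;import m
s=snapshot('scene');t=snapshot('top')
cv2.imwrite('pics/aa_s.png',s['frame']);go(440,-193.5,40,4.4)
for o in sorted(m.mandrels(t),key=lambda o:o[0]): print([np.round(x,1).tolist() for x in o])
"
```

```text
pos [659.7  80.9 165.1] H 179.0 q7 1.59 -> shift [ 0.215  -0.2781  0.1251] turn -0.9 F [0.1 0.9 0.3] w 41.7 t 25.52
[268.4, 190.7, [659.6, 82.7], -150.0, -32.6, 30.0, 28.7, 277.0, [678.4, 93.5]]
[395.0, 271.1, [480.3, -190.2], 4.2, -51.9, 47.7, 22.1, 386.0, [439.5, -193.2]]
[426.6, 278.3, [464.1, -257.7], -14.0, -52.1, 48.5, 24.7, 391.5, [424.2, -247.7]]
[452.5, 194.2, [648.0, -321.6], 90.8, -70.1, 61.3, 20.4, 782.5, [648.8, -380.7]]
[499.1, 189.0, [659.1, -426.7], 95.6, -47.2, 32.9, 43.2, 285.5, [662.7, -462.7]]
```

View pics/aa_s.png

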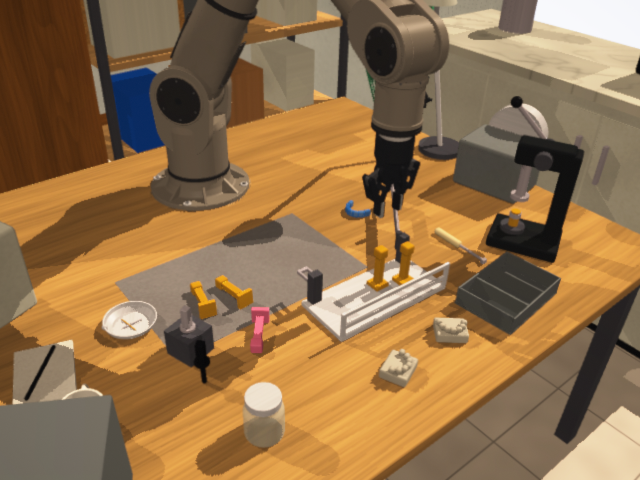

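>>> step_arm([
  [0.035, -0.045, 0, -0.2, 0.042],
  [0.07, -0.09, 0, -0.4, 0.042],
  [0.105, -0.135, 0.01, -0.6, 0.042],
  [0.14, -0.18, 0.03, -0.9, 0.042],
  [0.175, -0.225, 0.05, -0.9, 0.042],
])

```text
time_s: 26.15
position: [478.1, -142.2, 111.4]
ee_rot: [0.0, -0.039, 0.999, 0.0]
ft_force: [0.9, -0.5, -0.6]
width: 0.491
```

```bash
python3 -c "
from h import *
go(440.5,-193.5,-10,4.3)"
```

```text
pos [ 478.1 -142.2  111.4] H -175.5 q7 2.04 -> shift [ 0.0415 -0.0482  0.1214] turn 0.03 F [ 0.9 -0.5 -0.6] w 41.9 t 26.15
```

>>> step_arm([
  [0.021, -0.024, 0.03, 0, 0.042],
  [0.041, -0.048, 0.06, 0, 0.042],
  [0.041, -0.048, 0.09, 0, 0.042],
  [0.041, -0.048, 0.11, 0, 0.042],
  [0.041, -0.048, 0.12, 0, 0.042],
])

```text
time_s: 26.78
position: [441.6, -192.1, -9.1]
ee_rot: [-0.001, -0.038, 0.999, 0.0]
ft_force: [-0.2, 0.4, 0.2]
width: 0.493
```

```bash
python3 -c "
from h import *
s=snapshot('scene')
crop(s,180,220,280,320,7,'ab_s.png');go(440.5,-193.5,-36,4.3)"
```

```text
pos [ 441.5 -192.    -9.5] H -175.6 q7 2.34 -> shift [ 0.0011 -0.0014  0.0265] turn 0.02 F [-0.9  1.  -2.4] w 42.3 t 26.82
```

View pics/ab_s.png

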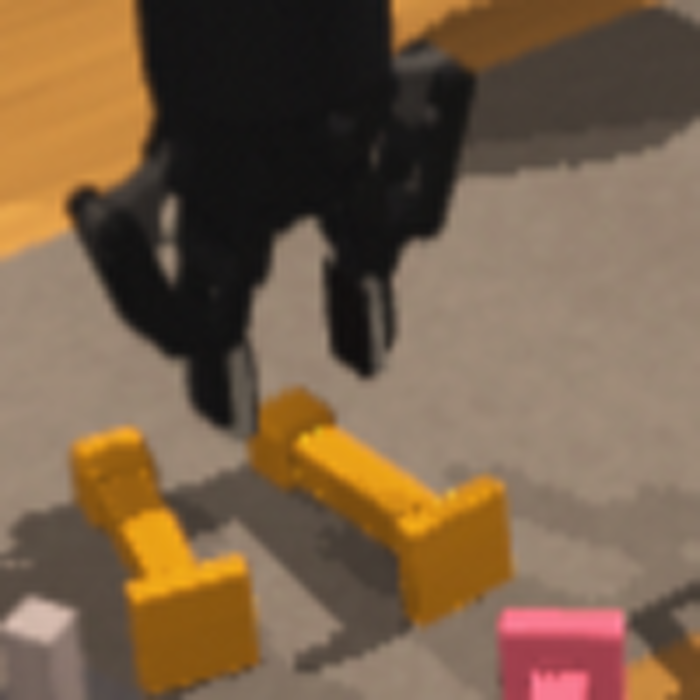

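>>> step_arm([
  [0.001, -0.001, 0.008, 0, 0.042],
  [0.001, -0.001, 0.017, 0, 0.042],
  [0.001, -0.001, 0.026, 0, 0.042],
  [0.001, -0.001, 0.026, 0, 0.03],
  [0.001, -0.001, 0.026, 0, 0.018],
])

```text
time_s: 27.45
position: [441.5, -193.3, -33.9]
ee_rot: [-0.0, -0.038, 0.999, -0.0]
ft_force: [-0.6, -0.1, -1.7]
width: 0.274
```

>>> step_arm([
  [0, 0, 0, 0, 0.018],
  [0, 0, 0, 0, 0.018],
  [0, 0, 0, 0, 0.018],
  [0, 0, -0.01, 0, 0.018],
  [0, 0, -0.03, 0, 0.018],
])

```text
time_s: 28.08
position: [441.0, -193.3, -3.5]
ee_rot: [-0.001, -0.038, 0.999, 0.0]
ft_force: [0.2, -0.6, -1.3]
width: 0.273
```

>>> step_arm([
  [0, 0, -0.025, 0, 0.018],
  [0, 0, -0.045, 0, 0.018],
  [0, 0, -0.058, 0, 0.0225],
  [0, 0, -0.06, 0, 0.0235],
  [0, 0, -0.06, 0, 0.0237],
])

```text
time_s: 28.7
position: [441.4, -193.1, 55.7]
ee_rot: [-0.0, -0.039, 0.999, 0.0]
ft_force: [0.1, 0.2, -1.1]
width: 0.282
```

>>> step_arm([
  [0, 0, 0, 0, 0.0238],
  [0, 0, 0, 0, 0.0239],
  [0, 0, 0, 0, 0.0239],
  [0, 0, 0, 0, 0.0239],
  [0, 0, 0, 0, 0.0239],
])

```text
time_s: 29.32
position: [441.5, -193.3, 56.0]
ee_rot: [-0.0, -0.039, 0.999, -0.0]
ft_force: [-0.1, 0.3, -1.2]
width: 0.281
```

```bash
python3 -c "
from h import *
s=snapshot('scene')
crop(s,180,190,300,310,6,'ac_s.png');go(440.5,-193.5,-36,4.3)"
```

```text
pos [ 441.6 -193.3   56. ] H -175.6 q7 2.25 -> shift [ 0.0011 -0.0001  0.092 ] turn 0.02 F [-0.5 -0.1 -1.1] w 23.7 t 29.38
```

View pics/ac_s.png

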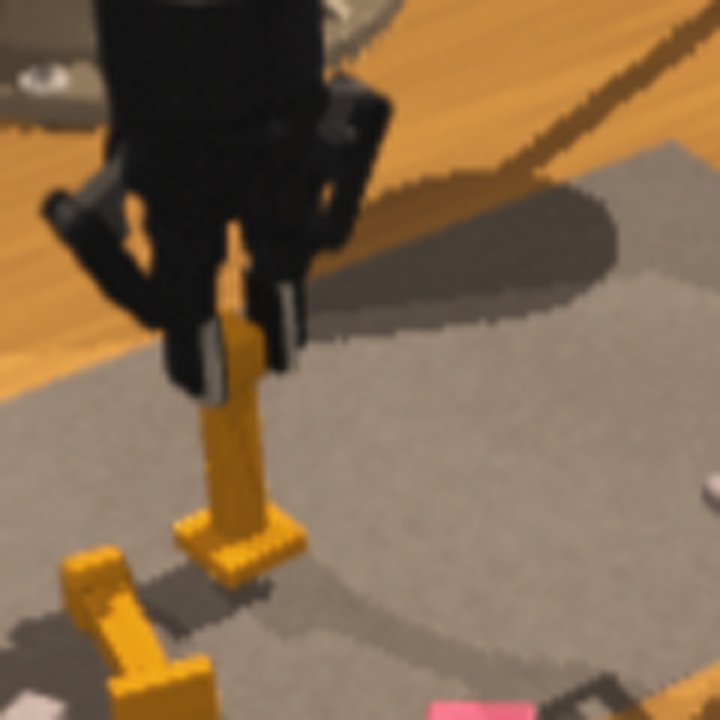

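>>> step_arm([
  [0, 0, 0, 0, 0.018],
  [0, 0, -0.01, 0, 0.018],
  [0, 0, -0.04, 0, 0.018],
  [0, 0.02, -0.08, 0, 0.018],
  [-0.02, 0.06, -0.11, 0.1, 0.018],
], squeeze=25)

```text
time_s: 30.0
position: [456.3, -132.9, 168.1]
ee_rot: [0.001, -0.031, 1.0, -0.0]
ft_force: [1.7, 0.4, -0.8]
width: 0.273
```

```bash
python3 -c "
from h import *
go(660,27,165,-1.2)"
```

```text
pos [ 456.3 -132.9  168.1] H -176.4 q7 1.91 -> shift [-0.2132  0.1469  0.0031] turn 0.79 F [ 1.7  0.4 -0.8] w 23.4 t 30.0
```

>>> step_arm([
  [-0.04, 0.03, 0, 0.2, 0.018],
  [-0.08, 0.06, 0, 0.4, 0.018],
  [-0.12, 0.09, 0, 0.6, 0.018],
  [-0.165, 0.118, 0, 0.8, 0.018],
  [-0.21, 0.146, 0, 0.8, 0.018],
])

```text
time_s: 30.62
position: [657.9, 29.0, 166.8]
ee_rot: [0.0, 0.009, 1.0, -0.0]
ft_force: [0.5, -0.2, -0.6]
width: 0.274
```

```bash
python3 -c "
from h import *
s=snapshot('scene')
crop(s,300,120,420,300,4,'ad_s.png')
go(660,27,63,-1.2)"
```

```text
pos [662.2  35.  166. ] H 179.3 q7 1.67 -> shift [ 0.0021 -0.008   0.103 ] turn 0.09 F [ 0.   7.2 -2.4] w 23.3 t 30.68
```

View pics/ad_s.png

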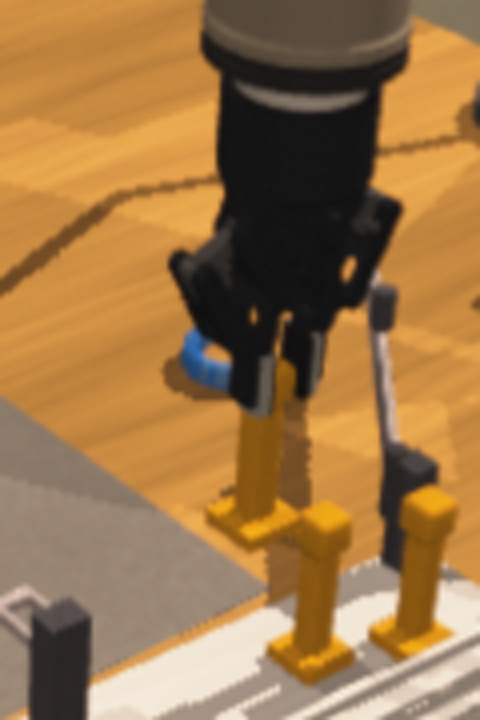

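>>> step_arm([
  [0, 0, 0, 0, 0.018],
  [0, 0, 0, 0, 0.018],
  [0, 0, 0, 0, 0.018],
  [0, 0, 0, 0, 0.018],
  [0, 0, 0, 0, 0.018],
])

```text
time_s: 31.3
position: [656.5, 27.6, 166.2]
ee_rot: [0.0, 0.009, 1.0, 0.0]
ft_force: [-0.9, -0.6, -1.7]
width: 0.27
```

```bash
python3 -c "
from h import *
go(662,26,64,-1.2)"
```

```text
pos [656.5  27.6 166.2] H 179.0 q7 1.68 -> shift [-0.0055 -0.0015  0.1022] turn 0.03 F [-0.9 -0.6 -1.7] w 23.0 t 31.3
```

>>> step_arm([
  [-0.003, -0.001, 0.03, 0, 0.018],
  [-0.005, -0.001, 0.055, 0, 0.018],
  [-0.005, -0.001, 0.08, 0, 0.018],
  [-0.005, -0.001, 0.095, 0, 0.018],
  [-0.005, -0.001, 0.102, 0, 0.018],
])

```text
time_s: 31.92
position: [661.5, 26.6, 63.5]
ee_rot: [-0.0, 0.009, 1.0, -0.0]
ft_force: [-0.4, -0.3, -0.9]
width: 0.27
```

>>> step_arm([
  [0, 0, 0.004, 0, 0.0235],
  [0, 0, 0.007, 0, 0.0238],
  [0, 0, 0.009, 0, 0.0239],
  [0, 0, 0.01, 0, 0.0239],
  [0, 0, 0.011, 0, 0.0239],
], squeeze=20)

```text
time_s: 32.55
position: [662.5, 26.7, 53.9]
ee_rot: [0.001, 0.009, 1.0, 0.0]
ft_force: [0.8, -0.1, 6.2]
width: 0.278
```

```bash
python3 -c "
from h import *
s=snapshot('scene')
crop(s,310,190,420,310,6,'ae_s.png')
go(662,26,64,-1.2)"
```

```text
pos [662.5  26.8  53.8] H 179.0 q7 1.75 -> shift [ 0.0005 -0.0008 -0.0102] turn 0.04 F [1.3 1.1 5.7] w 23.8 t 32.6
```

View pics/ae_s.png

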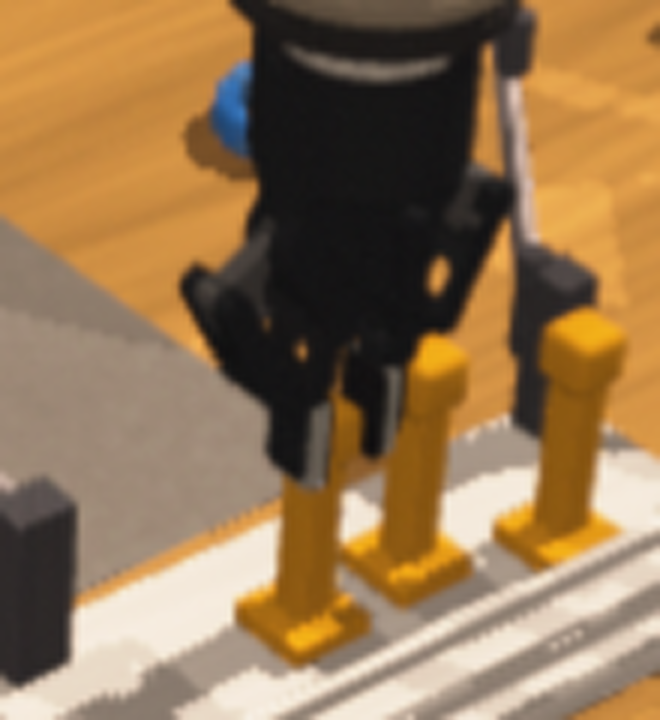

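>>> step_arm([
  [0, 0, 0, 0, 0.0243],
  [0, 0, 0, 0, 0.025],
  [0, 0, 0, 0, 0.028],
  [0, 0, 0, 0, 0.033],
  [0, 0, 0, 0, 0.033],
])

```text
time_s: 33.22
position: [661.6, 26.7, 53.0]
ee_rot: [-0.0, 0.009, 1.0, -0.0]
ft_force: [-0.5, 0.1, 0.0]
width: 0.392
```

>>> step_arm([
  [0, 0, -0.01, 0, 0.033],
  [0, 0, -0.03, 0, 0.033],
  [0, 0, -0.06, 0, 0.033],
  [0, 0, -0.09, 0, 0.036],
  [0, 0, -0.11, 0, 0.042],
])

```text
time_s: 33.85
position: [662.3, 26.6, 165.8]
ee_rot: [0.001, 0.009, 1.0, 0.0]
ft_force: [-0.2, -0.1, 0.3]
width: 0.495
```

```bash
python3 -c "
from h import *;import m
s=snapshot('scene');t=snapshot('top')
cv2.imwrite('pics/af_s.png',s['frame']);go(425,-248.5,110,-14)
for o in sorted(m.mandrels(t),key=lambda o:o[0]): print([np.round(x,1).tolist() for x in o])
"
```

```text
pos [662.9  26.6 166. ] H 179.0 q7 1.68 -> shift [ 0.2331 -0.2792  0.056 ] turn 2.17 F [-0.4 -0.3  0.1] w 42.3 t 33.95
[293.5, 189.8, [660.9, 27.2], -161.3, -32.3, 27.9, 25.1, 296.5, [681.1, 34.1]]
[426.7, 278.3, [464.2, -257.8], -14.0, -51.8, 48.3, 24.7, 388.5, [424.7, -247.9]]
[451.9, 194.7, [646.8, -320.1], 63.4, -45.5, 46.5, 29.6, 495.0, [631.4, -350.9]]
```

View pics/af_s.png

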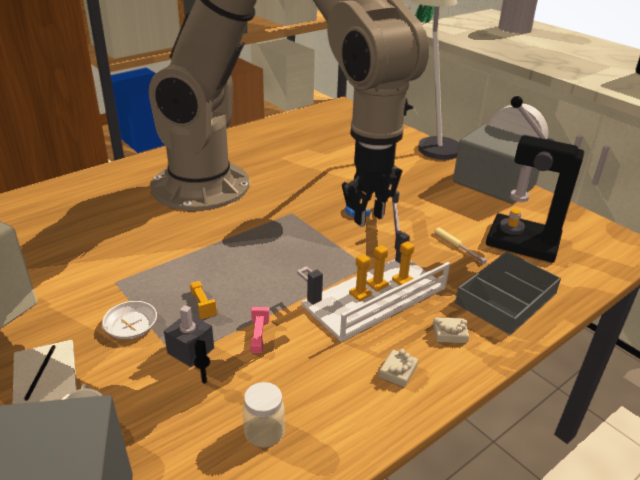

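>>> step_arm([
  [0.035, -0.042, 0, 0.4, 0.042],
  [0.07, -0.084, 0, 0.8, 0.042],
  [0.105, -0.126, 0, 1.2, 0.042],
  [0.14, -0.17, 0.02, 1.7, 0.042],
  [0.175, -0.21, 0.04, 2.17, 0.042],
])

```text
time_s: 34.58
position: [481.6, -181.4, 122.5]
ee_rot: [0.0, 0.123, 0.992, 0.0]
ft_force: [0.7, -1.4, 0.8]
width: 0.491
```

>>> step_arm([
  [0, 0, 0, 0, 0.042],
  [0, 0, 0, 0, 0.042],
  [0, 0, 0, 0, 0.042],
  [0, 0, 0, 0, 0.042],
  [0, 0, 0, 0, 0.042],
])

```text
time_s: 35.2
position: [483.4, -179.9, 123.1]
ee_rot: [0.0, 0.121, 0.993, -0.0]
ft_force: [0.1, 0.3, 0.6]
width: 0.493
```

```bash
python3 -c "
from h import *
go(426,-248.7,-10,-14)"
```

```text
pos [ 483.4 -179.9  123.1] H 166.0 q7 1.83 -> shift [ 0.0391 -0.0806  0.1331] turn 0.01 F [0.1 0.3 0.6] w 42.1 t 35.2
```

>>> step_arm([
  [0.02, -0.04, 0.03, 0, 0.042],
  [0.039, -0.08, 0.05, 0, 0.042],
  [0.039, -0.081, 0.09, 0, 0.042],
  [0.039, -0.081, 0.12, 0, 0.042],
  [0.039, -0.081, 0.132, 0, 0.042],
])

```text
time_s: 35.83
position: [424.9, -249.2, -10.2]
ee_rot: [-0.001, 0.122, 0.993, 0.0]
ft_force: [1.1, -0.8, 0.1]
width: 0.492
```

```bash
python3 -c "
from h import *
s=snapshot('scene')
crop(s,150,220,250,320,7,'ag_s.png');go(426,-248.7,-35,-14)"
```

```text
pos [ 424.9 -249.1  -10.6] H 166.0 q7 2.2 -> shift [-0.001   0.0007  0.0244] turn 0.0 F [-1.4  1.3 -1.4] w 41.9 t 35.88
```

View pics/ag_s.png

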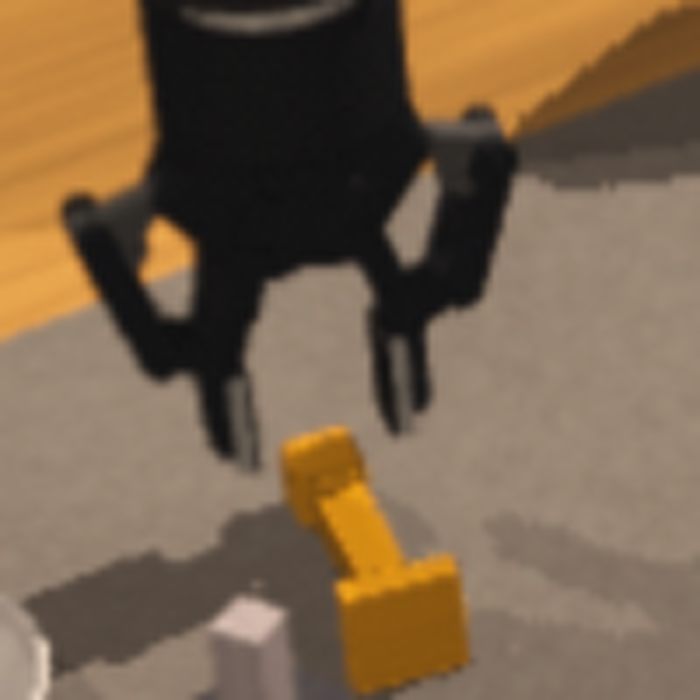

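>>> step_arm([
  [-0.001, 0.001, 0.008, 0, 0.042],
  [-0.001, 0.001, 0.016, 0, 0.042],
  [-0.001, 0.001, 0.024, 0, 0.042],
  [-0.001, 0.001, 0.024, 0, 0.03],
  [-0.001, 0.001, 0.024, 0, 0.018],
])

```text
time_s: 36.5
position: [426.8, -248.8, -32.8]
ee_rot: [0.0, 0.122, 0.993, -0.0]
ft_force: [-0.4, 0.6, -1.4]
width: 0.273
```

>>> step_arm([
  [0, 0, 0, 0, 0.018],
  [0, 0, 0, 0, 0.018],
  [0, 0, 0, 0, 0.018],
  [0, 0, -0.01, 0, 0.018],
  [0, 0, -0.03, 0, 0.018],
])

```text
time_s: 37.12
position: [426.4, -248.7, -2.5]
ee_rot: [-0.001, 0.122, 0.993, 0.0]
ft_force: [-0.1, 0.2, -1.5]
width: 0.272
```

>>> step_arm([
  [0, 0, -0.025, 0, 0.018],
  [0, 0, -0.045, 0, 0.018],
  [0, 0, -0.058, 0, 0.0225],
  [0, 0, -0.06, 0, 0.0235],
  [0, 0, -0.06, 0, 0.0237],
])

```text
time_s: 37.75
position: [426.7, -248.5, 56.8]
ee_rot: [-0.0, 0.122, 0.993, 0.0]
ft_force: [0.0, -0.6, -2.0]
width: 0.277
```

>>> step_arm([
  [0, 0, 0, 0, 0.0238],
  [0, 0, 0, 0, 0.0239],
  [0, 0, 0, 0, 0.0239],
  [0, 0, 0, 0, 0.0239],
  [0, 0, 0, 0, 0.0239],
])

```text
time_s: 38.38
position: [426.8, -248.7, 57.0]
ee_rot: [-0.0, 0.122, 0.993, -0.0]
ft_force: [-0.2, -0.2, -1.7]
width: 0.279
```

```bash
python3 -c "
from h import *
s=snapshot('scene')
crop(s,150,190,270,310,6,'ah_s.png');go(440.5,-193.5,-36,4.3)"
```

```text
pos [ 426.9 -248.7   57. ] H 166.0 q7 2.1 -> shift [0.0001 0.0569 0.093 ] turn -3.05 F [ 0.   0.3 -1.6] w 23.9 t 38.42
```

View pics/ah_s.png

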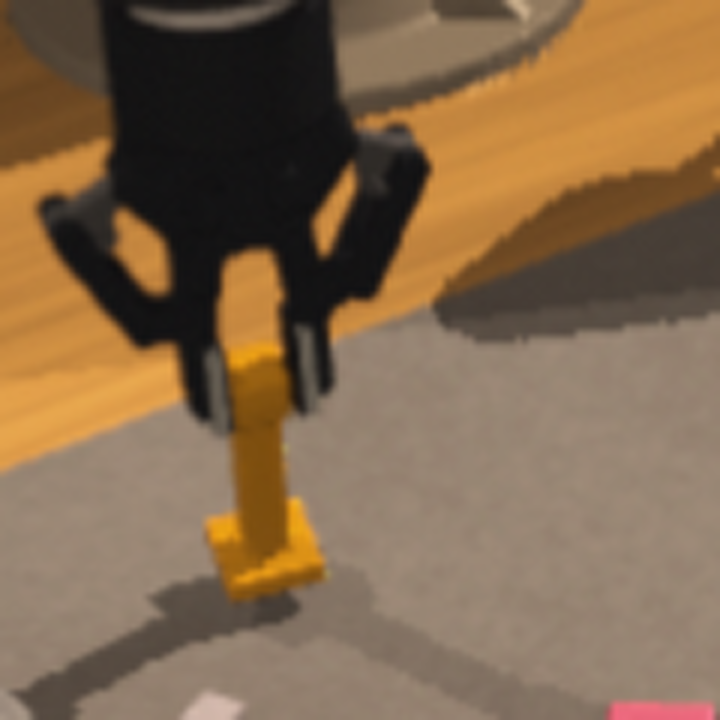

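>>> step_arm([
  [0, 0, 0, 0, 0.018],
  [0, 0, -0.01, 0, 0.018],
  [0, 0, -0.04, 0, 0.018],
  [0, 0, -0.08, 0, 0.018],
  [0, 0, -0.115, 0, 0.018],
], squeeze=25)

```text
time_s: 39.05
position: [426.7, -249.0, 173.9]
ee_rot: [0.0, 0.122, 0.993, -0.0]
ft_force: [1.1, 0.0, -1.6]
width: 0.271
```

```bash
python3 -c "
from h import *
go(658,-27.5,172,-1.2)"
```

```text
pos [ 426.7 -249.   173.9] H 166.0 q7 1.91 -> shift [-0.1706  0.271   0.0019] turn -2.14 F [ 1.1  0.  -1.6] w 23.2 t 39.05
```

>>> step_arm([
  [-0.03, 0.05, 0, -0.4, 0.018],
  [-0.06, 0.1, 0, -0.9, 0.018],
  [-0.095, 0.15, 0, -1.4, 0.018],
  [-0.125, 0.2, 0, -1.8, 0.018],
  [-0.15, 0.24, 0, -2.1, 0.018],
])

```text
time_s: 39.67
position: [631.9, -50.0, 172.6]
ee_rot: [0.0, 0.011, 1.0, -0.0]
ft_force: [0.2, 0.1, -1.2]
width: 0.271
```

>>> step_arm([
  [0, 0, 0, 0, 0.018],
  [0, 0, 0, 0, 0.018],
  [0, 0, 0, 0, 0.018],
  [0, 0, 0, 0, 0.018],
  [0, 0, 0, 0, 0.018],
])

```text
time_s: 40.3
position: [630.3, -52.5, 172.2]
ee_rot: [0.0, 0.013, 1.0, 0.0]
ft_force: [-0.5, 0.8, -1.9]
width: 0.273
```

```bash
python3 -c "
from h import *
go(659,-27.5,64,-1.2)"
```

```text
pos [630.3 -52.5 172.2] H 178.6 q7 1.8 -> shift [-0.0281  0.0257  0.1082] turn -0.04 F [-0.5  0.8 -1.9] w 23.3 t 40.3
```

>>> step_arm([
  [-0.014, 0.013, 0, 0, 0.018],
  [-0.028, 0.026, 0, 0, 0.018],
  [-0.028, 0.026, 0.02, 0, 0.018],
  [-0.028, 0.026, 0.05, 0, 0.018],
  [-0.028, 0.026, 0.08, 0, 0.018],
])

```text
time_s: 40.92
position: [658.7, -26.7, 90.0]
ee_rot: [-0.0, 0.012, 1.0, -0.0]
ft_force: [1.6, 0.1, -2.0]
width: 0.273
```

```bash
python3 -c "
from h import *
s=snapshot('scene')
crop(s,290,190,420,330,5,'ai_s.png')
go(659,-27.5,64,-1.2)"
```

```text
pos [656.5 -26.5  86.1] H 178.6 q7 1.81 -> shift [-0.0025 -0.001   0.0221] turn -0.03 F [-3.1  0.7 -5.9] w 23.3 t 40.98
```

View pics/ai_s.png

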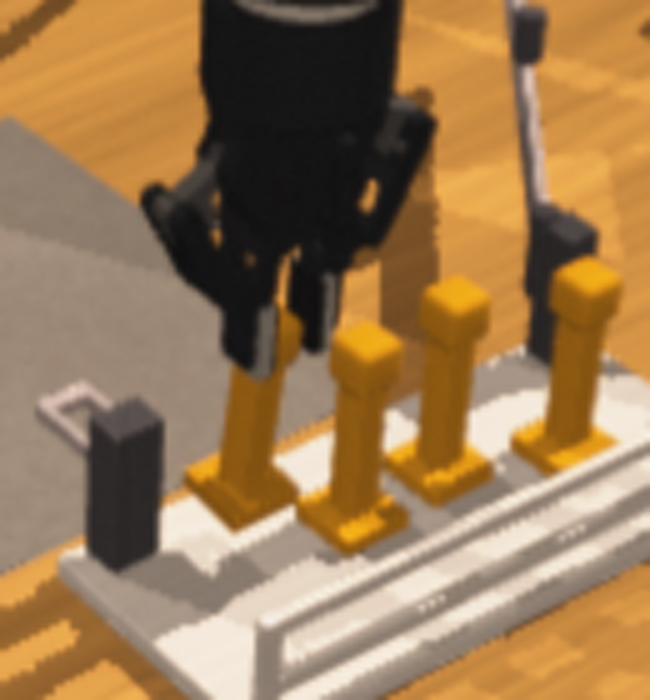

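>>> step_arm([
  [0, 0, 0.008, 0, 0.018],
  [0, 0, 0.015, 0, 0.018],
  [0, 0, 0.021, 0, 0.018],
  [0, 0, 0.026, 0, 0.018],
  [0, 0, 0.028, 0, 0.018],
])

```text
time_s: 41.6
position: [659.1, -26.8, 63.9]
ee_rot: [-0.0, 0.012, 1.0, 0.0]
ft_force: [0.7, 0.3, -2.2]
width: 0.269
```

>>> step_arm([
  [0, 0, 0.004, 0, 0.0235],
  [0, 0, 0.007, 0, 0.0238],
  [0, 0, 0.009, 0, 0.0239],
  [0, 0, 0.01, 0, 0.0239],
  [0, 0, 0.011, 0, 0.0239],
], squeeze=20)

```text
time_s: 42.22
position: [659.8, -26.9, 53.7]
ee_rot: [0.001, 0.012, 1.0, 0.0]
ft_force: [0.9, -0.1, 6.4]
width: 0.278
```

```bash
python3 -c "
from h import *
s=snapshot('scene')
crop(s,290,190,420,330,5,'aj_s.png')
go(659,-27.5,64,-1.2)"
```

```text
pos [659.7 -26.9  53.6] H 178.6 q7 1.83 -> shift [ 0.0007 -0.0007 -0.0104] turn -0.03 F [-1.1  0.1  6. ] w 23.8 t 42.27
```

View pics/aj_s.png

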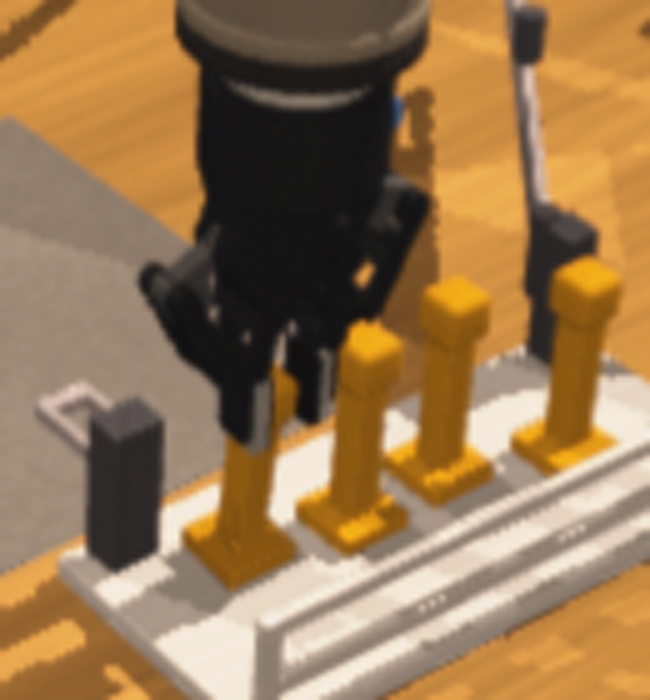

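>>> step_arm([
  [0, 0, 0, 0, 0.0241],
  [0, 0, 0, 0, 0.0245],
  [0, 0, 0, 0, 0.027],
  [0, 0, 0, 0, 0.033],
  [0, 0, 0, 0, 0.033],
])

```text
time_s: 42.9
position: [659.1, -26.8, 53.0]
ee_rot: [-0.0, 0.012, 1.0, -0.0]
ft_force: [0.0, 0.0, 0.5]
width: 0.388
```

>>> step_arm([
  [0, 0, -0.01, 0, 0.033],
  [0, 0, -0.03, 0, 0.033],
  [0, 0, -0.06, 0, 0.033],
  [0, 0, -0.09, 0, 0.03],
  [0, 0, -0.11, 0, 0.02],
])

```text
time_s: 43.52
position: [659.7, -27.0, 165.8]
ee_rot: [0.001, 0.012, 1.0, 0.0]
ft_force: [0.1, 0.3, -0.2]
width: 0.236
```

```bash
python3 -c "
from h import *;import m
s=snapshot('scene');t=snapshot('top')
crop(s,280,150,480,350,3.5,'ak_s.png');crop(t,90,130,370,340,2.8,'ak_t.png');go(425,-248.5,110,-14)
"
```

```text
pos [660.4 -27.  166. ] H 178.6 q7 1.77 -> shift [ 0.2298 -0.2272  0.056 ] turn 2.1 F [-0.4 -0.1 -0.2] w 19.9 t 43.62
```

View pics/ak_s.png

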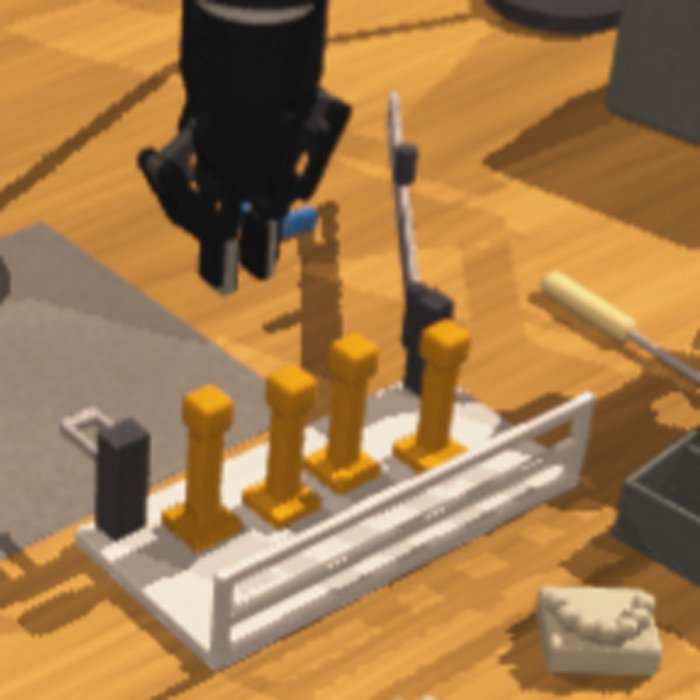

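View pics/ak_t.png

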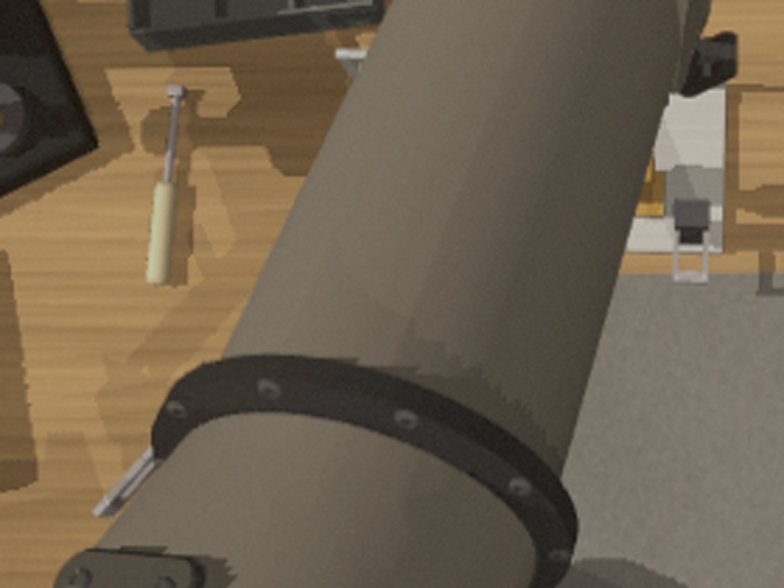

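All four mandrels now stand on the deck. Next is the hasp, pushed by its knob with closed fingers.

```bash
python3 -c "
from h import *
go(492,315,150,0)"
```

```text
pos [660.4 -27.  166. ] H 178.6 q7 1.77 -> shift [0.1767 0.3377 0.016 ] turn -0.24 F [-0.4 -0.1 -0.2] w 19.9 t 43.62
```

>>> step_arm([
  [0.027, 0.05, 0, 0, 0.0],
  [0.053, 0.1, 0, 0, 0.0],
  [0.08, 0.15, 0, 0, 0.0],
  [0.106, 0.2, 0, 0, 0.0],
  [0.133, 0.25, 0, -0.24, 0.0],
])

```text
time_s: 44.25
position: [530.9, 227.8, 162.7]
ee_rot: [-0.0, -0.001, 1.0, -0.0]
ft_force: [0.6, 0.8, -0.1]
width: 0.001
```

>>> step_arm([
  [0.022, 0.044, 0, 0, 0.0],
  [0.044, 0.088, 0, 0, 0.0],
  [0.044, 0.088, 0.01, 0, 0.0],
  [0.044, 0.088, 0.01, 0, 0.0],
  [0.044, 0.088, 0.01, 0, 0.0],
])

```text
time_s: 44.88
position: [488.8, 313.0, 153.1]
ee_rot: [0.0, 0.001, 1.0, -0.0]
ft_force: [-0.4, -0.6, -0.7]
width: 0.002
```

```bash
python3 -c "
from h import *
s=snapshot('scene');t=snapshot('top')
crop(s,340,80,480,220,5,'al_s.png');crop(t,90,180,370,340,2.8,'al_t.png')
go(492,315,60,0)"
```

```text
pos [488.9 313.3 153.3] H 179.9 q7 1.11 -> shift [-0.0031  0.0017  0.0933] turn -0.01 F [-0.3  0.4  0.4] w 0.4 t 44.98
```

View pics/al_s.png

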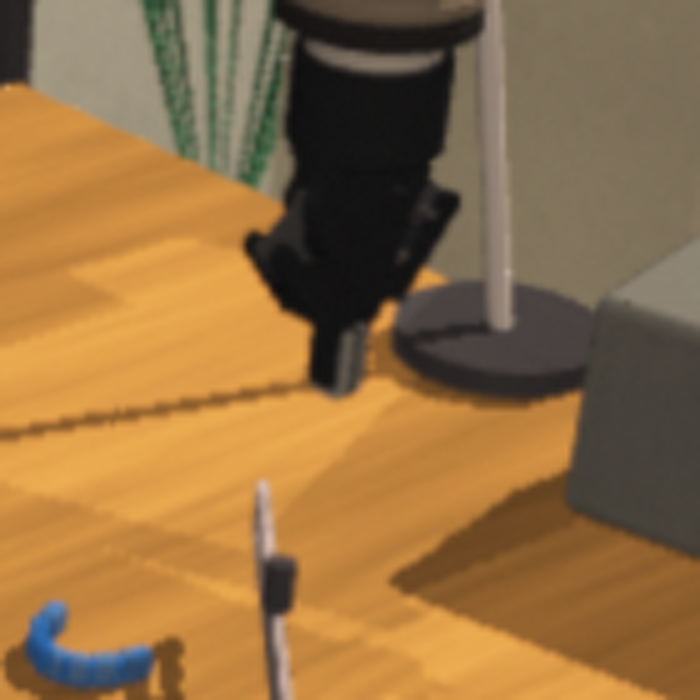

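View pics/al_t.png

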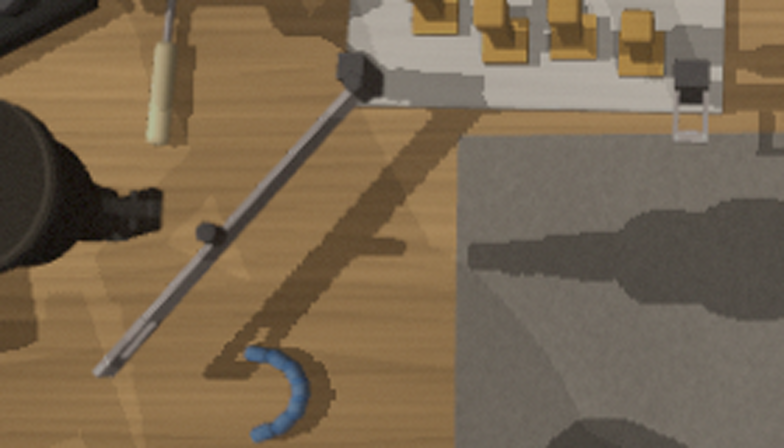

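```bash
python3 -c "
from h import *
s=snapshot('scene');t=snapshot('top')
print(tri(t,[(140/2.8+90,208/2.8+180)],s,[(338/5+340,388/5+80)]))
for z in (180,190,193,200): print(z,proj(t,(489,313,z)),(proj(t,(489,313,z))-[90,180])*2.8,(proj(s,(489,313,z))-[340,80])*5)
kn=tri(t,[(211/2.8+90-.3,230/2.8+180-.3)],s,[(281/5+340-.3,560/5+80-.3)]);print(kn)
"
```

```text
[[501.61297204 297.15079144 201.5835636    7.63648756]]
180 [[134.23481992 261.1779772 ]] [[123.85749577 227.29833617]] [[329.76999893 412.2597784 ]]
190 [[132.13484101 260.6089749 ]] [[117.97755483 225.70512971]] [[331.97269746 393.89654255]]
193 [[131.49642583 260.43592256]] [[116.18999233 225.22058317]] [[332.63627331 388.36098541]]
200 [[129.99137041 260.02782476]] [[111.97583716 224.07790932]] [[334.18960478 375.39667674]]
[[495.76073541 278.59336146 111.68841841   3.61113446]]
```

```bash
python3 -c "
from h import *
s=snapshot('scene');t=snapshot('top')
crop(t,210,150,350,230,5.5,'am_t.png');crop(s,300,230,440,330,5.5,'am_s.png')
crop(t,110,220,180,290,10,'an_t.png')
"
```

```text
(no output)
```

View pics/am_t.png

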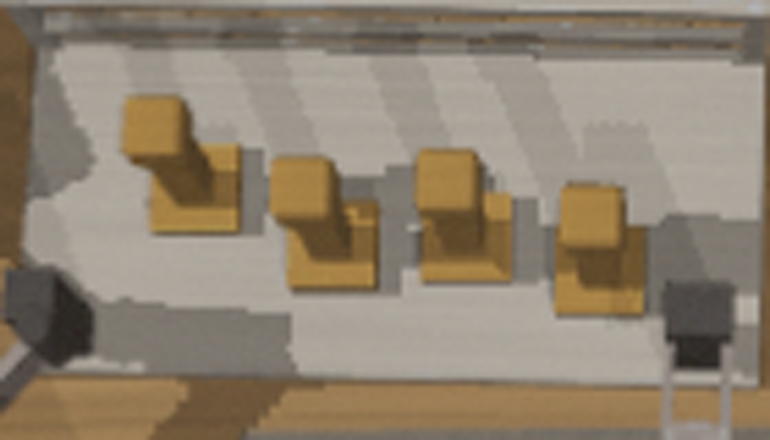

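View pics/am_s.png

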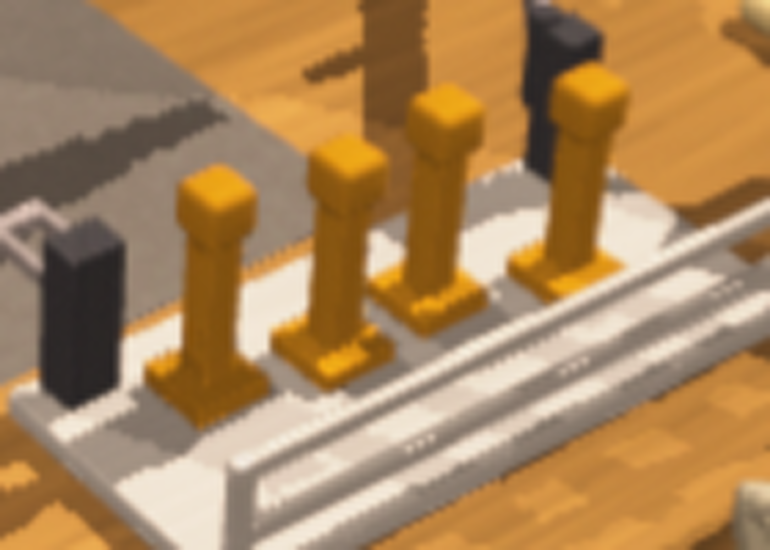

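View pics/an_t.png

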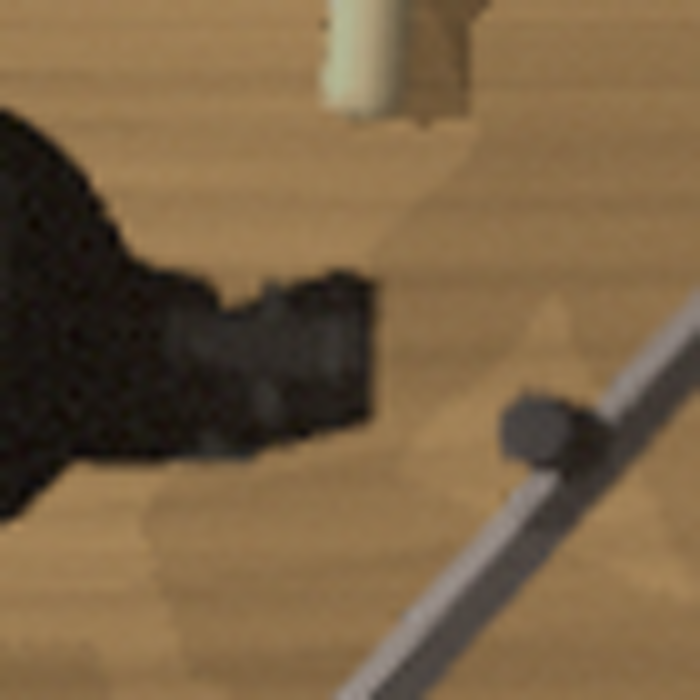

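```bash
python3 -c "
from h import *
s=snapshot('scene');t=snapshot('top')
T=lambda c:np.array(c,float)/5.5+[210,150]-.4
S=lambda c:np.array(c,float)/5.5+[300,230]-.4
print(tri(t,T([(154,122),(302,185),(447,178),(592,213)]),s,S([(592,82),(447,105),(349,155),(217,185)])).round(1))
print('staple post',tri(t,T([(697,305)]),s,S([(85,232)])).round(1))
# foot front corners at z=22
print(onplane(t,T([(150,233),(240,233),(288,289),(378,289),(420,282),(511,282),(555,316),(644,316)]),17).round(1))
"
```

```text
[[ 6.772e+02  1.341e+02  1.136e+02  9.000e-01]
 [ 6.529e+02  7.910e+01  1.118e+02  9.000e-01]
 [ 6.548e+02  2.580e+01  1.120e+02  1.100e+00]
 [ 6.405e+02 -2.750e+01  1.129e+02  6.000e-01]]
staple post [[ 6.107e+02 -6.580e+01  9.010e+01  1.000e-01]]
[[659.  153.4  17. ]
 [658.4 116.9  17. ]
 [635.2  97.2  17. ]
 [634.7  61.   17. ]
 [637.3  44.2  17. ]
 [636.9   7.8  17. ]
 [622.8  -9.7  17. ]
 [622.5 -45.1  17. ]]
```

>>> step_arm([
  [-0.003, 0.002, 0.025, 0, 0.0],
  [-0.003, 0.002, 0.05, 0, 0.0],
  [-0.003, 0.002, 0.075, 0, 0.0],
  [-0.003, 0.002, 0.09, 0, 0.0],
  [-0.003, 0.002, 0.1, 0, 0.0],
])

```text
time_s: 45.9
position: [491.2, 316.3, 52.5]
ee_rot: [-0.0, -0.0, 1.0, -0.0]
ft_force: [-0.3, -0.5, -0.2]
width: -0.002
```

```bash
python3 -c "
from h import *
s=snapshot('scene');t=snapshot('top')
crop(s,350,130,450,230,7,'ao_s.png')
go(488,270,52,0)"
```

```text
pos [491.  316.1  52.4] H -180.0 q7 1.19 -> shift [ 0.003  -0.0461  0.0004] turn 0.01 F [ 0.5 -0.6 -0. ] w -0.1 t 46.0
```

View pics/ao_s.png

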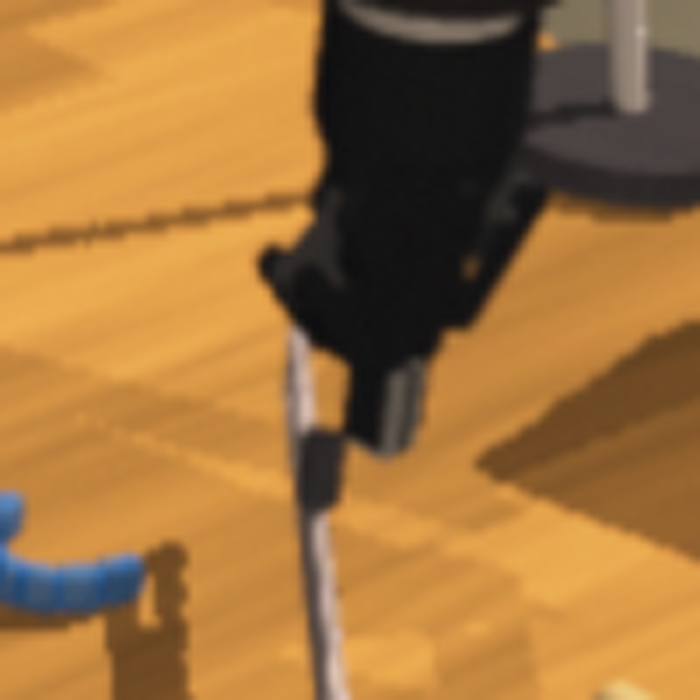

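>>> step_arm([
  [0.003, -0.016, 0, 0, 0.0],
  [0.011, -0.028, 0, 0, 0.0],
  [0.018, -0.039, 0, 0, 0.0],
  [0.024, -0.05, 0, 0, 0.0],
  [0.029, -0.062, 0, 0, 0.0],
])

```text
time_s: 46.62
position: [461.7, 253.7, 53.2]
ee_rot: [-0.0, -0.0, 1.0, 0.0]
ft_force: [-0.1, 0.1, 0.2]
width: 0.002
```

```bash
python3 -c "
from h import *
s=snapshot('scene');t=snapshot('top')
crop(s,310,130,450,270,5,'ap_s.png')
go(455,220,52,0)"
```

```text
pos [461.7 252.8  53.1] H 180.0 q7 1.24 -> shift [ 0.0066 -0.0328  0.0011] turn -0.01 F [ 0.7  0.1 -0.2] w -0.1 t 46.73
```

View pics/ap_s.png

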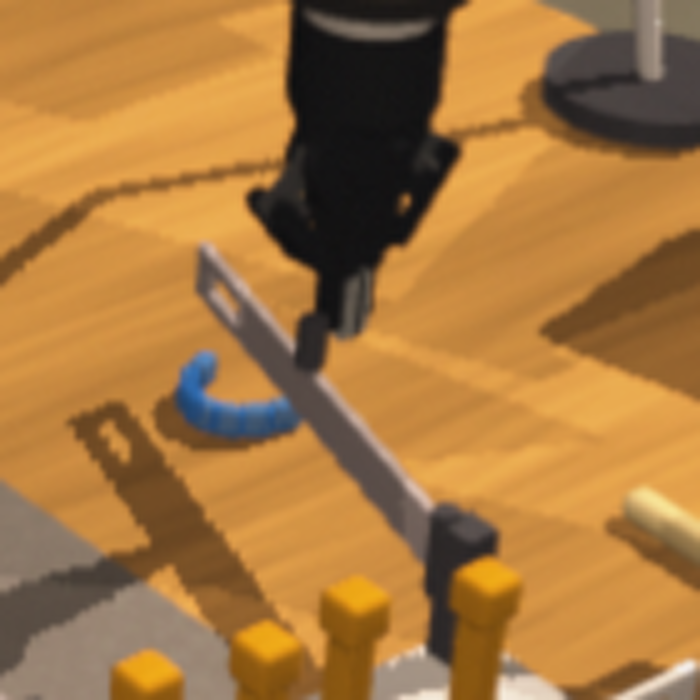

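>>> step_arm([
  [0.005, -0.013, 0, 0, 0.0],
  [0.008, -0.027, 0, 0, 0.0],
  [0.009, -0.041, 0, 0, 0.0],
  [0.009, -0.055, 0, 0, 0.0],
  [0.008, -0.069, 0, 0, 0.0],
])

```text
time_s: 47.35
position: [454.3, 184.3, 53.0]
ee_rot: [-0.0, -0.0, 1.0, -0.0]
ft_force: [0.3, 1.0, 0.4]
width: -0.0
```

>>> step_arm([
  [-0.003, -0.013, 0, 0, 0.0],
  [-0.007, -0.026, 0, 0, 0.0],
  [-0.013, -0.039, 0, 0, 0.0],
  [-0.019, -0.051, 0, 0, 0.0],
  [-0.026, -0.063, 0, 0, 0.0],
])

```text
time_s: 47.98
position: [480.8, 121.5, 53.0]
ee_rot: [-0.0, -0.0, 1.0, -0.0]
ft_force: [-0.0, -0.5, 0.7]
width: -0.0
```

```bash
python3 -c "
from h import *
s=snapshot('scene');t=snapshot('top')
crop(s,270,130,450,310,4,'aq_s.png')
go(488,110,52,0)"
```

```text
pos [481.2 120.7  53.1] H 179.9 q7 1.49 -> shift [-0.0068 -0.0107  0.0011] turn -0.01 F [ 1.3 -0.5  0.5] w 0.3 t 48.08
```

View pics/aq_s.png

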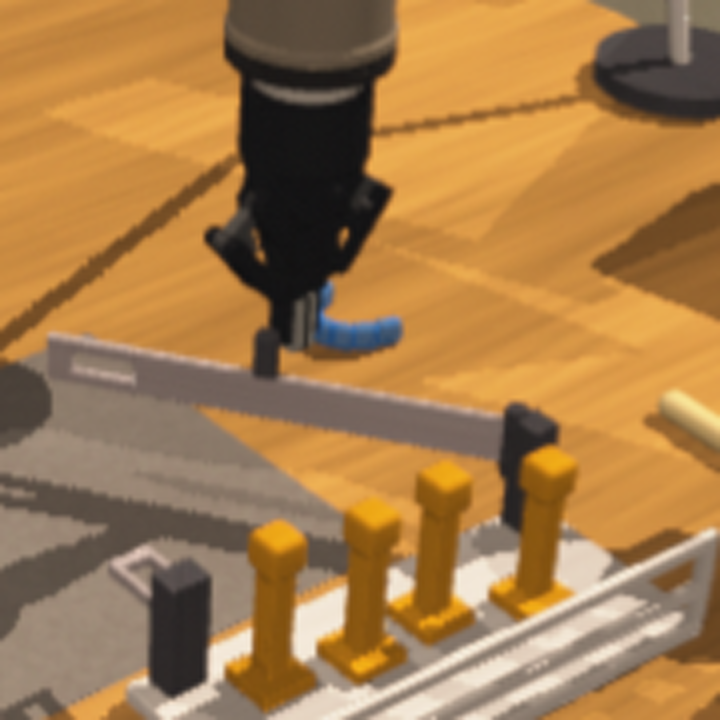

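>>> step_arm([
  [0.0, 0.006, 0, 0, 0.0],
  [0.02, 0.006, 0, 0, 0.0],
  [0.034, 0.0, 0, 0, 0.0],
  [0.034, -0.02, 0, 0, 0.0],
  [0.034, -0.03, 0, 0, 0.0],
])

```text
time_s: 48.7
position: [446.1, 91.8, 53.2]
ee_rot: [0.0, -0.0, 1.0, 0.0]
ft_force: [-0.4, 0.7, 0.1]
width: -0.001
```

```bash
python3 -c "
from h import *
s=snapshot('scene');t=snapshot('top')
crop(s,240,170,400,310,4.5,'ar_s.png')
go(459,96,52,0)"
```

```text
pos [446.4  91.6  53.1] H 180.0 q7 1.5 -> shift [-0.0126  0.0044  0.0011] turn -0.01 F [ 0.1 -0.5  0.8] w 0.3 t 48.8
```

View pics/ar_s.png

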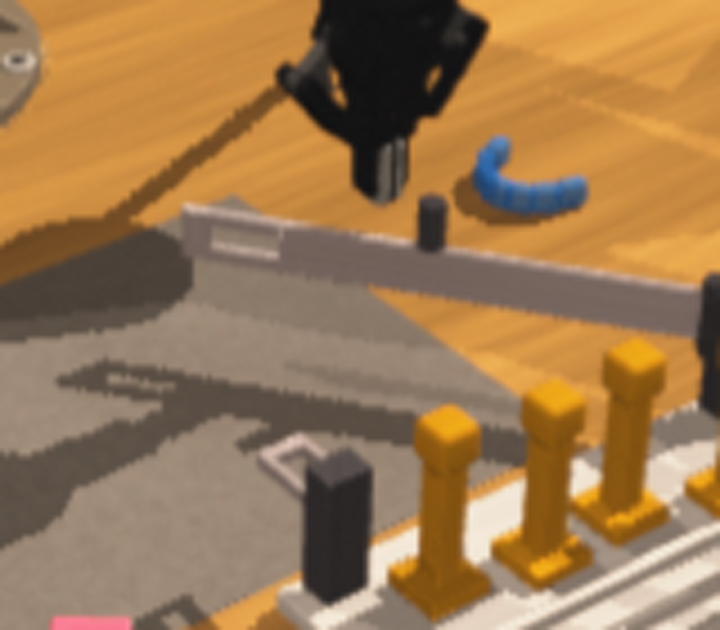

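>>> step_arm([
  [-0.012, 0.0, 0, 0, 0.0],
  [-0.022, -0.008, 0, 0, 0.0],
  [-0.034, -0.018, 0, 0, 0.0],
  [-0.046, -0.028, 0, 0, 0.0],
  [-0.058, -0.036, 0, 0, 0.0],
])

```text
time_s: 49.42
position: [503.2, 53.6, 52.3]
ee_rot: [-0.002, 0.001, 1.0, -0.001]
ft_force: [-1.2, -0.3, 0.3]
width: -0.001
```

```bash
python3 -c "
from h import *
s=snapshot('scene');t=snapshot('top')
crop(s,240,170,400,310,4.5,'as_s.png')
go(530,44,52,0)"
```

```text
pos [505.7  54.5  52.8] H 179.9 q7 1.64 -> shift [-0.0243 -0.0105  0.0008] turn -0.01 F [0.2 0.1 0.2] w -0.1 t 49.52
```

View pics/as_s.png

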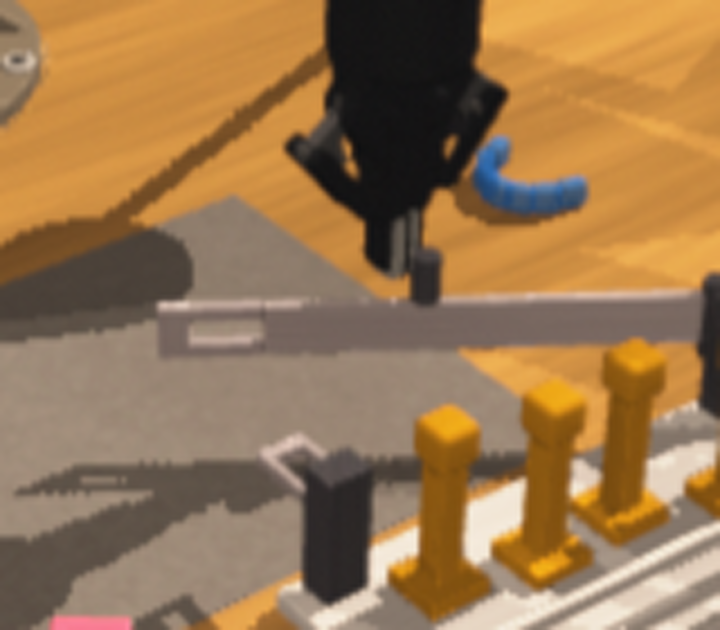

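>>> step_arm([
  [-0.012, 0.002, 0, 0, 0.0],
  [-0.024, -0.002, 0, 0, 0.0],
  [-0.035, -0.007, 0, 0, 0.0],
  [-0.046, -0.011, 0, 0, 0.0],
  [-0.056, -0.013, 0, 0, 0.0],
])

```text
time_s: 50.15
position: [561.2, 42.9, 53.0]
ee_rot: [0.0, -0.0, 1.0, -0.0]
ft_force: [-0.6, -0.7, 0.0]
width: -0.0
```

```bash
python3 -c "
from h import *
s=snapshot('scene');t=snapshot('top')
crop(s,240,170,400,310,4.5,'at_s.png')
go(584,34,52,0)"
```

```text
pos [561.5  43.   53.1] H -180.0 q7 1.7 -> shift [-0.0224 -0.009   0.0011] turn 0.0 F [ 0.6 -0.3  0.5] w -0.0 t 50.25
```

View pics/at_s.png

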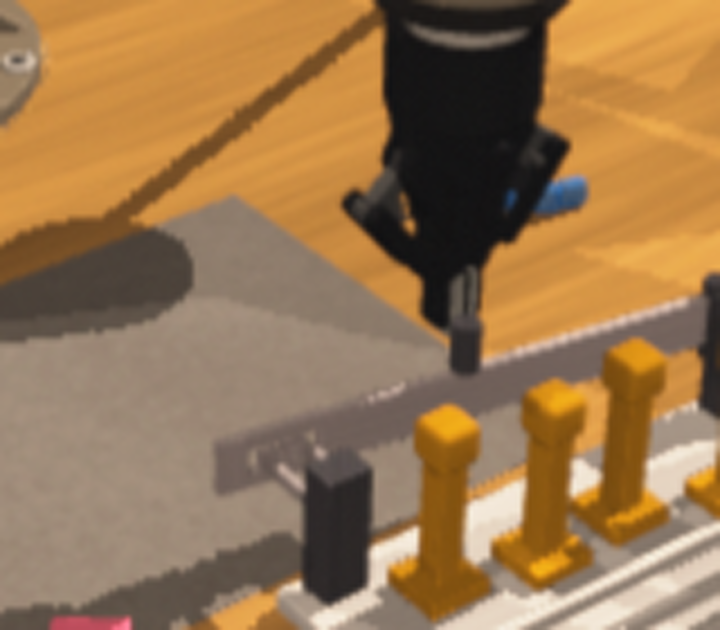

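>>> step_arm([
  [-0.006, -0.002, 0, 0, 0.0],
  [-0.011, -0.004, 0, 0, 0.0],
  [-0.016, -0.005, 0, 0, 0.0],
  [-0.02, -0.006, 0, 0, 0.0],
  [-0.023, -0.006, 0, 0, 0.0],
])

```text
time_s: 50.88
position: [581.7, 37.2, 52.7]
ee_rot: [-0.002, -0.0, 1.0, 0.0]
ft_force: [-21.7, -1.1, 16.4]
width: 0.004
```

```bash
python3 -c "
from h import *
s=snapshot('scene');t=snapshot('top')
crop(s,270,190,400,310,6,'au_s.png')
go(584,34,52,0)"
```

```text
pos [581.6  37.1  52.6] H -180.0 q7 1.72 -> shift [-0.0024 -0.0031  0.0006] turn 0.0 F [-11.   -0.2   5.9] w 0.2 t 50.98
```

View pics/au_s.png

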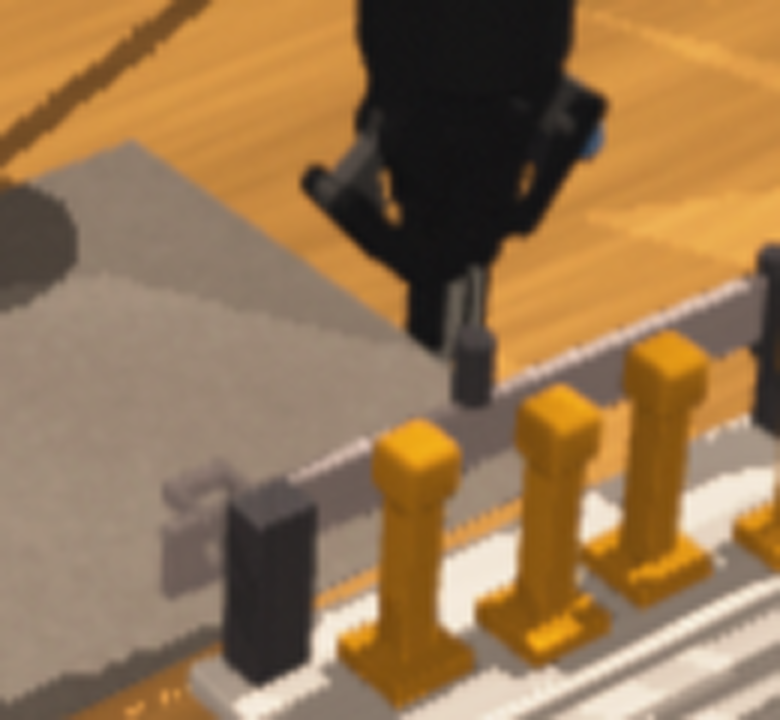

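>>> step_arm([
  [0.004, 0, 0, 0, 0.0],
  [0.015, 0, 0, 0, 0.0],
  [0.03, 0, -0.02, 0, 0.0],
  [0.03, -0.03, -0.07, 0, 0.03],
  [0.03, -0.08, -0.12, 0, 0.04],
])

```text
time_s: 51.6
position: [552.9, -36.5, 168.6]
ee_rot: [0.0, -0.002, 1.0, 0.0]
ft_force: [1.6, 0.1, 0.4]
width: 0.419
```

```bash
python3 -c "
from h import *
go(555,-300,170,0)"
```

```text
pos [552.9 -36.5 168.6] H -179.8 q7 1.74 -> shift [-0.0012 -0.2635 -0.0014] turn 0.03 F [1.6 0.1 0.4] w 35.8 t 51.6
```

>>> step_arm([
  [0.01, -0.05, 0, 0, 0.04],
  [0.02, -0.1, 0, 0, 0.04],
  [0.03, -0.15, 0, 0, 0.04],
  [0.04, -0.19, 0, 0, 0.04],
  [0.04, -0.19, 0, 0, 0.04],
])

```text
time_s: 52.22
position: [511.9, -230.0, 167.4]
ee_rot: [0.0, 0.002, 1.0, -0.0]
ft_force: [-0.2, 0.1, 0.9]
width: 0.468
```

```bash
python3 -c "
from h import *
s=snapshot('scene');t=snapshot('top')
crop(t,200,140,500,300,2.6,'av_t.png')
crop(t,310,180,360,240,12,'aw_t.png');crop(s,270,240,330,300,11,'aw_s.png')
crop(t,440,160,500,250,7,'ax_t.png');crop(s,160,280,240,390,6.5,'ax_s.png')
go(574,-347,170,0)"
```

```text
pos [ 513.2 -226.6  167.1] H 180.0 q7 2.12 -> shift [-0.0608 -0.1204 -0.0029] turn -0.0 F [-0.6 -0.1 -0. ] w 40.0 t 52.33
```

View pics/av_t.png

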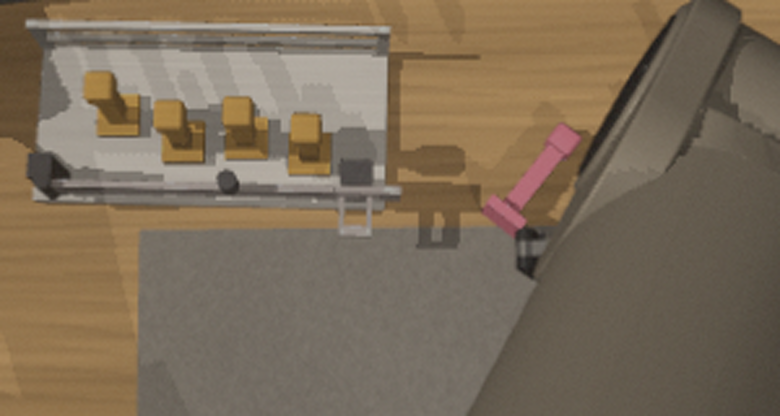

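View pics/aw_t.png

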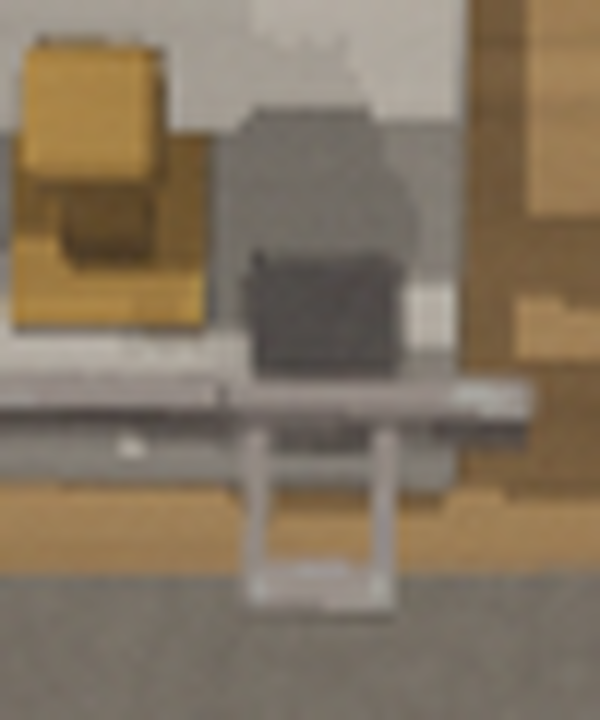

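View pics/aw_s.png

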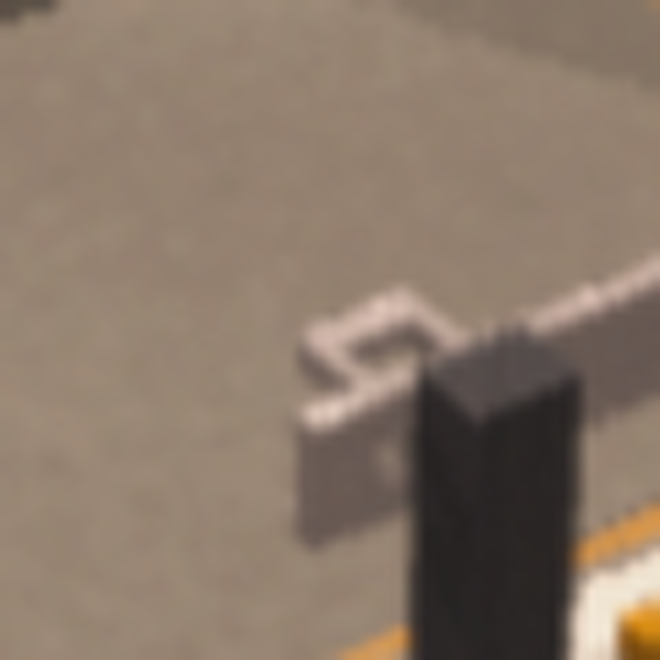

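View pics/ax_t.png

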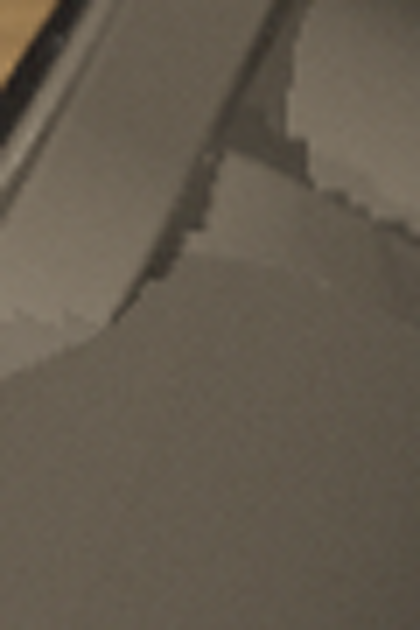

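View pics/ax_s.png

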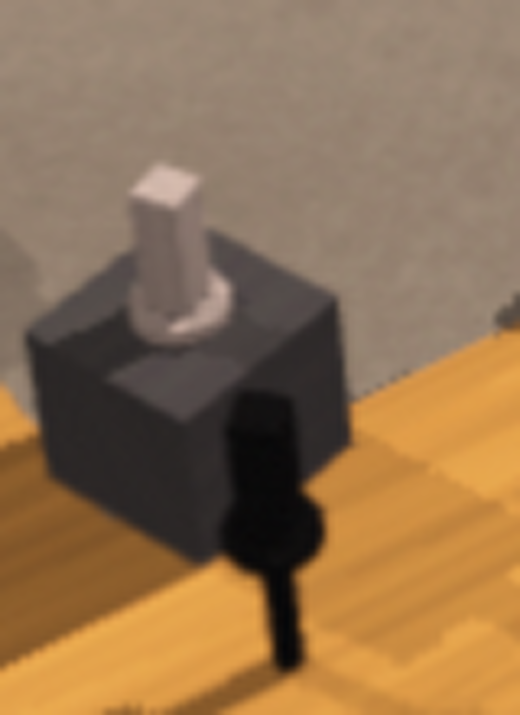

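```bash
python3 -c "
from h import *
s=snapshot('scene');t=snapshot('top')
T=lambda c:np.array(c,float)/12+[310,180]-.46
S=lambda c:np.array(c,float)/11+[270,240]-.45
print('eye plane',onplane(t,T([(320,496),(243,608),(397,608),(270,567),(372,567)]),69).round(1))
print('corners',tri(t,T([(397,608),(243,608)]),s,S([(308,335),(405,288)])).round(1))
d=dict(t);d['frame']=cv2.imread('pics/top0.png');crop(d,445,200,495,250,14,'ay_t.png')
"
```

```text
eye plane [[581.8 -65.4  69. ]
 [562.3 -51.9  69. ]
 [562.  -78.4  69. ]
 [569.4 -56.6  69. ]
 [569.2 -74.2  69. ]]
corners [[562.8 -77.   70.4   3.5]
 [562.4 -51.4  70.3   1.2]]
```

View pics/ay_t.png

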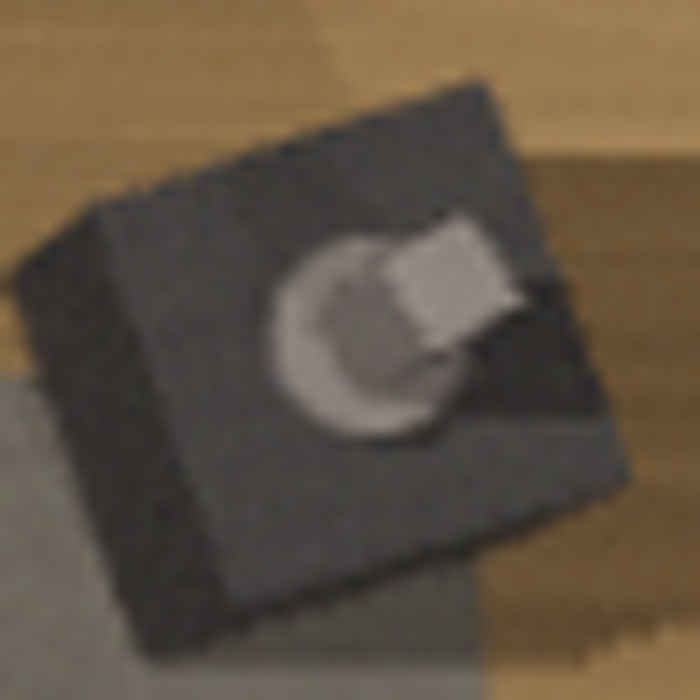

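>>> step_arm([
  [-0.012, -0.024, 0, 1.7, 0.04],
  [-0.024, -0.048, 0, 3.4, 0.04],
  [-0.036, -0.072, 0, 5.1, 0.04],
  [-0.048, -0.096, 0, 6.8, 0.04],
  [-0.0608, -0.1204, 0, 8.5, 0.04],
], squeeze=60)

```text
time_s: 53.05
position: [575.6, -346.3, 167.0]
ee_rot: [-0.0, 0.432, 0.902, 0.0]
ft_force: [-0.4, 0.2, -0.1]
width: 0.465
```

>>> step_arm([
  [0, 0, 0, 0.4, 0.04],
  [0, 0, 0, 0.4, 0.04],
  [0, 0, 0, 0.4, 0.04],
  [0, 0, 0, 0.4, 0.04],
  [0, 0, 0, 0.4, 0.04],
])

```text
time_s: 53.68
position: [574.5, -346.9, 167.4]
ee_rot: [0.0, 0.449, 0.894, 0.0]
ft_force: [-0.0, -0.2, -0.6]
width: 0.468
```

```bash
python3 -c "
from h import *
go(574.3,-346.2,75,126.5)"
```

```text
pos [ 574.5 -346.9  167.4] H 126.7 q7 1.52 -> shift [0.0007 0.0003 0.0924] turn 0.03 F [-0.  -0.2 -0.6] w 40.0 t 53.67
```

>>> step_arm([
  [0, 0, 0.03, 0, 0.04],
  [0, 0, 0.055, 0, 0.04],
  [0, 0, 0.075, 0, 0.04],
  [0, 0, 0.085, 0, 0.04],
  [0, 0, 0.09, 0, 0.04],
])

```text
time_s: 54.3
position: [574.4, -347.4, 77.1]
ee_rot: [-0.0, 0.449, 0.893, -0.0]
ft_force: [-0.1, 0.1, 0.3]
width: 0.467
```

```bash
python3 -c "
from h import *
s=snapshot('scene');crop(s,140,240,250,370,6,'az_s.png')
go(574.3,-346.2,44,126.5)"
```

```text
pos [ 574.4 -347.3   76.8] H 126.6 q7 1.58 -> shift [0.0009 0.0006 0.0328] turn 0.02 F [-0.3  0.6 -1. ] w 40.3 t 54.35
```

View pics/az_s.png

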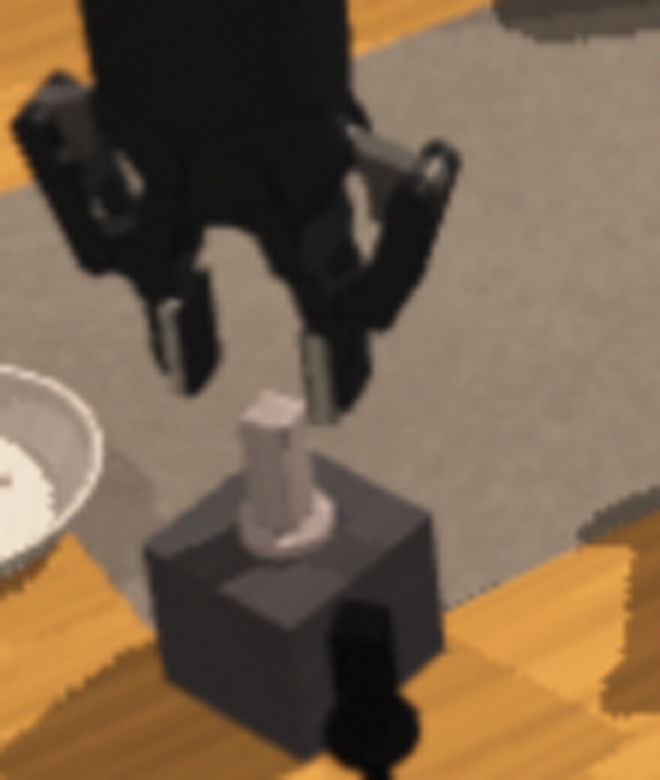

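>>> step_arm([
  [0.001, 0.001, 0.012, 0, 0.04],
  [0.001, 0.001, 0.024, 0, 0.04],
  [0.001, 0.001, 0.032, 0, 0.04],
  [0.001, 0.001, 0.032, 0, 0.025],
  [0.001, 0.001, 0.032, 0, 0.01],
])

```text
time_s: 54.98
position: [574.7, -346.1, 45.5]
ee_rot: [0.0, 0.449, 0.893, -0.0]
ft_force: [-0.4, 0.1, -0.9]
width: 0.174
```

>>> step_arm([
  [0, 0, 0, 0, 0.01],
  [0, 0, 0, 0, 0.01],
  [0, 0, 0, 0, 0.01],
  [0, 0, 0, 0, 0.01],
  [0, 0, 0, 0, 0.01],
])

```text
time_s: 55.6
position: [574.7, -345.8, 45.3]
ee_rot: [0.0, 0.449, 0.894, 0.0]
ft_force: [0.0, 1.3, 1.4]
width: 0.175
```

```bash
python3 -c "
from h import *
s=snapshot('scene');crop(s,140,240,250,370,6,'ba_s.png')
go(574.3,-346.2,44,126.5)"
```

```text
pos [ 574.7 -345.8   45.3] H 126.6 q7 1.6 -> shift [-0.0001 -0.0006  0.0013] turn 0.02 F [-0.5  0.9  2.6] w 15.1 t 55.65
```

View pics/ba_s.png

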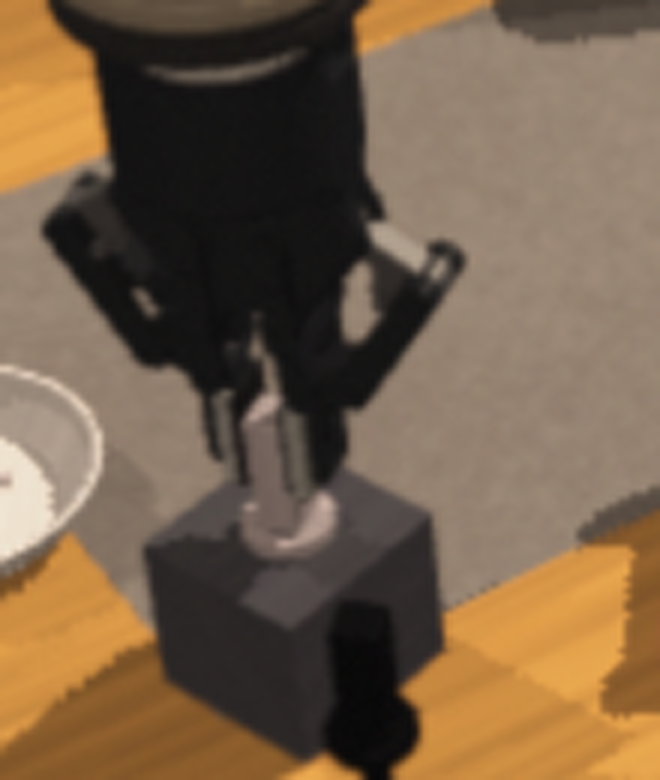

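>>> step_arm([
  [0, 0, 0, 0, 0.024],
  [0, 0, 0, 0, 0.024],
  [0, 0, -0.005, 0, 0.024],
  [0, 0, -0.009, 0, 0.024],
  [0, 0, -0.009, 0, 0.024],
])

```text
time_s: 56.28
position: [574.9, -346.0, 54.7]
ee_rot: [0.0, 0.449, 0.894, 0.0]
ft_force: [0.6, 0.8, -0.3]
width: 0.286
```

>>> step_arm([
  [0, 0, 0, 0, 0.01],
  [0, 0, 0, 0, 0.01],
  [0, 0, 0, 0, 0.01],
  [0, 0, 0, 0, 0.01],
  [0, 0, 0, 0, 0.01],
])

```text
time_s: 56.9
position: [574.8, -345.8, 54.6]
ee_rot: [0.0, 0.449, 0.894, 0.0]
ft_force: [-1.1, 1.3, 6.8]
width: 0.168
```

>>> step_arm([
  [0, 0, -0.01, 0, 0.01],
  [0, 0, -0.03, 0, 0.01],
  [0, 0, -0.055, 0, 0.01],
  [0, 0, -0.08, 0, 0.01],
  [0, 0, -0.1, 0, 0.01],
])

```text
time_s: 57.52
position: [574.8, -346.1, 156.4]
ee_rot: [0.001, 0.449, 0.893, 0.0]
ft_force: [0.5, -0.2, -0.9]
width: 0.168
```

```bash
python3 -c "
from h import *
s=snapshot('scene');crop(s,130,190,260,350,4.5,'bb_s.png')
go(540,-200,170,180)"
```

```text
pos [ 575.6 -346.8  158.6] H 126.6 q7 1.52 -> shift [ 0.139   0.059  -0.0114] turn -8.9 F [ 1.5 -1.   2.1] w 14.4 t 57.58
```

View pics/bb_s.png

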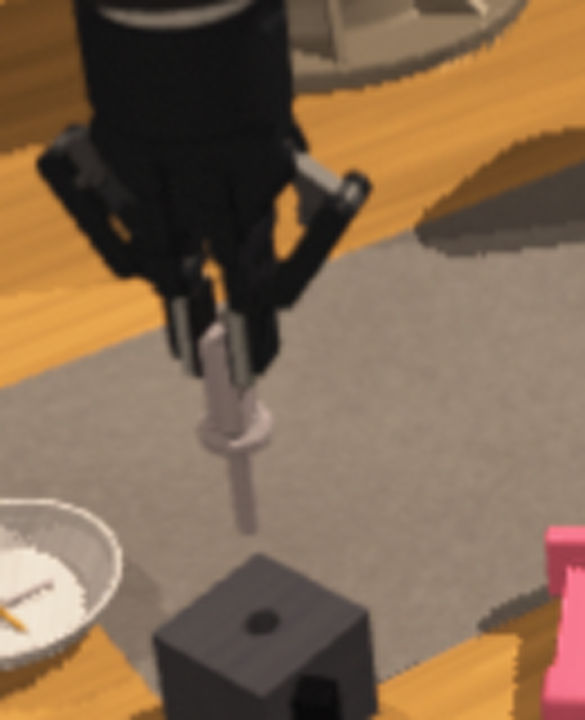

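```bash
python3 -c "
from h import *
s=snapshot('scene');t=snapshot('top')
print((proj(s,[(575,-346,z) for z in (120,150,200,220)])-[130,190])*4.5)
crop(s,165,250,200,312,11,'bc_s.png');crop(t,430,190,500,260,9,'bc_t.png')
"
```

```text
[[246.22046743 514.08314457]
 [238.71944833 457.37930628]
 [225.75515169 358.75226491]
 [220.4014804  317.78987359]]
```

View pics/bc_s.png

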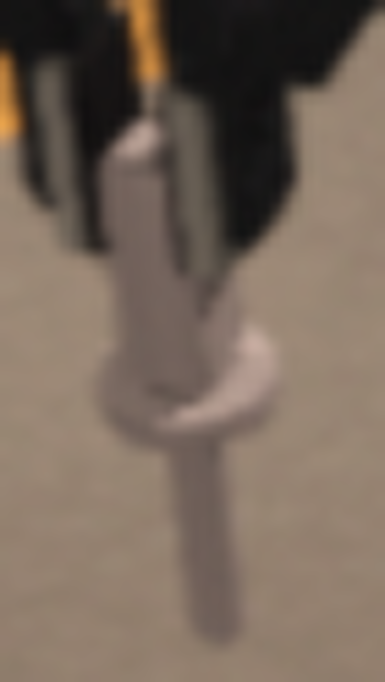

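View pics/bc_t.png

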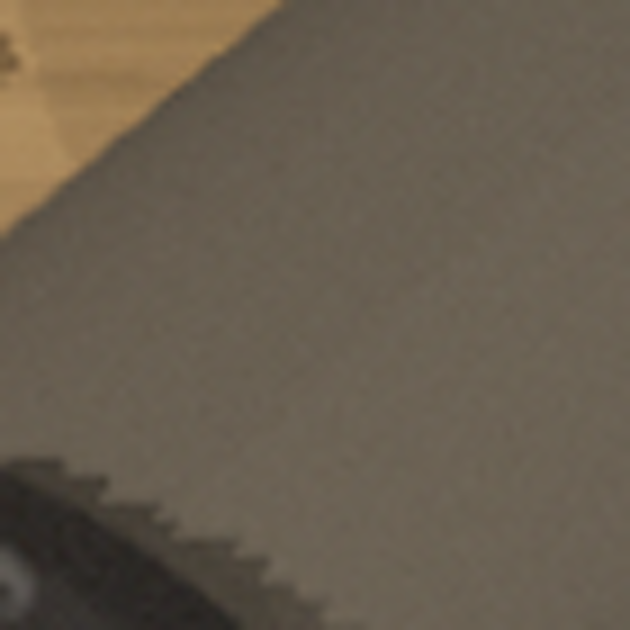

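```bash
python3 -c "
from h import *
go(581.5,-64.8,156,126.5)"
```

```text
pos [ 575.1 -346.   155.5] H 126.6 q7 1.52 -> shift [ 0.2218  0.173  -0.0005] turn 0.02 F [ 0.3  0.5 -0.8] w 14.4 t 57.67
```

>>> step_arm([
  [0.03, 0.023, -0.002, 0, 0.01],
  [0.07, 0.055, -0.004, 0, 0.01],
  [0.11, 0.086, -0.004, 0, 0.01],
  [0.15, 0.117, -0.004, 0, 0.01],
  [0.19, 0.148, -0.004, 0, 0.01],
])

```text
time_s: 58.3
position: [579.4, -103.2, 157.6]
ee_rot: [-0.0, 0.449, 0.894, -0.0]
ft_force: [0.0, 0.1, -0.4]
width: 0.167
```

>>> step_arm([
  [0.015, 0.012, 0, 0, 0.01],
  [0.025, 0.02, 0, 0, 0.01],
  [0.03, 0.024, 0, 0, 0.01],
  [0.03, 0.024, 0, 0, 0.01],
  [0.03, 0.024, 0, 0, 0.01],
])

```text
time_s: 58.92
position: [581.3, -67.8, 158.3]
ee_rot: [0.0, 0.45, 0.893, -0.0]
ft_force: [0.2, -0.5, -0.1]
width: 0.168
```

```bash
python3 -c "
from h import *
s=snapshot('scene');t=snapshot('top');crop(s,250,180,350,310,5.5,'bd_s.png');crop(t,300,170,370,240,9,'bd_t.png')
go(581.5,-64.8,140,126.5)"
```

```text
pos [581.3 -67.5 158.3] H 126.6 q7 1.07 -> shift [0.0021 0.0018 0.0183] turn 0.01 F [-0.5 -0.4 -1.1] w 14.6 t 59.02
```

View pics/bd_s.png

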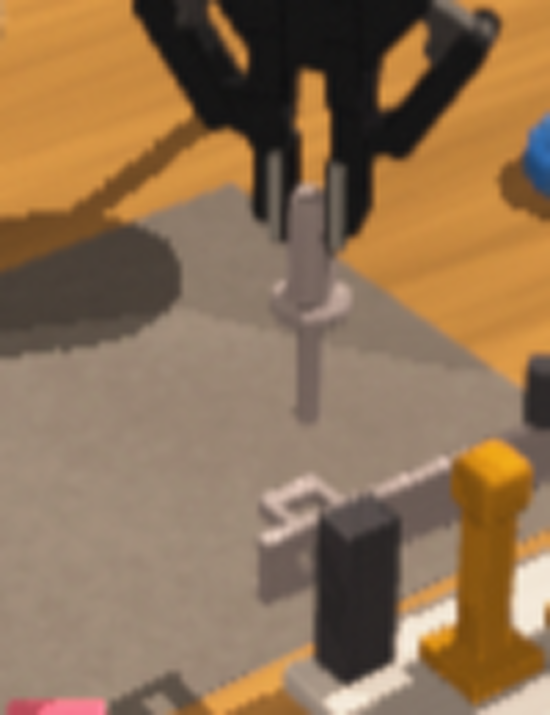

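View pics/bd_t.png

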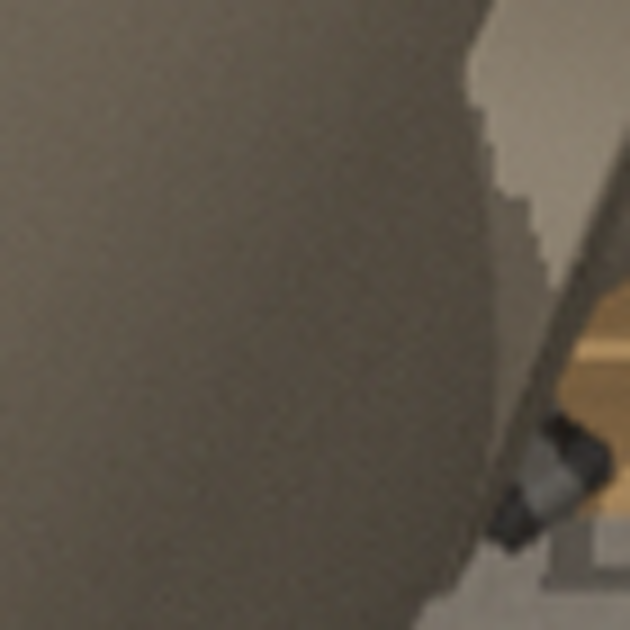

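```bash
python3 -c "
from h import *
s=snapshot('scene')
f=lambda p:((proj(s,p)-[250,180]+.4)*5.5).round(1).tolist()
print([f((581.3,-67.5,z)) for z in (69,105,110,130,160)]); print('eye',f((581.5,-65.3,69)))
"
python3 -c "
import cv2,numpy as np
im=cv2.imread('pics/bd_s.png')
for r in (340,360,380,400,410):
    g=im[r,270:345].astype(int).sum(1); print(r,[int(v) for v in g[::3]])
"
```

```text
[[[307.7, 514.9]], [[309.1, 439.7]], [[309.3, 429.0]], [[310.1, 385.9]], [[311.4, 319.8]]]
eye [[312.5, 513.1]]
340 [418, 418, 415, 411, 406, 406, 405, 404, 383, 336, 297, 296, 299, 302, 303, 302, 315, 336, 360, 375, 372, 366, 367, 368, 367]
360 [404, 408, 412, 412, 407, 407, 404, 404, 385, 342, 304, 300, 303, 306, 307, 307, 333, 370, 398, 414, 416, 414, 411, 410, 408]
380 [404, 404, 401, 401, 404, 404, 403, 403, 386, 343, 305, 302, 305, 307, 307, 309, 336, 369, 392, 402, 406, 406, 407, 409, 407]
400 [395, 395, 396, 399, 403, 408, 409, 408, 387, 342, 304, 304, 306, 307, 310, 316, 348, 382, 397, 399, 401, 402, 398, 398, 401]
410 [400, 398, 401, 401, 400, 400, 390, 365, 335, 314, 302, 304, 308, 310, 313, 319, 350, 383, 398, 397, 397, 396, 395, 395, 396]
```

>>> step_arm([
  [0.002, 0.002, 0, 0, 0.01],
  [0.002, 0.002, 0.008, 0, 0.01],
  [0.002, 0.002, 0.016, 0, 0.01],
  [0.002, 0.002, 0.022, 0, 0.01],
  [0.002, 0.002, 0.026, 0, 0.01],
])

```text
time_s: 59.7
position: [581.6, -63.9, 131.7]
ee_rot: [-0.0, 0.449, 0.893, -0.0]
ft_force: [0.4, 0.8, -0.6]
width: 0.167
```

```bash
python3 -c "
from h import *
s=snapshot('scene');crop(s,270,210,340,300,8,'be_s.png')
go(581.5,-64.8,67,126.5)
f=lambda p:((proj(s,p)-[270,210]+.4)*8).round(1).tolist()
print(f((581.5,-65.3,69)),f((581.5,-64.8,90)))
"
```

```text
pos [581.4 -63.9 131.3] H 126.6 q7 1.09 -> shift [-0.0008 -0.0005  0.0643] turn 0.02 F [-0.  -0.4 -1.8] w 14.6 t 59.75
[[294.5, 506.4]] [[297.3, 442.3]]
```

View pics/be_s.png

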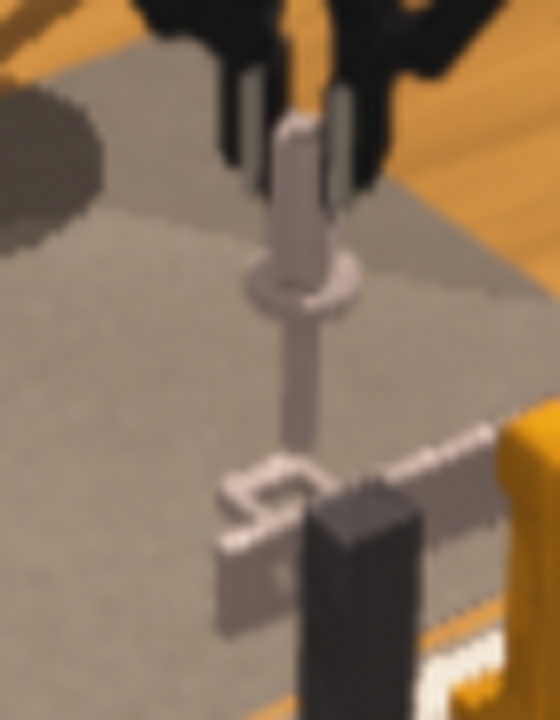

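>>> step_arm([
  [-0.001, -0.001, 0.004, 0, 0.01],
  [-0.001, -0.001, 0.01, 0, 0.01],
  [-0.001, -0.001, 0.016, 0, 0.01],
  [-0.001, -0.001, 0.022, 0, 0.01],
  [-0.001, -0.001, 0.028, 0, 0.01],
])

```text
time_s: 60.38
position: [581.6, -65.2, 103.8]
ee_rot: [-0.0, 0.449, 0.894, -0.0]
ft_force: [0.3, 0.1, -0.5]
width: 0.17
```

```bash
python3 -c "
from h import *
s=snapshot('scene');crop(s,270,210,340,300,8,'bf_s.png')
go(581.5,-64.8,67,126.5)
"
```

```text
pos [581.2 -65.1 103.1] H 126.6 q7 1.12 -> shift [0.0001 0.0005 0.0361] turn 0.02 F [-0.8 -0.1 -1.5] w 14.5 t 60.42
```

View pics/bf_s.png

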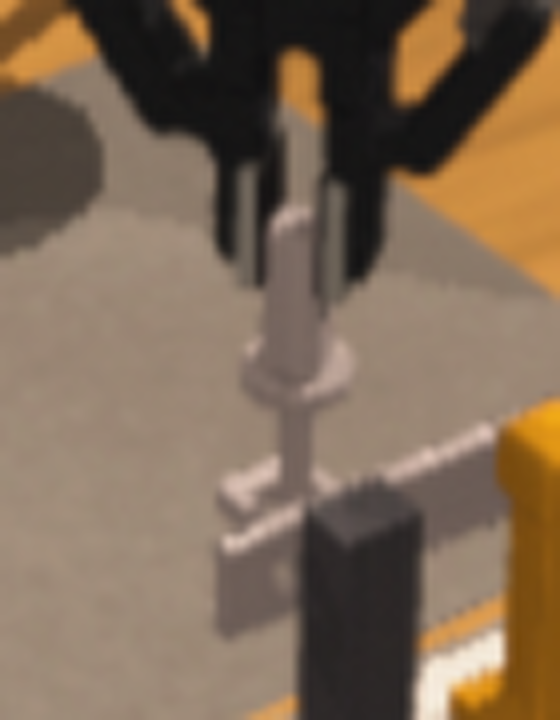

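>>> step_arm([
  [0, 0, 0.006, 0, 0.01],
  [0, 0, 0.013, 0, 0.01],
  [0, 0, 0.02, 0, 0.01],
  [0, 0, 0.026, 0, 0.01],
  [0, 0, 0.03, 0, 0.01],
])

```text
time_s: 61.05
position: [581.5, -65.3, 73.9]
ee_rot: [-0.0, 0.449, 0.893, -0.0]
ft_force: [-8.4, 1.5, 29.6]
width: 0.171
```

>>> step_arm([
  [0, 0, 0.001, 0, 0.01],
  [0, 0, 0.002, 0, 0.01],
  [0, 0, 0.003, 0, 0.01],
  [0, 0, 0.004, 0, 0.01],
  [0, 0, 0.005, 0, 0.01],
])

```text
time_s: 61.68
position: [582.4, -65.8, 72.6]
ee_rot: [0.0, 0.449, 0.893, 0.002]
ft_force: [-27.7, 5.5, 81.0]
width: 0.171
```

```bash
python3 -c "
from h import *
s=snapshot('scene');crop(s,270,210,340,300,8,'bg_s.png')
go(581.5,-64.8,67,126.5)
"
```

```text
pos [582.4 -65.9  72.6] H 126.6 q7 1.16 -> shift [ 0.0014 -0.0001  0.0056] turn 0.01 F [-23.6   4.3  72.4] w 14.7 t 61.73
```

View pics/bg_s.png

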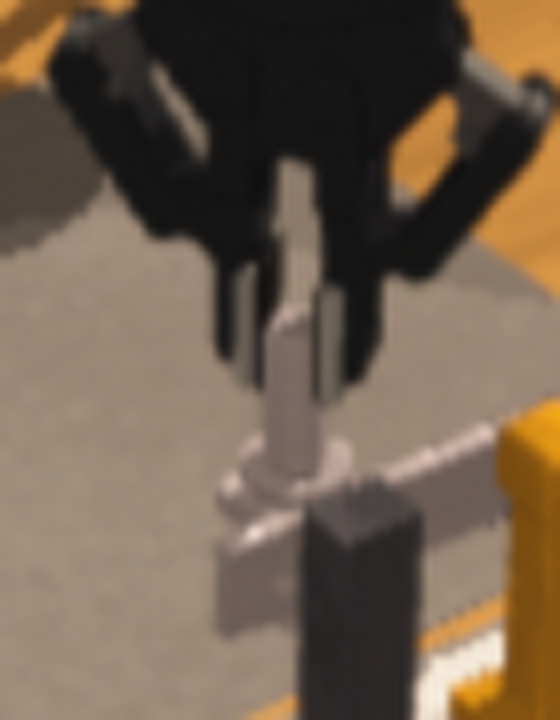

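Collar seated; I pushed too far (81 N, under the limit), so I'm relieving that before releasing.

>>> step_arm([
  [0, 0, -0.003, 0, 0.01],
  [0, 0, -0.006, 0, 0.01],
  [0, 0, -0.006, 0, 0.012],
  [0, 0, -0.006, 0, 0.022],
  [0, 0, -0.006, 0, 0.026],
])

```text
time_s: 62.35
position: [581.5, -65.3, 75.0]
ee_rot: [-0.0, 0.449, 0.894, -0.0]
ft_force: [0.2, -0.3, 0.1]
width: 0.299
```

```bash
python3 -c "
from h import *
s=snapshot('scene');crop(s,270,210,340,300,8,'bh_s.png')
go(581.5,-64.8,67,126.5)
"
```

```text
pos [581.5 -65.3  75. ] H 126.6 q7 1.15 -> shift [0.0004 0.0003 0.008 ] turn 0.02 F [-0.7  0.5 -0.8] w 25.8 t 62.4
```

View pics/bh_s.png

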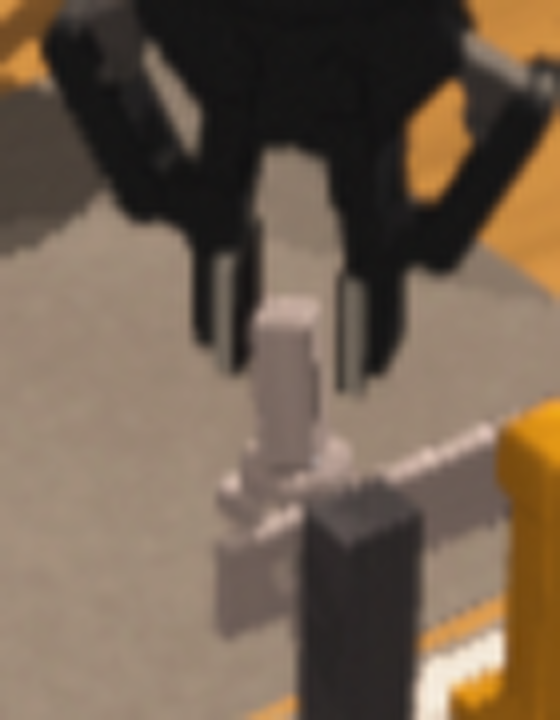

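The collar (radius 15) is wider than the 12 mm from the eye's middle to the hasp face, so it is perched on the bar's edge. I'll regrip, lift slightly, shift about 5 mm towards the robot and lower again.

>>> step_arm([
  [0, 0, 0, 0, 0.014],
  [0, 0, 0, 0, 0.012],
  [0, 0, 0, 0, 0.012],
  [0, 0, -0.008, 0, 0.012],
  [0, 0, -0.014, 0, 0.012],
], squeeze=25)

```text
time_s: 63.02
position: [581.7, -65.3, 89.9]
ee_rot: [0.0, 0.449, 0.894, 0.0]
ft_force: [0.2, -0.6, -0.5]
width: 0.178
```

```bash
python3 -c "
from h import *
s=snapshot('scene');crop(s,270,210,340,300,8,'bi_s.png')
go(576.8,-65,89,126.5)
f=lambda p:((proj(s,p)-[270,210]+.4)*8).round(1).tolist()
print([f((581.5,-65.3,z)) for z in (80,100,130)])
"
```

```text
pos [582.1 -65.4  90.5] H 126.6 q7 1.14 -> shift [ 0.0034 -0.004   0.0015] turn 0.02 F [ 1.  -0.4 -0. ] w 15.1 t 63.08
[[[295.2, 473.3]], [[296.4, 412.4]], [[298.3, 318.8]]]
```

View pics/bi_s.png

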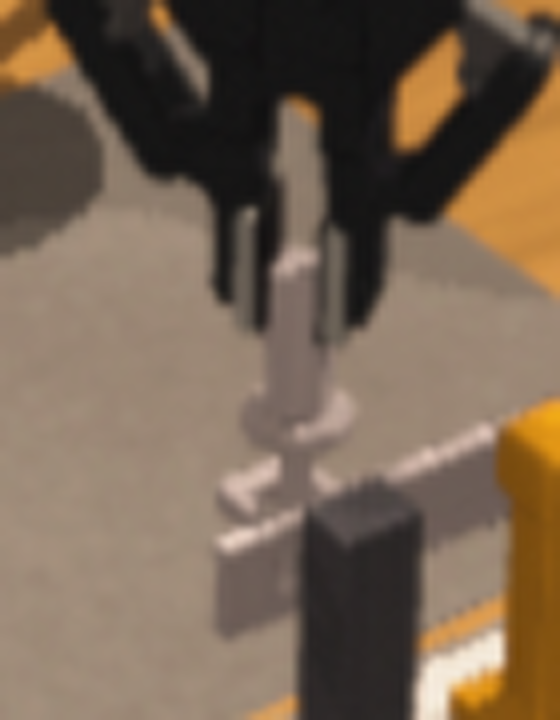

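>>> step_arm([
  [0.002, -0.002, 0, 0, 0.012],
  [0.0036, -0.0042, 0, 0, 0.012],
  [0.0036, -0.0042, 0.004, 0, 0.012],
  [0.0036, -0.0042, 0.008, 0, 0.012],
  [0.0036, -0.0042, 0.011, 0, 0.012],
])

```text
time_s: 63.7
position: [575.9, -64.9, 77.7]
ee_rot: [-0.0, 0.449, 0.894, -0.0]
ft_force: [0.2, -0.7, -0.9]
width: 0.178
```

```bash
python3 -c "
from h import *
s=snapshot('scene');crop(s,270,210,340,300,8,'bj_s.png')
go(576.8,-65,70,126.5)
"
```

```text
pos [575.8 -64.9  77.5] H 126.6 q7 1.15 -> shift [-0.0007  0.0007  0.0075] turn 0.02 F [ 0.2  0.5 -1.4] w 15.3 t 63.75
```

View pics/bj_s.png

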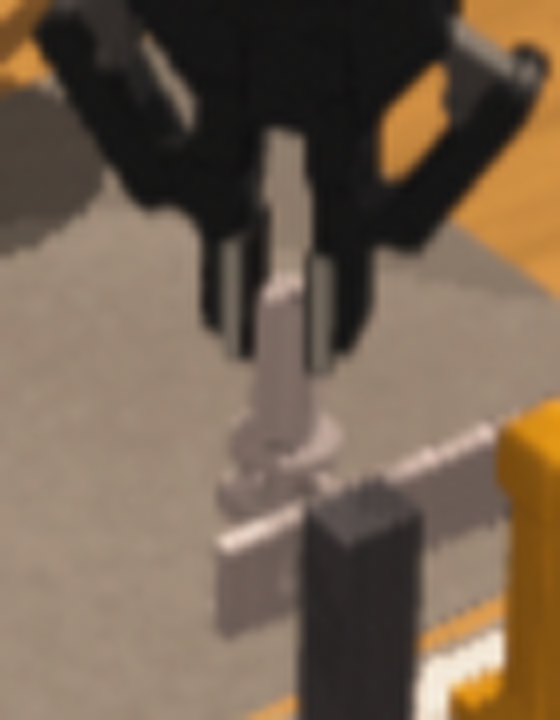

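>>> step_arm([
  [-0.0004, 0.0005, 0.0015, 0, 0.012],
  [-0.0004, 0.0005, 0.003, 0, 0.012],
  [-0.0004, 0.0005, 0.0045, 0, 0.012],
  [-0.0004, 0.0005, 0.006, 0, 0.012],
  [-0.0004, 0.0005, 0.006, 0, 0.012],
])

```text
time_s: 64.38
position: [576.6, -64.9, 72.1]
ee_rot: [-0.0, 0.449, 0.894, -0.0]
ft_force: [0.4, 0.4, -0.4]
width: 0.179
```

```bash
python3 -c "
from h import *
s=snapshot('scene');crop(s,270,210,340,300,8,'bk_s.png')
go(576.3,-65,68,126.5)
"
```

```text
pos [576.7 -64.9  72.2] H 126.6 q7 1.16 -> shift [ 0.0001 -0.0003  0.0042] turn 0.02 F [-0.5 -0.9 -0.7] w 15.4 t 64.42
```

View pics/bk_s.png

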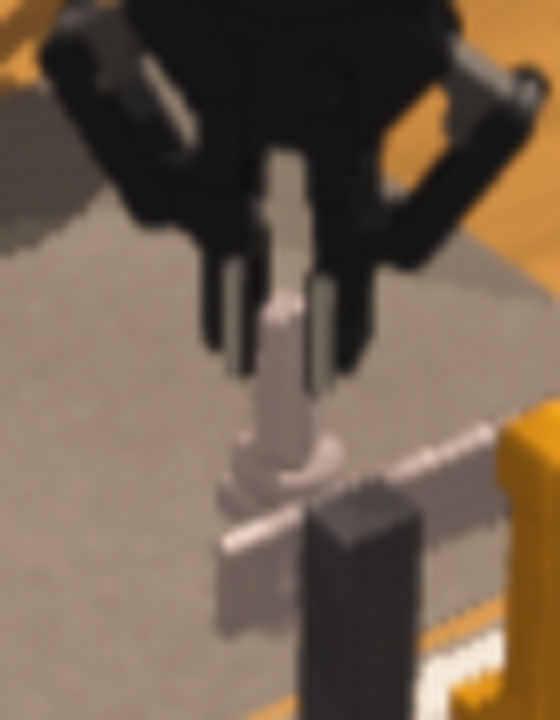

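No contact yet; going down in small steps.

>>> step_arm([
  [0, 0, 0.001, 0, 0.012],
  [0, 0, 0.002, 0, 0.012],
  [0, 0, 0.003, 0, 0.012],
  [0, 0, 0.003, 0, 0.012],
  [0, 0, 0.003, 0, 0.012],
])

```text
time_s: 65.05
position: [576.7, -64.9, 69.2]
ee_rot: [0.0, 0.449, 0.894, -0.0]
ft_force: [0.6, -0.0, -0.6]
width: 0.177
```

```bash
python3 -c "
from h import *
go(576.3,-65,68,126.5)
"
```

```text
pos [576.7 -64.9  69.2] H 126.6 q7 1.16 -> shift [ 0.0002 -0.0004  0.0012] turn 0.02 F [ 0.6 -0.  -0.6] w 15.1 t 65.05
```

>>> step_arm([
  [0, 0, 0.001, 0, 0.012],
  [0, 0, 0.002, 0, 0.012],
  [0, 0, 0.002, 0, 0.012],
  [0, 0, 0.003, 0, 0.012],
  [0, 0, 0.003, 0, 0.012],
])

```text
time_s: 65.68
position: [576.8, -64.9, 66.3]
ee_rot: [0.0, 0.449, 0.894, -0.0]
ft_force: [0.8, 0.4, 0.9]
width: 0.175
```

```bash
python3 -c "
from h import *
s=snapshot('scene');crop(s,270,210,340,300,8,'bl_s.png')
go(576.3,-65,68,126.5)
"
```

```text
pos [576.7 -64.9  66.3] H 126.6 q7 1.16 -> shift [ 0.0002 -0.0004 -0.0017] turn 0.02 F [-0.1  0.2  0. ] w 15.1 t 65.72
```

View pics/bl_s.png

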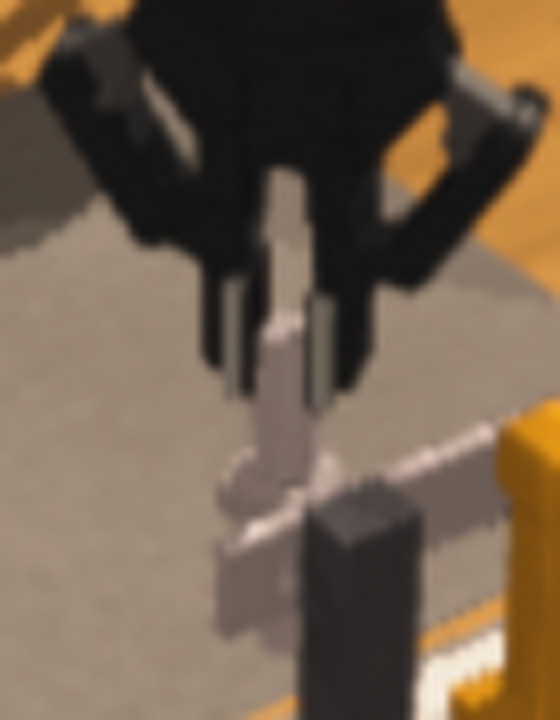

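>>> step_arm([
  [0, 0, 0.0007, 0, 0.012],
  [0, 0, 0.0015, 0, 0.012],
  [0, 0, 0.0015, 0, 0.012],
  [0, 0, 0.0015, 0, 0.012],
  [0, 0, 0.0015, 0, 0.012],
])

```text
time_s: 66.35
position: [577.5, -65.4, 65.7]
ee_rot: [0.001, 0.449, 0.893, 0.0]
ft_force: [-2.3, -0.5, 15.8]
width: 0.178
```

```bash
python3 -c "
from h import *
go(576.3,-65,68,126.5)
"
```

```text
pos [577.5 -65.4  65.7] H 126.6 q7 1.16 -> shift [ 0.001  -0.0007 -0.0023] turn 0.02 F [-2.3 -0.5 15.8] w 15.2 t 66.35
```

Seated (16 N). I'll relieve it slightly, open, and lift clear.

>>> step_arm([
  [0, 0, -0.0012, 0, 0.012],
  [0, 0, -0.0012, 0, 0.0155],
  [0, 0, -0.0012, 0, 0.02],
  [0, 0, -0.0012, 0, 0.026],
  [0, 0, -0.0012, 0, 0.028],
])

```text
time_s: 66.97
position: [576.6, -64.9, 65.8]
ee_rot: [-0.0, 0.449, 0.894, -0.0]
ft_force: [0.4, 0.4, 0.5]
width: 0.325
```

>>> step_arm([
  [0, 0, -0.01, 0, 0.028],
  [0, 0, -0.03, 0, 0.028],
  [0, 0, -0.06, 0, 0.028],
  [0, 0, -0.09, 0, 0.028],
  [0, 0, -0.11, 0, 0.028],
])

```text
time_s: 67.6
position: [577.2, -65.1, 178.3]
ee_rot: [0.001, 0.449, 0.893, 0.001]
ft_force: [0.3, -0.1, 0.5]
width: 0.324
```

```bash
python3 -c "
from h import *
s=snapshot('scene');crop(s,270,210,340,300,8,'bm_s.png')
go(450,-250,175,180)
"
```

```text
pos [578.  -65.3 180. ] H 126.6 q7 1.05 -> shift [-0.0719 -0.2129  0.005 ] turn -8.9 F [ 1.4 -0.5  2.5] w 28.3 t 67.65
```

View pics/bm_s.png

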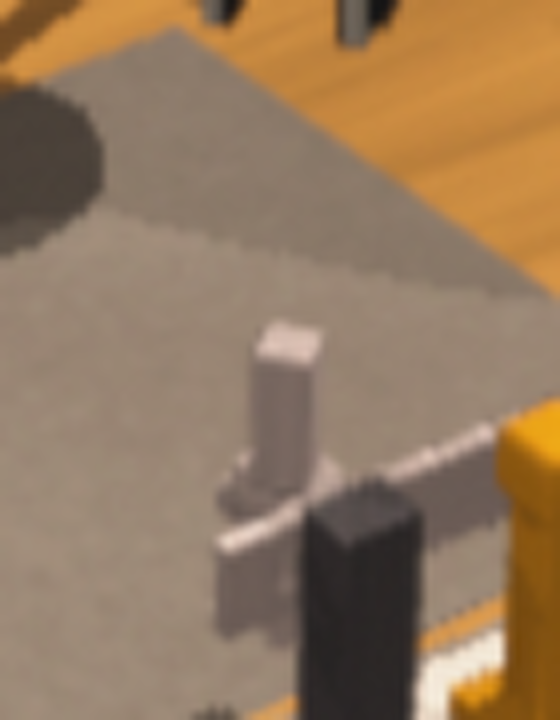

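Pin stands upright with the collar behind the bar. I'll move the arm aside for a top-view check.

>>> step_arm([
  [-0.016, -0.047, -0.01, 0, 0.028],
  [-0.032, -0.094, -0.01, 0, 0.028],
  [-0.05, -0.14, -0.01, 0, 0.028],
  [-0.06, -0.18, -0.01, 0, 0.028],
  [-0.07, -0.21, -0.01, 0, 0.028],
])

```text
time_s: 68.28
position: [448.6, -247.6, 186.2]
ee_rot: [0.0, 0.45, 0.893, 0.0]
ft_force: [-0.4, -0.1, -0.1]
width: 0.326
```

>>> step_arm([
  [0, 0, 0, 0, 0.028],
  [0, 0, 0, 0, 0.028],
  [0, 0, 0, 0, 0.028],
  [0, 0, 0, 0, 0.028],
  [0, 0, 0, 0, 0.028],
])

```text
time_s: 68.9
position: [450.2, -246.1, 185.9]
ee_rot: [-0.0, 0.449, 0.894, -0.0]
ft_force: [0.1, 0.4, -0.1]
width: 0.325
```

```bash
python3 -c "
from h import *
s=snapshot('scene');t=snapshot('top');cv2.imwrite('pics/bn_s.png',s['frame']);cv2.imwrite('pics/bn_t.png',t['frame'])
crop(t,200,140,360,240,5,'bo_t.png');crop(t,310,180,360,240,12,'bp_t.png')
go(450,-250,175,180)
"
```

```text
pos [ 450.  -246.2  185.9] H 126.7 q7 1.34 -> shift [-0.003  -0.0023  0.0109] turn -8.89 F [0.4 0.5 0.6] w 28.0 t 69.0
```

View pics/bn_s.png

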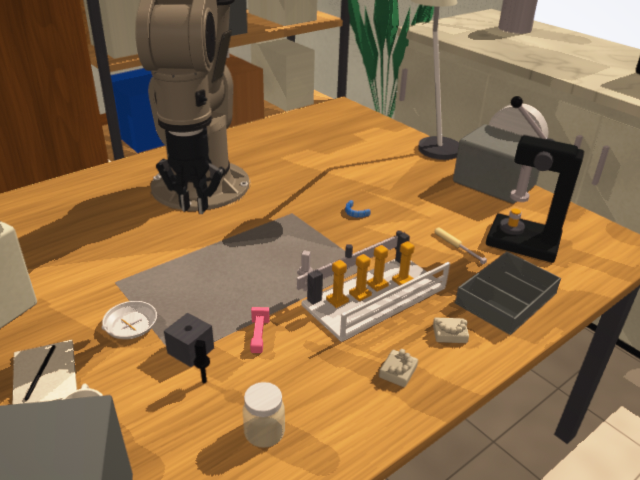

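View pics/bo_t.png

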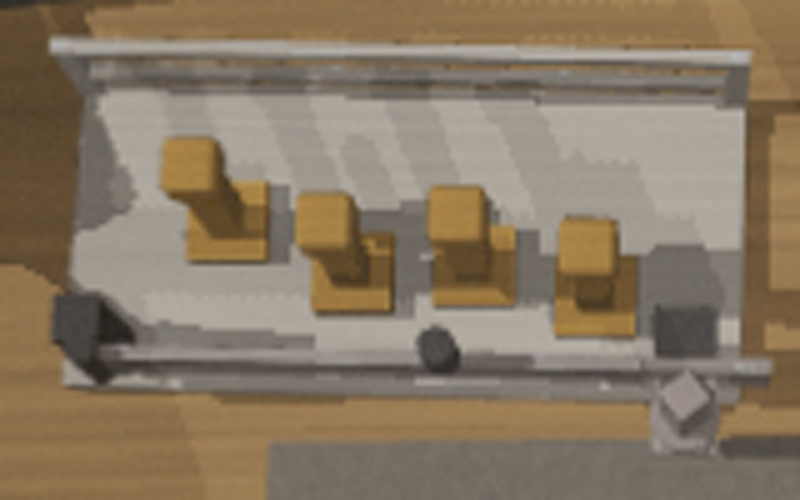

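View pics/bp_t.png

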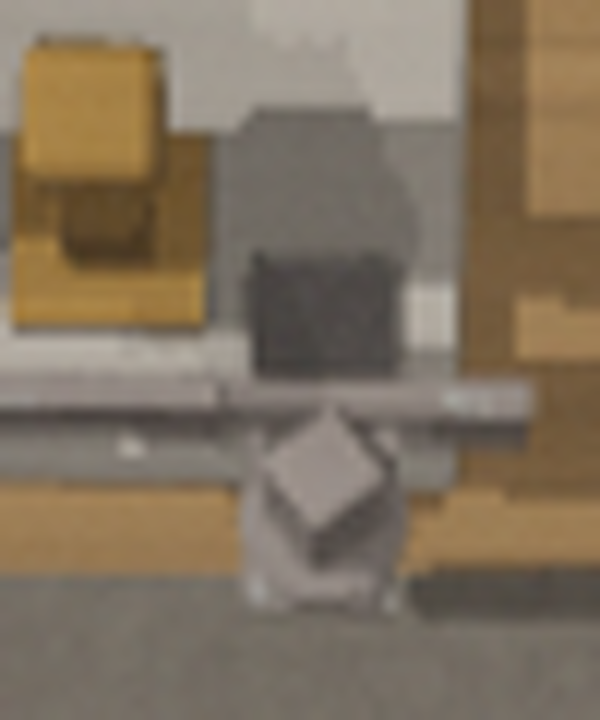

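```bash
python3 -c "
from h import *
s=snapshot('scene');t=snapshot('top')
crop(s,285,230,330,300,9,'bq_s.png')
print(tri(t,[(325/12+310-.46,470/12+180-.46)],s,[(289/8+270-.44,343/8+210-.44)]).round(1))
print('collar bottom edge z69?',onplane(t,[(325/12+310-.46,590/12+180-.46)],75).round(1), sense()['time_s'])
k=tri(t,[(438/5+200-.4,347/5+140-.4)],s,[(349,246)]);print('knob',k.round(1))
"
```

```text
[[576.9 -65.5 119.8   1.2]]
collar bottom edge z69? [[564.3 -66.   75. ]] 69.1
knob [[600.4  33.8 108.    2.4]]
```

View pics/bq_s.png

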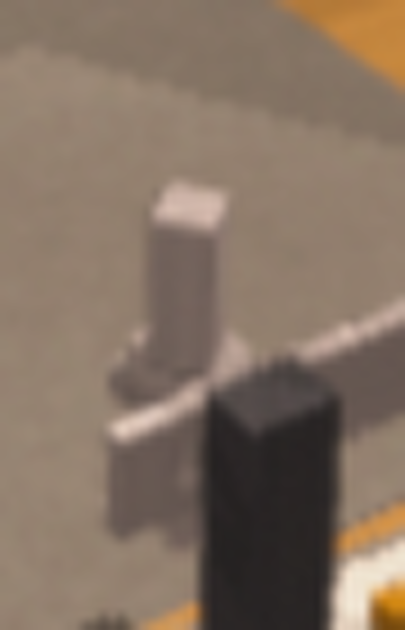

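Every check agrees: the pin's grip top measures 119.8 mm (119 expected when seated), the hasp is against its post, and all four mandrels stand. Handing in.

```bash
python3 -c "
from workcell import finish_job
print(finish_job())"
```

```text
the job is handed in; nothing more can be done
None
```

The job is handed in at about 69 s: all four brass mandrels stand on the deck, the hasp is shut, and the retaining pin is down through the staple's loop. `finish_job` gave no verdict.

**What I did**
- I gripped each mandrel by the head and eased the grip so it swung foot-down. I then set it on the deck and released it; the first also needed a short drag to stand square.
- I pushed the hasp knob round until the bar met the staple post, then placed the pin.

**Last checks**
- **Mandrels:** all four were upright in both views. Head tops measured 112–114 mm above the bench in two views (112 expected), taken before the hasp was shut. Their feet are between the posts, with the nearest front edge about 20 mm behind the bar's line.
- **Hasp:** the bar lies straight against the staple post, with the knob at about (600, 34).
- **Pin:** upright, with its grip top at 119.8 mm (119 expected when the collar rests on the loop).
- **Splint, seater, dish and look-alikes:** I never reached for or touched them, and they look unmoved.

**What disagreed or went wrong**
- **Tool height:** the reported TCP height was about 40 mm below the visible fingertips, so I worked from the pictures and the force readings.
- **First pin placement:** lowering at the eye's middle caught the collar on the hasp bar's edge and the wrist force reached 81 N (limit 120 N). I regripped, moved about 5 mm towards the robot, and it then seated at 16 N.

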